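# Load the tumbler basket and lock its hold-down grid

## Robot

A 6-joint arm with a two-finger parallel gripper is mounted at the origin on the work surface. World frame = base frame: x ahead of the robot, y to its left, z up, the work surface at z = 0. Lengths are in m, angles in degrees, forces in N, time in s.
With the tool pointing down it reaches from about 0.4 to 0.825 m from the base axis. Payload 7 kg.
Tool frame: the origin (TCP) lies midway between the tips of the shut fingers; the grasp point (between the pads) lies 19 mm behind it (r.hold_point_z is the distance from the TCP to the grasp point, in m); x points along the fingers, y is the direction in which the jaws open and shut, and the axes are right-handed (so a half turn about x gives the same grasp; the last joint's range is limited). The gripper opens to 88 mm and grips with 3 to 60 N. Pads are 19 mm wide; open, the fingers measure 130 mm over their backs; the gripper's body (78 mm by 193 mm) begins 47 mm behind the grasp point.
Start: joints at [-50.873, 20.546, 0.682, 0, -70.136, -16.507], TCP at [0.26, -0.623, 0.227] pointing down, gripper open.
Joint ranges: [-176.03, 176.03], [-82.01, 121.73], [-58.28, 71.71], [-173.87, 95.51], [-174.79, -0.11], [-173.66, 173.66]. Speed limits (degrees/s): [136.94, 136.94, 172.46, 180, 180, 180].

## Interface

Orientations are given as [roll, pitch, yaw] about the fixed x, y, z axes, in that order (R = Rz(yaw) Ry(pitch) Rx(roll)).
In Python, from plant import r, viewer, order gives the robot as it stands. The module is installed in compiled form; this text tells all that it offers.
- The arm moves only by the shell command python3 -m creep 'ROWS' [FORCE]. ROWS is JSON, a list of rows, each an object of numbers: "ax", "ay", "az": the turn, a rotation vector about the tool's x, y, z in degrees; "tx", "ty", "tz": the shift along the tool's x, y, z in m; "fingers": the finger opening in m, from 0 to 0.0876. A call has 1 to 5 rows; each row is the pose to reach, as a shift and turn from the pose commanded when the call began, along the tool's axes at that moment; what a row does not reach only later rows make up. A row lasts 1/10 s, in which the tool goes at most 50 mm and 8.59 degrees, less where a joint would pass 70% of its speed; a pose out of reach is approached as far as the arm can. A call with a gripper value outside its range is refused whole. The fingers move at their own pace and stop on an object; FORCE is the grip in N (left out, the last holds). Time passes only in rows, so rows that repeat a pose let the fingers close. It gives the time, the measured TCP pose, the force and the opening at its end, in the units of the state.
- r.get_state(): the state, without advancing time (a new reading comes with each control period).
- viewer.capture(name): name is "scene" or "top" or "wrist"; returns a dict with "pixels" (384x512x3 uint8, blue, green, red), "depth" (384x512 float32, m along the optical axis (not along the pixel's ray), 0 where there is no reading), "fx", "fy", "cx", "cy" (pixels), "rvec" (rotation vector, rad) and "tvec" (3), from world to camera coordinates, as OpenCV has them; the wrist camera has in their place "T_tool_cam" (4x4, takes a point from camera to tool coordinates, whose origin is the TCP and whose axes are the tool frame's). Camera axes: x right, y down, z forward; pixel columns grow to the right and rows downward; lengths in m; the calibration is good to about 2 mm. A picture is of the moment at which its call begins: read the wrist's pose just before it.
- order.close_job(): hands the job in, once; it reports no verdict.
The state is a dict: "time_s": time; "joints": joint angles; "qd": joint speeds; "joint_torque": joint torques, N m; "tcp_pos": TCP position; "eef_rot": TCP orientation; "contact_force": force on the tool from outside, world axes, zero at the start; "moment": the same for the moment, N m; "gripper_width": finger opening in m.
Only numpy, scipy, OpenCV 4.12 (cv2) and the standard library are available. Lean on these libraries where they do the work, as an engineer would, in place of code of your own. Each camera call takes 0.05 s, during which the arm holds its last target.

## Task

Get this wash basket ready for the dishwasher. Set every tumbler down (do not drop it from a height), mouth down as it stands, in a compartment of its own; then fit the hold-down grid over them: hook its flat blade edge under the basket's steel lip, swing the other end down until the grid lies fully down, and turn the red catch all the way in over its free edge. Leave the bottle, the bowl and the brush where they are.

Things in the scene. Friction and masses are not known exactly. Their poses are not given: they have to be found in the camera images.
- basket: Small beige plastic wash basket, fixed on the table, 334 long (own x) x 206 wide (y), lattice sides. Origin: centre of its underside, z up. Floor 8 thick; 4 thick dividers, tops 48 above the table, make 3 x 2 compartments, the end ones 107 long. Long sides only 50 high, but 112 within 33 of each end (inner faces y = +-97). End walls: lip at +x, catch at -x.
- lip_edge (a point): Middle of the inner lower edge of the bright steel lip on the basket's +x end wall: basket x +138, y 0, 113 above the table. The lip spans the full width, is 7 thick (top at 120) and overhangs inwards from the wall's inner face at x +157. Basket axes: +x points in under the lip.
- grid_seat (a point): Where the underside centre of the fitted grid comes: basket x 0, y 0, 97 above the table, basket axes. The grid rests on four 15 x 15 posts, 97 high, in the basket's inner corners. At the -x end a wall without lip (inner face x -157, 105 high) stops it, so it goes in only blade first and tilted. Play about 9 along x, 5 each side.
- grid_handle (a point): Centre of the black grip bar of the grid: 80 long (grid y) x 10 thick (x) x 24 high on two legs, centre 46 above the grid's underside. The grid: loose stainless wire grid 305 long (own x) x 184 wide x 6 thick, 350 g, balance point within 45 of the handle, which stands at grid x -30. Axes: x to the blade, z up. At the start it lies flat on the table.
- grid_blade (a point): Middle of the grid's blade edge (grid x +152.5, half-way through its thickness): the end with the flat bright steel blade 26 wide, which goes under the lip. Axes are the grid's.
- grid_free (a point): Middle of the grid's opposite, free edge (grid x -152.5, half-way through its thickness), the end nearer the handle, that the catch holds down. Axes are the grid's.
- catch_pin (a point): Middle of the catch's upright red finger pin: 12 thick, 32 tall, centre 128 above the table, 48 from the vertical pivot, which is at basket x -172, y 0 on top of the -x wall's outer boss. The pin stands on a flat red arm 14 wide, 55 long from the pivot, which passes 3.5 above the seated grid.
- catch (a joint): Angle of the red catch, rad. 0: arm along the -x end wall, pointing to basket -y, clear of the opening. Positive turns it anticlockwise seen from above. 1.57 (stop): arm points to basket +x, in over the grid's free edge. Range -0.6 to 1.57. It stays where it is left; about 2 N at the pin turns it.
- pocket0 (a point): Place for a tumbler in the middle of a compartment's floor, 93 or more clear each way and clear of the lip: basket x -97, y -48.5, 8 above the table. Axes are the basket's.
- pocket1 (a point): Place for a tumbler in the middle of a compartment's floor, 93 or more clear each way and clear of the lip: basket x 0, y -48.5, 8 above the table. Axes are the basket's.
- pocket2 (a point): Place for a tumbler in the middle of a compartment's floor, 93 or more clear each way and clear of the lip: basket x 97, y -48.5, 8 above the table. Axes are the basket's.
- pocket3 (a point): Place for a tumbler in the middle of a compartment's floor, 93 or more clear each way and clear of the lip: basket x -97, y 48.5, 8 above the table. Axes are the basket's.
- pocket4 (a point): Place for a tumbler in the middle of a compartment's floor, 93 or more clear each way and clear of the lip: basket x 0, y 48.5, 8 above the table. Axes are the basket's.
- pocket5 (a point): Place for a tumbler in the middle of a compartment's floor, 93 or more clear each way and clear of the lip: basket x 97, y 48.5, 8 above the table. Axes are the basket's.
- tumbler0_mid (a point): Centre (half-way up) of a blue plastic tumbler standing mouth down: 58 across, 85 tall, about 70 g, z along its axis, up. May be absent.
- tumbler1_mid (a point): Centre (half-way up) of a green plastic tumbler standing mouth down: 58 across, 85 tall, about 70 g, z along its axis, up. May be absent.
- tumbler2_mid (a point): Centre (half-way up) of an orange plastic tumbler standing mouth down: 58 across, 85 tall, about 70 g, z along its axis, up. May be absent.
- tumbler3_mid (a point): Centre (half-way up) of a blue plastic tumbler standing mouth down: 58 across, 85 tall, about 70 g, z along its axis, up. May be absent.
- tumbler4_mid (a point): Centre (half-way up) of an orange plastic tumbler standing mouth down: 58 across, 85 tall, about 70 g, z along its axis, up. May be absent.
- tumbler5_mid (a point): Centre (half-way up) of a green plastic tumbler standing mouth down: 58 across, 85 tall, about 70 g, z along its axis, up. May be absent.
- spray_mid (a point): Bystander: bottle with a red cap, 68 across, 170 tall; point on its axis half-way up.
- bowl_mid (a point): Bystander: steel bowl, 130 across, 55 tall; point on its axis half-way up.
- brush_grip (a point): Bystander: blue dish brush lying on the table, 230 long; point in its handle.
Things that resemble listed ones, but are neither listed nor needed, are in the scene too. Leave any white look-alike of the part that bears tumbler1_mid alone. Leave any purple look-alike of the part that bears tumbler2_mid alone.

How it is judged:
By the outcome, as a careful person would: the job done as asked, in the order asked, and still so for the second after the job is handed in, with the robot touching nothing.
Of tumbler0, tumbler1, tumbler2, tumbler3, tumbler4, tumbler5 only 4 to 6 are there at a start; the rules pass over those that are not, and their reading is None.
At some moment in a run one of tumbler0, tumbler1, tumbler2, tumbler3, tumbler4, tumbler5, grid may be knocked a few centimetres aside while the robot is not near it.
It also fails if it takes over 210 s, if anything falls off the work surface, if the arm or the gripper's body presses on something with over 40 N, if the wrist force passes 120 N, or if a joint passes its speed limit or range.

## Working session

There is one attempt and no reset: what is moved stays moved. The work goes in short steps, Python scripts to look and compute and a shell command to move; the robot and the scene stay as the last step left them, time stands still between calls to the robot, and variables do not carry over. Pictures are saved under pics/ and viewed, and the job is handed in when it is done.

I'll start by looking at the scene.

```bash
mkdir -p pics; ls; cat > h.py <<'E'
import numpy as np, cv2
from scipy.spatial.transform import Rotation as R
from plant import r, viewer, order
def cap(n):
    s=r.get_state(); c=viewer.capture(n)
    if 'rvec' in c:
        Rm=cv2.Rodrigues(np.array(c['rvec'],float))[0]; t=np.array(c['tvec'],float).ravel()
        c['Rwc']=Rm.T; c['o']=-Rm.T@t
    else:
        T=np.array(c['T_tool_cam']); Rt=R.from_euler('xyz',s['eef_rot'],degrees=True).as_matrix()
        c['Rwc']=Rt@T[:3,:3]; c['o']=Rt@T[:3,3]+np.array(s['tcp_pos'])
    return c
def ray(c,u,v):
    d=np.array([(u-c['cx'])/c['fx'],(v-c['cy'])/c['fy'],1.]); return c['Rwc']@d
def onplane(c,u,v,z):
    d=ray(c,u,v); return c['o']+d*(z-c['o'][2])/d[2]
def cloud(c):
    h,w=c['depth'].shape; u,v=np.meshgrid(np.arange(w),np.arange(h)); d=c['depth']
    P=np.stack([(u-c['cx'])/c['fx']*d,(v-c['cy'])/c['fy']*d,d],-1)
    W=P@c['Rwc'].T+c['o']; W[d<=0]=np.nan; return W
def proj(c,p):
    q=c['Rwc'].T@(np.array(p)-c['o']); return c['fx']*q[0]/q[2]+c['cx'],c['fy']*q[1]/q[2]+c['cy']
E
python3 - <<'E'
from h import *
print(r.get_state(), r.hold_point_z)
for n in ('scene','top','wrist'):
    c=cap(n); cv2.imwrite(f'pics/{n}0.png',c['pixels']); np.savez(f'{n}0.npz',**c); print(n,c['o'],c['Rwc'],c['fx'],c['cx'],c['cy'])
E
```

```text
pics
{'time_s': 0.0, 'joints': array([-5.08727253e+01,  2.05927532e+01,  6.34541004e-01, -2.10390791e-02,
       -7.01359682e+01, -1.65065913e+01]), 'qd': array([ 0.0948372 ,  0.01315772, -0.04672084,  0.03792778,  0.10482289,
        0.07042062]), 'joint_torque': array([ 4.46336317e-04, -5.82717705e+01,  2.93055207e+01,  6.99754760e+00,
        6.86664323e-03, -1.55706061e-04]), 'tcp_pos': array([ 0.25941533, -0.6226335 ,  0.22561075]), 'eef_rot': array([ 94.64834756,  89.90376455, 117.26186591]), 'contact_force': array([-1.10202517,  0.4212371 , -0.56355822]), 'moment': array([-0.02673509, -0.05803275, -0.01506568]), 'gripper_width': 0.0872921329850757} 0.0188
scene [ 1.45827532 -0.33761192  1.03980477] [[ 0.43341792  0.60040761 -0.67205626]
 [ 0.90097114 -0.30523585  0.30835381]
 [-0.01999769 -0.73914936 -0.67324461]] 401.2345418629683 253.58646995714767 188.824138239436
top [0.46890393 0.09005519 1.17303064] [[-0.0174657  -0.99777714  0.06430956]
 [-0.99973668  0.01647018 -0.015978  ]
 [ 0.01488329 -0.06457169 -0.99780208]] 376.4690063419622 260.1211499007197 190.1625752219114
wrist [ 0.18527474 -0.65404793  0.38321416] [[-0.38393446  0.88250645  0.27161867]
 [ 0.92335662  0.3661107   0.11565249]
 [ 0.00262157  0.29520388 -0.95543069]] 268.9185969650902 258.9489430186787 189.6451217754593
```

View pics/top0.png

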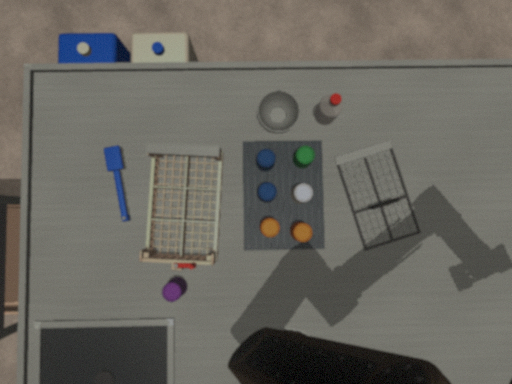

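View pics/scene0.png

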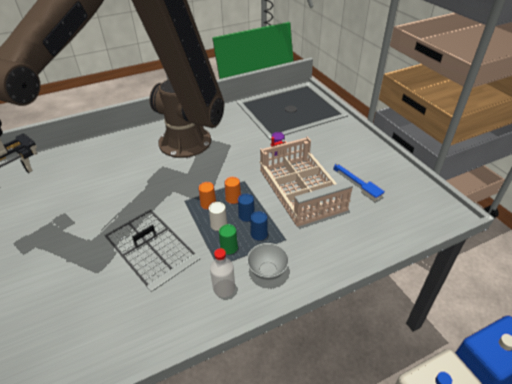

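View pics/wrist0.png

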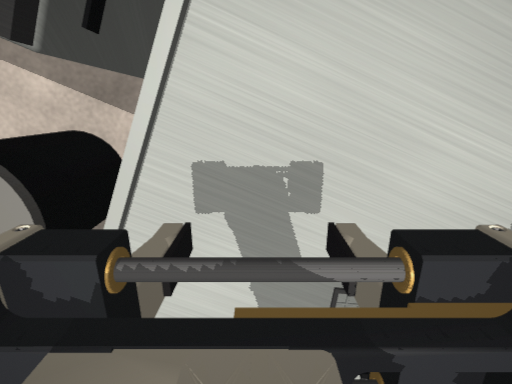

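Top view: blues at (265,159), (266,191), green (304,155), oranges (270,227), (302,231). The white one (303,192) and the purple one (173,290) are look-alikes, so I leave them. The basket's lip end is at the image top (~(184,150)) and the red catch is at (185,266). The grid is at (378,195). Next I measure, with an enlarged crop.

```bash
python3 - <<'E'
from h import *
c=dict(np.load('top0.npz')); im=c['pixels']; W=cloud(c)
cv2.imwrite('pics/crop_a.png',cv2.resize(im[135:305,130:330],None,fx=4,fy=4,interpolation=cv2.INTER_CUBIC)[:600])
cv2.imwrite('pics/crop_b.png',cv2.resize(im[130:260,320:440],None,fx=4.5,fy=4.5,interpolation=cv2.INTER_CUBIC))
cv2.imwrite('pics/crop_c.png',cv2.resize(im[135:305,130:240],None,fx=3.5,fy=3.5,interpolation=cv2.INTER_CUBIC))
hsv=cv2.cvtColor(im,cv2.COLOR_BGR2HSV)
m=((W[...,2]>0.07)&(W[...,2]<0.1)&(np.isfinite(W[...,2]))).astype(np.uint8)
n,l,st,ce=cv2.connectedComponentsWithStats(m)
for i in range(1,n):
    if st[i,4]>60:
        p=np.nanmedian(W[l==i],0); print(ce[i].round(1),st[i,4],p.round(4),np.nanmean(W[l==i],0).round(4),np.median(hsv[l==i],0))
E
```

```text
[324.5 114.5] 72 [ 0.7547 -0.1152  0.0844] [ 0.759  -0.1206  0.0846] [18.5 25.  73. ]
[305. 155.] 289 [ 0.6403 -0.0605  0.0825] [ 0.6402 -0.0605  0.0823] [ 65. 138. 109.]
[266.1 158.1] 288 [0.6331 0.0537 0.0823] [0.6328 0.0536 0.0823] [107. 145.  89.]
[267.2 191.5] 288 [0.5359 0.0524 0.0824] [0.535  0.0521 0.0824] [107. 147.  91.]
[303.2 192.8] 289 [ 0.5292 -0.0523  0.0821] [ 0.5295 -0.0524  0.0821] [105.   8. 156.]
[270.  227.8] 291 [0.4295 0.046  0.0823] [0.4299 0.046  0.0821] [ 16. 171. 149.]
[302.6 232.2] 298 [ 0.4159 -0.0485  0.0823] [ 0.4156 -0.048   0.0822] [ 16.  174.  148.5]
[148.4 254.8] 73 [0.3603 0.3951 0.0926] [0.3602 0.3928 0.0907] [ 17.  63. 115.]
[172.2 291.6] 324 [0.2537 0.3283 0.0822] [0.2542 0.3278 0.0821] [144. 123. 105.]
```

View pics/crop_a.png

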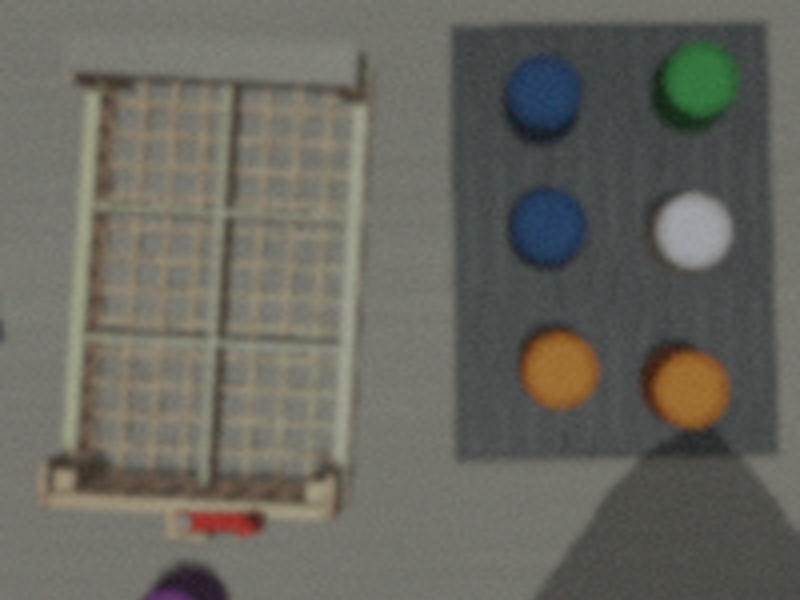

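View pics/crop_b.png

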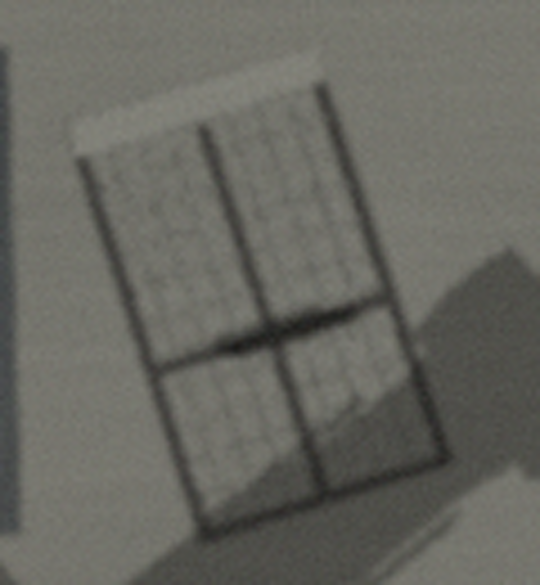

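View pics/crop_c.png

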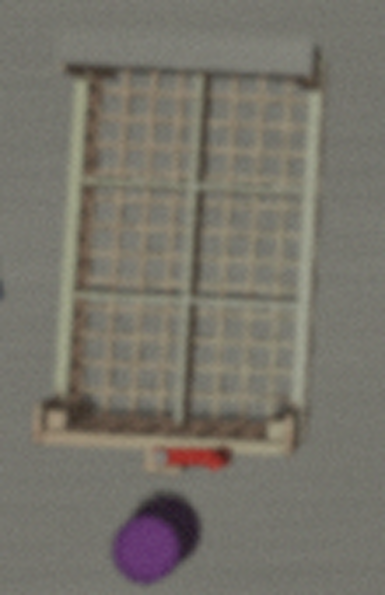

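```bash
cat > bask.py <<'E'
from h import *
c=dict(np.load('top0.npz')); g=cv2.GaussianBlur(cv2.cvtColor(c['pixels'],cv2.COLOR_BGR2GRAY),(3,3),0).astype(float)
hsv=cv2.cvtColor(c['pixels'],cv2.COLOR_BGR2HSV).astype(int)
# depth layers
W=cloud(c)
roi=np.zeros(g.shape,bool); roi[140:275,138:228]=1
for lo,hi in((.04,.055),(.09,.108),(.109,.128)):
    m=roi&(W[...,2]>lo)&(W[...,2]<hi); print(lo,m.sum(), np.median(W[m][:,2]) if m.any() else 0)
    o=c['pixels'].copy(); o[m]=(0,0,255); cv2.imwrite('pics/lay%d.png'%int(lo*1000),cv2.resize(o[135:285,130:240],None,fx=4,fy=4,interpolation=cv2.INTER_NEAREST))
E
python3 bask.py; python3 - <<'E'
import cv2,numpy as np
cv2.imwrite('pics/lays.png',cv2.resize(np.hstack([cv2.imread('pics/lay%d.png'%k) for k in(40,90,109)]),(800,364)))
E
```

```text
0.04 1169 0.04862575775285394
0.09 398 0.10332604567752002
0.109 943 0.11898243530709007
```

View pics/lays.png

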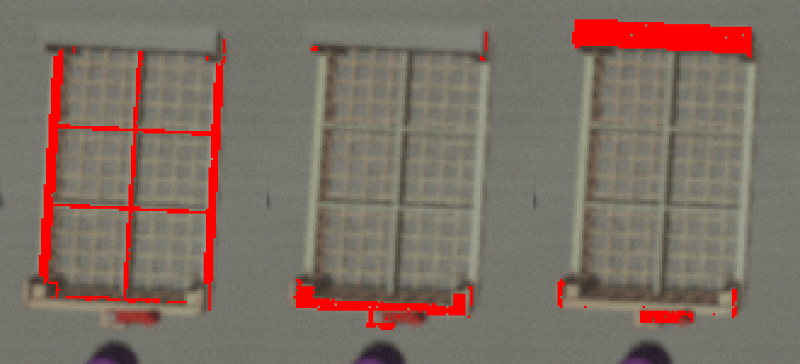

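```bash
cat > bask2.py <<'E'
from h import *
from scipy.optimize import least_squares
c=dict(np.load('top0.npz')); W=cloud(c)
roi=np.zeros(W.shape[:2],bool); roi[140:275,138:228]=1
def pts(lo,hi,z):
    v,u=np.where(roi&(W[...,2]>lo)&(W[...,2]<hi)); return np.array([onplane(c,a,b,z) for a,b in zip(u,v)])[:,:2]
lip=pts(.109,.128,.12); lip=lip[lip[:,0]>0.6]
(rc,sz,an)=cv2.minAreaRect(lip.astype(np.float32)); print('lip',rc,sz,an); print(cv2.boxPoints((rc,sz,an)))
d=pts(.04,.055,.048)
# init
th=np.arctan2(.0,1.); ce=np.array([0.52,0.30])
def loc(p,q):
    co,s=np.cos(p[2]),np.sin(p[2]); e=q-p[:2]; return np.stack([co*e[:,0]+s*e[:,1],-s*e[:,0]+co*e[:,1]],1)
p=np.array([*(np.array(rc)-[.147,-.0]),-0.03])
p[:2]=d.mean(0)
for it in range(20):
    l=loc(p,d)
    mc=(abs(l[:,1])<.015)&(abs(l[:,0])<.13)
    mx=[(abs(l[:,0]-s*.048)<.015)&(abs(l[:,1])<.085)&(abs(l[:,1])>.01) for s in(-1,1)]
    def f(q):
        l=loc(q,d); return np.r_[l[mc,1],l[mx[0],0]+.048,l[mx[1],0]-.048]
    p=least_squares(f,p,loss='soft_l1',f_scale=.002).x
print(p,np.degrees(p[2]),mc.sum(),mx[0].sum(),mx[1].sum(),abs(f(p)).mean())
l=loc(p,d); 
for s in (-1,1):
    m=(s*l[:,1]>.09)&(abs(l[:,0])<.13); print('rail',l[m].mean(0),l[m,1].min(),l[m,1].max(),np.polyfit(l[m,0],l[m,1],1))
ll=loc(p,lip); print('lip x',np.percentile(ll[:,0],[2,98]),'y',np.percentile(ll[:,1],[2,98]))
h=pts(.09,.108,.105); hl=loc(p,h); print('-x wall',[(k.round(3)) for k in (np.percentile(hl[:,0],[5,95]),np.percentile(hl[:,1],[2,98]))])
np.save('basket.npy',p)
hsv=cv2.cvtColor(c['pixels'],cv2.COLOR_BGR2HSV).astype(int)
m=roi&((hsv[...,0]<8)|(hsv[...,0]>172))&(hsv[...,1]>150)
v,u=np.where(m); q=np.array([onplane(c,a,b,.105)[:2] for a,b in zip(u,v)]); print('catch',loc(p,q).mean(0),loc(p,q).min(0),loc(p,q).max(0))
E
python3 bask2.py
```

```text
lip (0.6537573933601379, 0.28899699449539185) (0.20628651976585388, 0.03417818993330002) 85.91973114013672
[[0.62937254 0.18733114]
 [0.6634641  0.18489921]
 [0.67814225 0.39066285]
 [0.64405066 0.39309478]]
[ 0.50302207  0.29873308 -0.06713934] -3.846800817987717 178 69 77 0.0018175472147655373
rail [-0.00160748 -0.09941308] -0.10488962396487758 -0.09134730050337088 [ 0.0010396  -0.09941141]
rail [-0.00032599  0.09991242] 0.0901929210437554 0.1061626001305209 [-0.00183478  0.09991182]
lip x [0.1374262  0.16732685] y [-0.09920345  0.09949722]
-x wall [array([-0.18 , -0.136]), array([-0.103,  0.098])]
catch [-0.17107057 -0.02641263] [-0.17642069 -0.04583394] [-0.16679893 -0.00645627]
```

The basket is at (0.503, 0.299) with yaw −3.85°. Five tumblers are present: 2 blue, 2 orange and 1 green. I write a helper that converts a target pose into tool-axis shifts, plus a tumbler finder.

```bash
cat > go.py <<'E'
# usage: go.py x y z [yaw_of_tool_y_deg]   tool x straight down; yaw = world angle of tool y
import sys; from h import *
def need(p,yaw=None,Rt=None):
    s=r.get_state(); Rc=R.from_euler('xyz',s['eef_rot'],degrees=True)
    t=Rc.inv().apply(np.array(p)-s['tcp_pos'])
    if Rt is None and yaw is not None:
        a=np.radians(yaw); y=np.array([np.cos(a),np.sin(a),0]); x=np.array([0,0,-1.]); Rt=R.from_matrix(np.stack([x,y,np.cross(x,y)],1))
    w=np.degrees((Rc.inv()*Rt).as_rotvec()) if Rt is not None else np.zeros(3)
    y=Rc.as_matrix()[:,1]; f=s['contact_force']
    print('t=%.2f tcp %s yawY %.1f w %.4f F %s'%(s['time_s'],np.round(s['tcp_pos'],4),np.degrees(np.arctan2(y[1],y[0])),s['gripper_width'],np.round(f,1)))
    print('  need tx %.4f ty %.4f tz %.4f | ax %.2f ay %.2f az %.2f'%(*t,*w))
if __name__=='__main__':
    a=[float(k) for k in sys.argv[1:]]; need(a[:3],a[3] if len(a)>3 else None)
E
cat > find.py <<'E'
from h import *
def tumblers():
    c=cap('top'); W=cloud(c); hsv=cv2.cvtColor(c['pixels'],cv2.COLOR_BGR2HSV)
    m=((W[...,2]>0.07)&(W[...,2]<0.1)).astype(np.uint8); n,l,st,ce=cv2.connectedComponentsWithStats(m)
    for i in range(1,n):
        if 200<st[i,4]<420:
            z=np.median(W[l==i][:,2]); zz=.085 if z<.087 else .093
            h,s,v=np.median(hsv[l==i],0); nm='orange' if h<25 else 'green' if h<85 else 'white' if s<60 else 'blue' if h<125 else 'purple'
            print(nm,ce[i].round(1),st[i,4],onplane(c,*ce[i],zz)[:2].round(4),round(float(z),3))
    p=np.load('basket.npy'); co,s=np.cos(p[2]),np.sin(p[2])
    for k,(x,y) in enumerate([(x,y) for y in(-.0485,.0485) for x in(-.097,0,.097)]): print('pocket',k,(p[0]+co*x-s*y).round(4),(p[1]+s*x+co*y).round(4))
    return c
if __name__=='__main__':
    c=tumblers()
E
python3 find.py; python3 go.py 0.35 -0.3 0.25 86.2; python3 go.py 0.35 -0.3 0.25 -93.8
```

```text
green [305. 155.] 291 [ 0.6398 -0.0602] 0.082
blue [266.  158.1] 288 [0.6322 0.0538] 0.083
blue [267.2 191.5] 289 [0.5349 0.0521] 0.082
white [303.1 192.9] 292 [ 0.5291 -0.0518] 0.082
orange [270.  227.7] 292 [0.4302 0.046 ] 0.082
orange [302.6 232.2] 298 [ 0.4157 -0.0475] 0.082
purple [172.2 291.5] 325 [0.255  0.3271] 0.082
pocket 0 0.403 0.2568
pocket 1 0.4998 0.2503
pocket 2 0.5965 0.2438
pocket 3 0.4095 0.3536
pocket 4 0.5063 0.3471
pocket 5 0.6031 0.3406
t=0.20 tcp [ 0.2595 -0.6228  0.226 ] yawY 112.6 w 0.0874 F [-0.3 -0.1  0.7]
  need tx -0.0238 ty 0.2632 tz 0.2077 | ax 26.41 ay -0.02 az -0.06
t=0.20 tcp [ 0.2595 -0.6228  0.226 ] yawY 112.6 w 0.0874 F [-0.3 -0.1  0.7]
  need tx -0.0238 ty 0.2632 tz 0.2077 | ax -153.59 ay 0.08 az -0.03
```

```bash
python3 go.py 0.4157 -0.0475 0.19 86.2
```

```text
t=0.20 tcp [ 0.2595 -0.6228  0.226 ] yawY 112.6 w 0.0874 F [-0.3 -0.1  0.7]
  need tx 0.0364 ty 0.4710 tz 0.3654 | ax 26.41 ay -0.02 az -0.06
```

```bash
python3 -m creep '[{"ty":0.20,"tz":0.16,"ax":26.4,"fingers":0.072},{"ty":0.20,"tz":0.16,"ax":26.4,"fingers":0.072},{"ty":0.20,"tz":0.16,"ax":26.4,"fingers":0.072},{"ty":0.20,"tz":0.16,"ax":26.4,"fingers":0.072},{"ty":0.20,"tz":0.16,"ax":26.4,"fingers":0.072}]' 15; python3 go.py 0.4157 -0.0475 0.19 86.2
```

```text
t=0.20 tcp [ 0.2595 -0.6228  0.226 ] yawY 112.6 w 0.0874 F [-0.3 -0.1  0.7]
  need tx 0.0364 ty 0.4710 tz 0.3654 | ax 26.41 ay -0.02 az -0.06invalid input
```

```bash
python3 -m creep '[{"ty":0.05,"tz":0.04,"ax":5,"fingers":0.08}]' ; python3 -m creep '[{"ty":0.05,"tz":0.04,"ax":5}]'; python3 go.py 0.4157 -0.0475 0.19 86.2
```

```text
t=0.20 tcp [ 0.2595 -0.6228  0.226 ] yawY 112.6 w 0.0874 F [-0.3 -0.1  0.7]
  need tx 0.0364 ty 0.4710 tz 0.3654 | ax 26.41 ay -0.02 az -0.06invalid input
invalid input
```

```bash
python3 -m creep '[{"ax":5,"ay":0,"az":0,"tx":0,"ty":0.04,"tz":0.03,"fingers":0.08}]' 15; python3 go.py 0.4157 -0.0475 0.19 86.2
```

```text
time_s: 0.3
tcp_pos: [0.271, -0.577, 0.2243]
eef_rot: [137.5, 89.9, 155.0]
contact_force: [1.3, 0.5, 0.4]
gripper_width: 0.0838
t=0.30 tcp [ 0.271  -0.577   0.2243] yawY 107.4 w 0.0838 F [1.3 0.5 0.4]
  need tx 0.0346 ty 0.4619 tz 0.2966 | ax 21.22 ay -0.12 az -0.08
```

All seven keys are required in every row.

```bash
python3 -m creep '[{"ax":21,"ay":0,"az":0,"tx":0,"ty":0.2,"tz":0.13,"fingers":0.072},{"ax":21,"ay":0,"az":0,"tx":0,"ty":0.2,"tz":0.13,"fingers":0.072},{"ax":21,"ay":0,"az":0,"tx":0,"ty":0.2,"tz":0.13,"fingers":0.072},{"ax":21,"ay":0,"az":0,"tx":0,"ty":0.2,"tz":0.13,"fingers":0.072},{"ax":21,"ay":0,"az":0,"tx":0,"ty":0.2,"tz":0.13,"fingers":0.072}]' 15; python3 go.py 0.4157 -0.0475 0.19 86.2
```

```text
time_s: 0.8
tcp_pos: [0.3352, -0.3425, 0.2266]
eef_rot: [10.7, 90.0, 7.3]
contact_force: [1.9, -0.1, 0.7]
gripper_width: 0.072
t=0.80 tcp [ 0.3352 -0.3425  0.2266] yawY 86.6 w 0.0720 F [ 1.9 -0.1  0.7]
  need tx 0.0367 ty 0.2992 tz 0.0629 | ax 0.42 ay 0.03 az -0.00
```

```bash
python3 -m creep '[{"ax":0.4,"ay":0,"az":0,"tx":0,"ty":0.299,"tz":0.063,"fingers":0.072},{"ax":0.4,"ay":0,"az":0,"tx":0,"ty":0.299,"tz":0.063,"fingers":0.072},{"ax":0.4,"ay":0,"az":0,"tx":0.037,"ty":0.299,"tz":0.063,"fingers":0.072},{"ax":0.4,"ay":0,"az":0,"tx":0.037,"ty":0.299,"tz":0.063,"fingers":0.072},{"ax":0.4,"ay":0,"az":0,"tx":0.037,"ty":0.299,"tz":0.063,"fingers":0.072}]' 15;  python3 -m creep '[{"ax":0,"ay":0,"az":0,"tx":0,"ty":0.06,"tz":0.01,"fingers":0.072},{"ax":0,"ay":0,"az":0,"tx":0,"ty":0.05,"tz":0.01,"fingers":0.072}]'; python3 find.py | head -7;  python3 go.py 0.4157 -0.0475 0.052 86.2
```

```text
time_s: 1.3
tcp_pos: [0.4006, -0.1038, 0.2001]
eef_rot: [17.9, 89.9, 14.1]
contact_force: [1.5, 0.8, -0.4]
gripper_width: 0.0719
time_s: 1.5
tcp_pos: [0.415, -0.0518, 0.2002]
eef_rot: [30.9, 89.9, 27.5]
contact_force: [-0.3, -0.0, -0.1]
gripper_width: 0.0721
green [305. 155.] 292 [ 0.6397 -0.0602] 0.082
blue [266.  158.1] 289 [0.6323 0.0538] 0.083
blue [267.2 191.5] 289 [0.5349 0.0522] 0.082
white [303.1 192.8] 293 [ 0.5292 -0.0518] 0.082
orange [268.5 227.7] 236 [0.4303 0.0503] 0.082
purple [171.5 291.7] 298 [0.2546 0.3291] 0.082
pocket 0 0.403 0.2568
t=1.55 tcp [ 0.4146 -0.0537  0.2001] yawY 86.6 w 0.0721 F [ 1.3 -0.5  1.6]
  need tx 0.1481 ty 0.0062 tz 0.0006 | ax 0.37 ay 0.03 az -0.01
```

```bash
cat > wr.py <<'E'
import sys; from h import *
c=cap('wrist'); im=c['pixels'].copy(); W=cloud(c); np.savez('wrist.npz',**c)
m=((W[...,2]>0.07)&(W[...,2]<0.1)).astype(np.uint8); n,l,st,ce=cv2.connectedComponentsWithStats(m)
for i in range(1,n):
    if st[i,4]>800:
        z=np.median(W[l==i][:,2]); zz=.085 if z<.089 else .093
        pts=np.argwhere(l==i)[:,::-1].astype(np.float32); (cc,rr)=cv2.minEnclosingCircle(pts)
        print(ce[i].round(),st[i,4],'centroid',onplane(c,*ce[i],zz)[:2].round(4),'mec',onplane(c,*cc,zz)[:2].round(4),'z',round(float(z),3),np.median(c['pixels'][l==i],0))
cv2.imwrite('pics/%s.png'%sys.argv[1],im)
E
python3 wr.py w1
```

```text
[264. 184.] 2109 centroid [ 0.4125 -0.0486] mec [ 0.4125 -0.0486] z 0.082 [ 58. 126. 232.]
[350. 192.] 2156 centroid [0.4269 0.0429] mec [0.4269 0.0431] z 0.082 [ 54. 121. 228.]
```

View pics/w1.png

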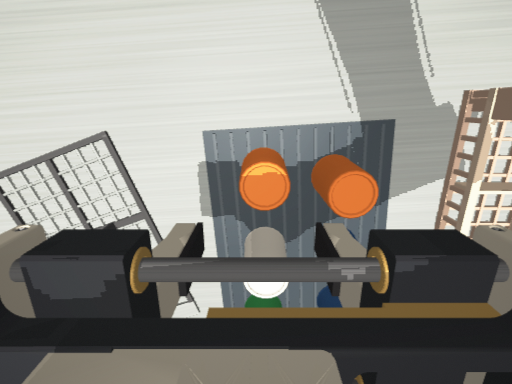

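The wrist view confirms the orange tumbler at (264,184), between the jaws and the mat. The two cameras agree to 3 mm, so I use the mean and descend.

```bash
python3 -m creep '[{"ax":0.4,"ay":0,"az":0,"tx":0.05,"ty":0.006,"tz":-0.001,"fingers":0.072},{"ax":0.4,"ay":0,"az":0,"tx":0.1,"ty":0.006,"tz":-0.001,"fingers":0.072},{"ax":0.4,"ay":0,"az":0,"tx":0.13,"ty":0.006,"tz":-0.001,"fingers":0.072},{"ax":0.4,"ay":0,"az":0,"tx":0.148,"ty":0.006,"tz":-0.001,"fingers":0.072},{"ax":0.4,"ay":0,"az":0,"tx":0.148,"ty":0.006,"tz":-0.001,"fingers":0.072}]'; python3 -m creep '[{"ax":0,"ay":0,"az":0,"tx":0,"ty":0,"tz":0,"fingers":0.03},{"ax":0,"ay":0,"az":0,"tx":0,"ty":0,"tz":0,"fingers":0.03},{"ax":0,"ay":0,"az":0,"tx":0,"ty":0,"tz":0,"fingers":0.03}]' 12; python3 go.py 0.414 -0.048 0.052 86.2
```

```text
time_s: 2.1
tcp_pos: [0.4109, -0.0525, 0.0499]
eef_rot: [-158.1, 89.7, -162.5]
contact_force: [-0.6, 0.3, 0.8]
gripper_width: 0.0719
time_s: 2.4
tcp_pos: [0.4141, -0.0505, 0.0532]
eef_rot: [21.3, 89.9, 17.1]
contact_force: [0.3, -1.0, 1.3]
gripper_width: 0.0582
t=2.40 tcp [ 0.4141 -0.0505  0.0532] yawY 85.8 w 0.0582 F [ 0.3 -1.   1.3]
  need tx 0.0012 ty 0.0025 tz -0.0002 | ax -0.40 ay 0.14 az -0.05
```

```bash
python3 -m creep '[{"ax":0,"ay":0,"az":0,"tx":-0.03,"ty":0,"tz":0,"fingers":0.03},{"ax":0,"ay":0,"az":0,"tx":-0.08,"ty":0,"tz":0,"fingers":0.03},{"ax":0,"ay":0,"az":0,"tx":-0.12,"ty":0.02,"tz":0,"fingers":0.03},{"ax":0,"ay":0,"az":0,"tx":-0.137,"ty":0.06,"tz":0,"fingers":0.03},{"ax":0,"ay":0,"az":0,"tx":-0.137,"ty":0.1,"tz":0,"fingers":0.03}]'; python3 go.py 0.4095 0.3536 0.19 86.2
```

```text
time_s: 2.9
tcp_pos: [0.4221, 0.0509, 0.1933]
eef_rot: [33.3, 89.5, 29.0]
contact_force: [1.2, 1.1, -1.2]
gripper_width: 0.0576
t=2.90 tcp [0.4221 0.0509 0.1933] yawY 85.7 w 0.0576 F [ 1.2  1.1 -1.2]
  need tx 0.0045 ty 0.3009 tz -0.0351 | ax -0.46 ay 0.41 az -0.27
```

```bash
python3 -m creep '[{"ax":-0.4,"ay":0,"az":0,"tx":0,"ty":0.04,"tz":0,"fingers":0.03},{"ax":-0.4,"ay":0,"az":0,"tx":0,"ty":0.08,"tz":0,"fingers":0.03},{"ax":-0.4,"ay":0,"az":0,"tx":0,"ty":0.12,"tz":0,"fingers":0.03},{"ax":-0.4,"ay":0,"az":0,"tx":0,"ty":0.16,"tz":-0.01,"fingers":0.03},{"ax":-0.4,"ay":0,"az":0,"tx":0,"ty":0.2,"tz":-0.02,"fingers":0.03}]';python3 -m creep '[{"ax":0,"ay":0,"az":0,"tx":0,"ty":0.04,"tz":-0.01,"fingers":0.03},{"ax":0,"ay":0,"az":0,"tx":0,"ty":0.08,"tz":-0.015,"fingers":0.03},{"ax":0,"ay":0,"az":0,"tx":0,"ty":0.1,"tz":-0.015,"fingers":0.03},{"ax":0,"ay":0,"az":0,"tx":0,"ty":0.1,"tz":-0.015,"fingers":0.03}]'; python3 go.py 0.4095 0.3536 0.061 86.2
```

```text
time_s: 3.4
tcp_pos: [0.4147, 0.2519, 0.1899]
eef_rot: [60.0, 89.9, 56.3]
contact_force: [0.9, -0.2, -0.8]
gripper_width: 0.0578
time_s: 3.8
tcp_pos: [0.4067, 0.3533, 0.1893]
eef_rot: [57.0, 90.0, 53.4]
contact_force: [0.3, -1.2, -1.3]
gripper_width: 0.0578
t=3.80 tcp [0.4067 0.3533 0.1893] yawY 86.3 w 0.0578 F [ 0.3 -1.2 -1.3]
  need tx 0.1283 ty 0.0004 tz 0.0027 | ax 0.15 ay 0.03 az -0.04
```

```bash
python3 -m creep '[{"ax":0,"ay":0,"az":0,"tx":0.04,"ty":0,"tz":0.003,"fingers":0.03},{"ax":0,"ay":0,"az":0,"tx":0.08,"ty":0,"tz":0.003,"fingers":0.03},{"ax":0,"ay":0,"az":0,"tx":0.105,"ty":0,"tz":0.003,"fingers":0.03},{"ax":0,"ay":0,"az":0,"tx":0.12,"ty":0,"tz":0.003,"fingers":0.03},{"ax":0,"ay":0,"az":0,"tx":0.12,"ty":0,"tz":0.003,"fingers":0.03}]'; python3 -m creep '[{"ax":0,"ay":0,"az":0,"tx":0.002,"ty":0,"tz":0,"fingers":0.03},{"ax":0,"ay":0,"az":0,"tx":0.004,"ty":0,"tz":0,"fingers":0.03},{"ax":0,"ay":0,"az":0,"tx":0.006,"ty":0,"tz":0,"fingers":0.03}]'; python3 go.py 0.4095 0.3536 0.061 86.2
```

```text
time_s: 4.3
tcp_pos: [0.409, 0.3484, 0.0673]
eef_rot: [-120.3, 89.8, -124.2]
contact_force: [0.2, -0.4, -1.6]
gripper_width: 0.0577
time_s: 4.6
tcp_pos: [0.4102, 0.3512, 0.0641]
eef_rot: [62.9, 89.9, 59.1]
contact_force: [0.1, -0.4, -0.8]
gripper_width: 0.0575
t=4.60 tcp [0.4102 0.3512 0.0641] yawY 86.2 w 0.0575 F [ 0.1 -0.4 -0.8]
  need tx 0.0031 ty 0.0023 tz -0.0008 | ax 0.02 ay 0.06 az -0.11
```

```bash
python3 -m creep '[{"ax":0,"ay":0,"az":0,"tx":0.002,"ty":0,"tz":0,"fingers":0.03},{"ax":0,"ay":0,"az":0,"tx":0.002,"ty":0,"tz":0,"fingers":0.03}]'; python3 -m creep '[{"ax":0,"ay":0,"az":0,"tx":0.002,"ty":0,"tz":0,"fingers":0.03},{"ax":0,"ay":0,"az":0,"tx":0.002,"ty":0,"tz":0,"fingers":0.03}]';python3 go.py 0.4095 0.3536 0.061 86.2
```

```text
time_s: 4.8
tcp_pos: [0.4098, 0.351, 0.0613]
eef_rot: [61.7, 90.0, 58.0]
contact_force: [0.1, -0.8, -1.5]
gripper_width: 0.0575
time_s: 5.0
tcp_pos: [0.4102, 0.3513, 0.0602]
eef_rot: [40.9, 89.9, 37.2]
contact_force: [-1.4, -1.2, 9.3]
gripper_width: 0.0578
t=5.00 tcp [0.4102 0.3513 0.0602] yawY 86.3 w 0.0578 F [-1.4 -1.2  9.3]
  need tx -0.0008 ty 0.0023 tz -0.0008 | ax 0.07 ay 0.07 az -0.06
```

Contact is felt (9 N), so the tumbler stands on the floor. Release and retreat.

```bash
python3 -m creep '[{"ax":0,"ay":0,"az":0,"tx":-0.001,"ty":0,"tz":0,"fingers":0.07},{"ax":0,"ay":0,"az":0,"tx":-0.001,"ty":0,"tz":0,"fingers":0.07},{"ax":0,"ay":0,"az":0,"tx":-0.03,"ty":0,"tz":0,"fingers":0.07},{"ax":0,"ay":0,"az":0,"tx":-0.08,"ty":0,"tz":0,"fingers":0.07},{"ax":0,"ay":0,"az":0,"tx":-0.13,"ty":0,"tz":0,"fingers":0.07}]';python3 find.py|head -7; python3 go.py 0.4287 0.0445 0.19 86.2
```

```text
time_s: 5.5
tcp_pos: [0.4093, 0.3501, 0.1898]
eef_rot: [-115.2, 89.9, -119.0]
contact_force: [1.5, 2.1, -0.2]
gripper_width: 0.0698
green [305. 155.] 292 [ 0.6397 -0.0602] 0.082
blue [266.1 158.1] 288 [0.6323 0.0537] 0.083
blue [267.2 191.5] 289 [0.5348 0.0522] 0.082
white [303.1 192.8] 291 [ 0.5293 -0.0519] 0.082
orange [270.1 227.8] 290 [0.4301 0.0459] 0.082
purple [172.2 291.6] 321 [0.2547 0.3271] 0.082
pocket 0 0.403 0.2568
t=5.55 tcp [0.4125 0.3533 0.1994] yawY 86.3 w 0.0701 F [4.  2.9 9.9]
  need tx 0.0072 ty -0.3072 tz 0.0359 | ax 0.12 ay 0.42 az -0.46
```

```bash
python3 -m creep '[{"ax":0,"ay":0,"az":0,"tx":0,"ty":-0.05,"tz":0.01,"fingers":0.072},{"ax":0,"ay":0,"az":0,"tx":0,"ty":-0.1,"tz":0.02,"fingers":0.072},{"ax":0,"ay":0,"az":0,"tx":0,"ty":-0.15,"tz":0.03,"fingers":0.072},{"ax":0,"ay":0,"az":0,"tx":0,"ty":-0.2,"tz":0.036,"fingers":0.072},{"ax":0,"ay":0,"az":0,"tx":0,"ty":-0.25,"tz":0.036,"fingers":0.072}]';python3 -m creep '[{"ax":0,"ay":0,"az":0,"tx":0,"ty":-0.04,"tz":0,"fingers":0.072},{"ax":0,"ay":0,"az":0,"tx":0,"ty":-0.057,"tz":0,"fingers":0.072},{"ax":0,"ay":0,"az":0,"tx":0,"ty":-0.057,"tz":0,"fingers":0.072}]'; python3 go.py 0.4287 0.0445 0.052 86.2; python3 wr.py w2
```

```text
time_s: 6.05
tcp_pos: [0.4293, 0.1005, 0.189]
eef_rot: [17.4, 90.0, 13.6]
contact_force: [0.3, -0.9, -0.4]
gripper_width: 0.072
time_s: 6.35
tcp_pos: [0.425, 0.0433, 0.189]
eef_rot: [92.5, 90.0, 88.6]
contact_force: [0.1, 0.8, -0.8]
gripper_width: 0.0719
t=6.35 tcp [0.425  0.0433 0.189 ] yawY 86.1 w 0.0719 F [ 0.1  0.8 -0.8]
  need tx 0.1370 ty 0.0014 tz 0.0036 | ax -0.14 ay -0.00 az -0.01
[262. 191.] 2252 centroid [0.4273 0.0458] mec [0.4273 0.0458] z 0.082 [ 61. 132. 237.]
```

```bash
python3 -m creep '[{"ax":0,"ay":0,"az":0,"tx":0.05,"ty":0.002,"tz":0.003,"fingers":0.072},{"ax":0,"ay":0,"az":0,"tx":0.1,"ty":0.002,"tz":0.003,"fingers":0.072},{"ax":0,"ay":0,"az":0,"tx":0.125,"ty":0.002,"tz":0.003,"fingers":0.072},{"ax":0,"ay":0,"az":0,"tx":0.137,"ty":0.002,"tz":0.003,"fingers":0.072},{"ax":0,"ay":0,"az":0,"tx":0.137,"ty":0.002,"tz":0.003,"fingers":0.072}]'; python3 -m creep '[{"ax":0,"ay":0,"az":0,"tx":0,"ty":0,"tz":0,"fingers":0.03},{"ax":0,"ay":0,"az":0,"tx":0,"ty":0,"tz":0,"fingers":0.03},{"ax":0,"ay":0,"az":0,"tx":0,"ty":0,"tz":0,"fingers":0.03},{"ax":0,"ay":0,"az":0,"tx":-0.01,"ty":0,"tz":0,"fingers":0.03},{"ax":0,"ay":0,"az":0,"tx":-0.04,"ty":0,"tz":0,"fingers":0.03}]' 12; python3 go.py 0.403 0.2568 0.19 86.2
```

```text
time_s: 6.9
tcp_pos: [0.4277, 0.0474, 0.0501]
eef_rot: [-146.1, 89.8, -149.8]
contact_force: [0.4, -0.1, 0.5]
gripper_width: 0.072
time_s: 7.4
tcp_pos: [0.4272, 0.0464, 0.0915]
eef_rot: [-149.4, 89.8, -153.3]
contact_force: [-0.5, 0.0, -0.2]
gripper_width: 0.0579
t=7.40 tcp [0.4272 0.0464 0.0915] yawY 86.2 w 0.0579 F [-0.5  0.  -0.2]
  need tx -0.0988 ty 0.2082 tz -0.0385 | ax -0.01 ay -0.20 az 0.12
```

```bash
python3 -m creep '[{"ax":0,"ay":0,"az":0,"tx":-0.05,"ty":0,"tz":0,"fingers":0.03},{"ax":0,"ay":0,"az":0,"tx":-0.09,"ty":0.02,"tz":0,"fingers":0.03},{"ax":0,"ay":0,"az":0,"tx":-0.1,"ty":0.06,"tz":-0.01,"fingers":0.03},{"ax":0,"ay":0,"az":0,"tx":-0.1,"ty":0.1,"tz":-0.02,"fingers":0.03},{"ax":0,"ay":0,"az":0,"tx":-0.1,"ty":0.14,"tz":-0.03,"fingers":0.03}]';python3 -m creep '[{"ax":0,"ay":0,"az":0,"tx":0,"ty":0.04,"tz":-0.008,"fingers":0.03},{"ax":0,"ay":0,"az":0,"tx":0,"ty":0.068,"tz":-0.008,"fingers":0.03},{"ax":0,"ay":0,"az":0,"tx":0,"ty":0.068,"tz":-0.008,"fingers":0.03},{"ax":0,"ay":0,"az":0,"tx":0,"ty":0.068,"tz":-0.008,"fingers":0.03}]'; python3 go.py 0.403 0.2568 0.061 86.2
```

```text
time_s: 7.9
tcp_pos: [0.4077, 0.1902, 0.1942]
eef_rot: [54.2, 89.8, 50.4]
contact_force: [0.4, 0.9, -0.2]
gripper_width: 0.0577
time_s: 8.3
tcp_pos: [0.4042, 0.2575, 0.1927]
eef_rot: [79.2, 90.0, 75.4]
contact_force: [-0.2, -0.5, -0.7]
gripper_width: 0.0579
t=8.30 tcp [0.4042 0.2575 0.1927] yawY 86.3 w 0.0579 F [-0.2 -0.5 -0.7]
  need tx 0.1317 ty -0.0008 tz -0.0012 | ax 0.08 ay 0.00 az -0.02
```

```bash
python3 -m creep '[{"ax":0,"ay":0,"az":0,"tx":0.04,"ty":0,"tz":0,"fingers":0.03},{"ax":0,"ay":0,"az":0,"tx":0.08,"ty":0,"tz":0,"fingers":0.03},{"ax":0,"ay":0,"az":0,"tx":0.11,"ty":0,"tz":0,"fingers":0.03},{"ax":0,"ay":0,"az":0,"tx":0.127,"ty":0,"tz":0,"fingers":0.03},{"ax":0,"ay":0,"az":0,"tx":0.127,"ty":0,"tz":0,"fingers":0.03}]'; python3 -m creep '[{"ax":0,"ay":0,"az":0,"tx":0.002,"ty":0,"tz":0,"fingers":0.03},{"ax":0,"ay":0,"az":0,"tx":0.004,"ty":0,"tz":0,"fingers":0.03},{"ax":0,"ay":0,"az":0,"tx":0.005,"ty":0,"tz":0,"fingers":0.03},{"ax":0,"ay":0,"az":0,"tx":0.005,"ty":0,"tz":0,"fingers":0.03}]'; python3 go.py 0.403 0.2568 0.061 86.2
```

```text
time_s: 8.8
tcp_pos: [0.4035, 0.2548, 0.0634]
eef_rot: [-124.7, 89.7, -128.5]
contact_force: [-1.1, -0.4, 0.1]
gripper_width: 0.058
time_s: 9.2
tcp_pos: [0.405, 0.2576, 0.0609]
eef_rot: [52.5, 89.9, 48.8]
contact_force: [0.7, -0.2, 2.6]
gripper_width: 0.0578
t=9.20 tcp [0.405  0.2576 0.0609] yawY 86.2 w 0.0578 F [ 0.7 -0.2  2.6]
  need tx -0.0001 ty -0.0010 tz -0.0019 | ax 0.03 ay 0.06 az -0.08
```

```bash
python3 -m creep '[{"ax":0,"ay":0,"az":0,"tx":0.001,"ty":0,"tz":0,"fingers":0.03},{"ax":0,"ay":0,"az":0,"tx":0.001,"ty":0,"tz":0,"fingers":0.03}]'; python3 -m creep '[{"ax":0,"ay":0,"az":0,"tx":0,"ty":0,"tz":0,"fingers":0.07},{"ax":0,"ay":0,"az":0,"tx":0,"ty":0,"tz":0,"fingers":0.07},{"ax":0,"ay":0,"az":0,"tx":-0.03,"ty":0,"tz":0,"fingers":0.07},{"ax":0,"ay":0,"az":0,"tx":-0.08,"ty":0,"tz":0,"fingers":0.07},{"ax":0,"ay":0,"az":0,"tx":-0.13,"ty":0,"tz":0,"fingers":0.07}]';python3 find.py|head -7; python3 go.py 0.5335 0.052 0.19 86.2
```

```text
time_s: 9.4
tcp_pos: [0.4051, 0.2575, 0.0605]
eef_rot: [33.6, 89.9, 29.9]
contact_force: [-2.9, -2.3, 12.6]
gripper_width: 0.0575
time_s: 9.9
tcp_pos: [0.404, 0.2566, 0.1901]
eef_rot: [-121.2, 89.9, -125.0]
contact_force: [1.1, 1.8, 0.2]
gripper_width: 0.0698
green [305.1 155. ] 287 [ 0.6397 -0.0604] 0.082
blue [266.1 158.1] 290 [0.6322 0.0537] 0.082
blue [267.2 191.5] 283 [0.5349 0.0522] 0.082
white [303.1 192.8] 293 [ 0.5292 -0.0518] 0.082
purple [172.5 291.8] 310 [0.2543 0.3263] 0.082
pocket 0 0.403 0.2568
pocket 1 0.4998 0.2503
t=9.95 tcp [0.4075 0.2595 0.1992] yawY 86.3 w 0.0699 F [2.9 2.4 9.5]
  need tx 0.0088 ty -0.1991 tz 0.1390 | ax 0.13 ay 0.45 az -0.41
```

Next is blue at (267,191), going to pocket 1.

```bash
python3 -m creep '[{"ax":0,"ay":0,"az":0,"tx":0,"ty":-0.04,"tz":0.025,"fingers":0.072},{"ax":0,"ay":0,"az":0,"tx":0,"ty":-0.08,"tz":0.055,"fingers":0.072},{"ax":0,"ay":0,"az":0,"tx":0,"ty":-0.12,"tz":0.085,"fingers":0.072},{"ax":0,"ay":0,"az":0,"tx":0,"ty":-0.16,"tz":0.115,"fingers":0.072},{"ax":0,"ay":0,"az":0,"tx":0,"ty":-0.2,"tz":0.139,"fingers":0.072}]';python3 -m creep '[{"ax":0,"ay":0,"az":0,"tx":0,"ty":0,"tz":0,"fingers":0.072},{"ax":0,"ay":0,"az":0,"tx":0,"ty":0,"tz":0,"fingers":0.072}]'; python3 go.py 0.5335 0.052 0.052 86.2; python3 wr.py w3
```

```text
time_s: 10.45
tcp_pos: [0.5312, 0.0467, 0.189]
eef_rot: [18.5, 90.0, 14.8]
contact_force: [0.6, 1.7, 0.3]
gripper_width: 0.0721
time_s: 10.65
tcp_pos: [0.5301, 0.0473, 0.1885]
eef_rot: [-162.9, 89.9, -166.9]
contact_force: [-0.1, 0.3, -0.7]
gripper_width: 0.0717
t=10.65 tcp [0.5301 0.0473 0.1885] yawY 86.0 w 0.0717 F [-0.1  0.3 -0.7]
  need tx 0.1365 ty 0.0050 tz 0.0032 | ax -0.15 ay -0.05 az 0.01
[482.  38.] 3937 centroid [0.4081 0.2432] mec [0.4062 0.245 ] z 0.09 [ 54. 121. 228.]
[264. 192.] 2257 centroid [0.5326 0.052 ] mec [0.5325 0.0521] z 0.082 [131.  85.  49.]
[164. 193.] 2358 centroid [ 0.5271 -0.0499] mec [ 0.5256 -0.0495] z 0.082 [254. 254. 254.]
```

```bash
python3 -m creep '[{"ax":0,"ay":0,"az":0,"tx":0.05,"ty":0.005,"tz":0.003,"fingers":0.072},{"ax":0,"ay":0,"az":0,"tx":0.1,"ty":0.005,"tz":0.003,"fingers":0.072},{"ax":0,"ay":0,"az":0,"tx":0.125,"ty":0.005,"tz":0.003,"fingers":0.072},{"ax":0,"ay":0,"az":0,"tx":0.137,"ty":0.005,"tz":0.003,"fingers":0.072},{"ax":0,"ay":0,"az":0,"tx":0.137,"ty":0.005,"tz":0.003,"fingers":0.072}]'; python3 -m creep '[{"ax":0,"ay":0,"az":0,"tx":0,"ty":0,"tz":0,"fingers":0.03},{"ax":0,"ay":0,"az":0,"tx":0,"ty":0,"tz":0,"fingers":0.03},{"ax":0,"ay":0,"az":0,"tx":0,"ty":0,"tz":0,"fingers":0.03},{"ax":0,"ay":0,"az":0,"tx":-0.01,"ty":0,"tz":0,"fingers":0.03},{"ax":0,"ay":0,"az":0,"tx":-0.04,"ty":0,"tz":0,"fingers":0.03}]' 12; python3 go.py 0.4998 0.2503 0.19 86.2
```

```text
time_s: 11.2
tcp_pos: [0.5324, 0.054, 0.051]
eef_rot: [-149.9, 89.9, -153.5]
contact_force: [-0.4, 0.3, 1.0]
gripper_width: 0.0721
time_s: 11.7
tcp_pos: [0.5316, 0.0525, 0.0911]
eef_rot: [-157.4, 89.7, -161.3]
contact_force: [0.1, 0.0, -1.0]
gripper_width: 0.0577
t=11.70 tcp [0.5316 0.0525 0.0911] yawY 86.2 w 0.0577 F [ 0.1  0.  -1. ]
  need tx -0.0990 ty 0.1950 tz -0.0453 | ax -0.02 ay -0.24 az 0.10
```

```bash
python3 -m creep '[{"ax":0,"ay":0,"az":0,"tx":-0.05,"ty":0,"tz":0,"fingers":0.03},{"ax":0,"ay":0,"az":0,"tx":-0.09,"ty":0.02,"tz":0,"fingers":0.03},{"ax":0,"ay":0,"az":0,"tx":-0.1,"ty":0.06,"tz":-0.01,"fingers":0.03},{"ax":0,"ay":0,"az":0,"tx":-0.1,"ty":0.1,"tz":-0.02,"fingers":0.03},{"ax":0,"ay":0,"az":0,"tx":-0.1,"ty":0.14,"tz":-0.035,"fingers":0.03}]';python3 -m creep '[{"ax":0,"ay":0,"az":0,"tx":0,"ty":0.04,"tz":-0.01,"fingers":0.03},{"ax":0,"ay":0,"az":0,"tx":0,"ty":0.055,"tz":-0.01,"fingers":0.03},{"ax":0,"ay":0,"az":0,"tx":0,"ty":0.055,"tz":-0.01,"fingers":0.03},{"ax":0,"ay":0,"az":0,"tx":0,"ty":0.055,"tz":-0.01,"fingers":0.03}]'; python3 go.py 0.4998 0.2503 0.061 86.2
```

```text
time_s: 12.2
tcp_pos: [0.5078, 0.1965, 0.194]
eef_rot: [44.1, 89.8, 40.2]
contact_force: [0.8, -0.1, -1.4]
gripper_width: 0.058
time_s: 12.6
tcp_pos: [0.5012, 0.2504, 0.1924]
eef_rot: [-122.4, 90.0, -126.1]
contact_force: [-0.6, 0.0, -1.4]
gripper_width: 0.0576
t=12.60 tcp [0.5012 0.2504 0.1924] yawY 86.2 w 0.0576 F [-0.6  0.  -1.4]
  need tx 0.1314 ty -0.0002 tz -0.0013 | ax 0.05 ay -0.00 az 0.01
```

```bash
python3 -m creep '[{"ax":0,"ay":0,"az":0,"tx":0.04,"ty":0,"tz":-0.001,"fingers":0.03},{"ax":0,"ay":0,"az":0,"tx":0.08,"ty":0,"tz":-0.001,"fingers":0.03},{"ax":0,"ay":0,"az":0,"tx":0.11,"ty":0,"tz":-0.001,"fingers":0.03},{"ax":0,"ay":0,"az":0,"tx":0.127,"ty":0,"tz":-0.001,"fingers":0.03},{"ax":0,"ay":0,"az":0,"tx":0.127,"ty":0,"tz":-0.001,"fingers":0.03}]'; python3 -m creep '[{"ax":0,"ay":0,"az":0,"tx":0.002,"ty":0,"tz":0,"fingers":0.03},{"ax":0,"ay":0,"az":0,"tx":0.004,"ty":0,"tz":0,"fingers":0.03},{"ax":0,"ay":0,"az":0,"tx":0.005,"ty":0,"tz":0,"fingers":0.03},{"ax":0,"ay":0,"az":0,"tx":0.005,"ty":0,"tz":0,"fingers":0.03}]'; python3 go.py 0.4998 0.2503 0.061 86.2
```

```text
time_s: 13.1
tcp_pos: [0.4995, 0.2484, 0.0631]
eef_rot: [-131.9, 89.8, -135.8]
contact_force: [-0.9, -0.5, -0.4]
gripper_width: 0.0573
time_s: 13.5
tcp_pos: [0.5008, 0.2511, 0.0609]
eef_rot: [40.4, 89.9, 36.7]
contact_force: [1.2, -1.1, 0.4]
gripper_width: 0.0576
t=13.50 tcp [0.5008 0.2511 0.0609] yawY 86.2 w 0.0576 F [ 1.2 -1.1  0.4]
  need tx -0.0001 ty -0.0009 tz -0.0010 | ax 0.03 ay 0.07 az -0.06
```

```bash
python3 -m creep '[{"ax":0,"ay":0,"az":0,"tx":0.002,"ty":0,"tz":0,"fingers":0.03},{"ax":0,"ay":0,"az":0,"tx":0.002,"ty":0,"tz":0,"fingers":0.03}]'; python3 -m creep '[{"ax":0,"ay":0,"az":0,"tx":0,"ty":0,"tz":0,"fingers":0.07},{"ax":0,"ay":0,"az":0,"tx":0,"ty":0,"tz":0,"fingers":0.07},{"ax":0,"ay":0,"az":0,"tx":-0.03,"ty":0,"tz":0,"fingers":0.07},{"ax":0,"ay":0,"az":0,"tx":-0.08,"ty":0,"tz":0,"fingers":0.07},{"ax":0,"ay":0,"az":0,"tx":-0.13,"ty":0,"tz":0,"fingers":0.07}]';python3 find.py|head -7; python3 go.py 0.631 0.0538 0.19 86.2
```

```text
time_s: 13.7
tcp_pos: [0.5014, 0.2513, 0.0598]
eef_rot: [25.6, 89.9, 21.9]
contact_force: [-1.3, -2.5, 10.4]
gripper_width: 0.0579
time_s: 14.2
tcp_pos: [0.4996, 0.2504, 0.1888]
eef_rot: [-133.2, 89.9, -137.0]
contact_force: [1.6, 1.0, 0.2]
gripper_width: 0.0702
green [305.  155.1] 293 [ 0.6396 -0.0601] 0.082
blue [266.1 158.2] 290 [0.6321 0.0536] 0.082
white [303.1 192.9] 293 [ 0.5291 -0.0518] 0.082
orange [165.5 237.6] 264 [0.4078 0.3439] 0.09
orange [196.9 237.5] 322 [0.4065 0.2549] 0.09
purple [172.2 291.6] 327 [0.2549 0.3272] 0.082
orange [277.5 362.7] 216 [0.0517 0.0323] 0.083
t=14.25 tcp [0.5036 0.2527 0.1987] yawY 86.3 w 0.0699 F [4.  2.1 9.3]
  need tx 0.0088 ty -0.1904 tz 0.1398 | ax 0.13 ay 0.52 az -0.35
```

```bash
python3 -m creep '[{"ax":0,"ay":0,"az":0,"tx":0,"ty":-0.04,"tz":0.025,"fingers":0.072},{"ax":0,"ay":0,"az":0,"tx":0,"ty":-0.08,"tz":0.055,"fingers":0.072},{"ax":0,"ay":0,"az":0,"tx":0,"ty":-0.12,"tz":0.085,"fingers":0.072},{"ax":0,"ay":0,"az":0,"tx":0,"ty":-0.16,"tz":0.115,"fingers":0.072},{"ax":0,"ay":0,"az":0,"tx":0,"ty":-0.19,"tz":0.14,"fingers":0.072}]';python3 -m creep '[{"ax":0,"ay":0,"az":0,"tx":0,"ty":0,"tz":0,"fingers":0.072},{"ax":0,"ay":0,"az":0,"tx":0,"ty":0,"tz":0,"fingers":0.072}]'; python3 go.py 0.631 0.0538 0.052 86.2; python3 wr.py w4
```

```text
time_s: 14.75
tcp_pos: [0.6283, 0.0498, 0.1878]
eef_rot: [-170.2, 90.0, -174.0]
contact_force: [-0.1, 1.3, 0.1]
gripper_width: 0.072
time_s: 14.95
tcp_pos: [0.6275, 0.051, 0.1872]
eef_rot: [-170.2, 89.9, -174.1]
contact_force: [-0.1, -0.1, -0.5]
gripper_width: 0.072
t=14.95 tcp [0.6275 0.051  0.1872] yawY 86.1 w 0.0720 F [-0.1 -0.1 -0.5]
  need tx 0.1352 ty 0.0030 tz 0.0035 | ax -0.11 ay -0.07 az 0.01
[476.  37.] 4501 centroid [0.5041 0.2409] mec [0.5024 0.241 ] z 0.09 [119.  76.  44.]
[141.  95.] 3198 centroid [ 0.5298 -0.0499] mec [ 0.5294 -0.0493] z 0.082 [255. 255. 254.]
[262. 193.] 2279 centroid [0.6305 0.0537] mec [0.6305 0.0537] z 0.082 [130.  84.  49.]
[154. 206.] 2294 centroid [ 0.6374 -0.0579] mec [ 0.6377 -0.0582] z 0.082 [119. 223.  93.]
```

```bash
python3 -m creep '[{"ax":0,"ay":0,"az":0,"tx":0.05,"ty":0.003,"tz":0.003,"fingers":0.072},{"ax":0,"ay":0,"az":0,"tx":0.1,"ty":0.003,"tz":0.003,"fingers":0.072},{"ax":0,"ay":0,"az":0,"tx":0.125,"ty":0.003,"tz":0.003,"fingers":0.072},{"ax":0,"ay":0,"az":0,"tx":0.136,"ty":0.003,"tz":0.003,"fingers":0.072},{"ax":0,"ay":0,"az":0,"tx":0.136,"ty":0.003,"tz":0.003,"fingers":0.072}]'; python3 -m creep '[{"ax":0,"ay":0,"az":0,"tx":0,"ty":0,"tz":0,"fingers":0.03},{"ax":0,"ay":0,"az":0,"tx":0,"ty":0,"tz":0,"fingers":0.03},{"ax":0,"ay":0,"az":0,"tx":0,"ty":0,"tz":0,"fingers":0.03},{"ax":0,"ay":0,"az":0,"tx":-0.01,"ty":0,"tz":0,"fingers":0.03},{"ax":0,"ay":0,"az":0,"tx":-0.04,"ty":0,"tz":0,"fingers":0.03}]' 12; python3 go.py 0.5063 0.3471 0.19 86.2
```

```text
time_s: 15.5
tcp_pos: [0.6297, 0.0556, 0.051]
eef_rot: [-154.0, 89.9, -157.7]
contact_force: [0.3, -0.6, 0.6]
gripper_width: 0.072
time_s: 16.0
tcp_pos: [0.6287, 0.0543, 0.0906]
eef_rot: [-162.5, 89.7, -166.3]
contact_force: [0.3, 0.3, -0.2]
gripper_width: 0.058
t=16.00 tcp [0.6287 0.0543 0.0906] yawY 86.2 w 0.0580 F [ 0.3  0.3 -0.2]
  need tx -0.0991 ty 0.2839 tz -0.1422 | ax -0.02 ay -0.27 az 0.08
```

```bash
python3 -m creep '[{"ax":0,"ay":0,"az":0,"tx":-0.05,"ty":0,"tz":0,"fingers":0.03},{"ax":0,"ay":0,"az":0,"tx":-0.09,"ty":0.02,"tz":-0.01,"fingers":0.03},{"ax":0,"ay":0,"az":0,"tx":-0.1,"ty":0.06,"tz":-0.03,"fingers":0.03},{"ax":0,"ay":0,"az":0,"tx":-0.1,"ty":0.1,"tz":-0.05,"fingers":0.03},{"ax":0,"ay":0,"az":0,"tx":-0.1,"ty":0.14,"tz":-0.07,"fingers":0.03}]';python3 -m creep '[{"ax":0,"ay":0,"az":0,"tx":0,"ty":0.04,"tz":-0.02,"fingers":0.03},{"ax":0,"ay":0,"az":0,"tx":0,"ty":0.08,"tz":-0.04,"fingers":0.03},{"ax":0,"ay":0,"az":0,"tx":0,"ty":0.12,"tz":-0.06,"fingers":0.03},{"ax":0,"ay":0,"az":0,"tx":0,"ty":0.144,"tz":-0.072,"fingers":0.03},{"ax":0,"ay":0,"az":0,"tx":0,"ty":0.144,"tz":-0.072,"fingers":0.03}]'; python3 -m creep '[{"ax":0,"ay":0,"az":0,"tx":0,"ty":0,"tz":0,"fingers":0.03},{"ax":0,"ay":0,"az":0,"tx":0,"ty":0,"tz":0,"fingers":0.03}]'; python3 go.py 0.5063 0.3471 0.061 86.2
```

```text
time_s: 16.5
tcp_pos: [0.5696, 0.2003, 0.1941]
eef_rot: [42.7, 89.8, 38.9]
contact_force: [1.0, -0.4, -1.6]
gripper_width: 0.0578
time_s: 17.0
tcp_pos: [0.5064, 0.3506, 0.193]
eef_rot: [63.8, 89.9, 60.2]
contact_force: [-0.0, -0.4, -1.6]
gripper_width: 0.058
time_s: 17.2
tcp_pos: [0.5079, 0.3469, 0.1925]
eef_rot: [52.8, 90.0, 49.0]
contact_force: [0.9, 0.1, -0.6]
gripper_width: 0.0575
t=17.20 tcp [0.5079 0.3469 0.1925] yawY 86.2 w 0.0575 F [ 0.9  0.1 -0.6]
  need tx 0.1315 ty 0.0001 tz -0.0016 | ax -0.01 ay 0.01 az -0.01
```

```bash
python3 -m creep '[{"ax":0,"ay":0,"az":0,"tx":0.04,"ty":0,"tz":-0.001,"fingers":0.03},{"ax":0,"ay":0,"az":0,"tx":0.08,"ty":0,"tz":-0.001,"fingers":0.03},{"ax":0,"ay":0,"az":0,"tx":0.11,"ty":0,"tz":-0.001,"fingers":0.03},{"ax":0,"ay":0,"az":0,"tx":0.127,"ty":0,"tz":-0.001,"fingers":0.03},{"ax":0,"ay":0,"az":0,"tx":0.127,"ty":0,"tz":-0.001,"fingers":0.03}]'; python3 -m creep '[{"ax":0,"ay":0,"az":0,"tx":0.002,"ty":0,"tz":0,"fingers":0.03},{"ax":0,"ay":0,"az":0,"tx":0.004,"ty":0,"tz":0,"fingers":0.03},{"ax":0,"ay":0,"az":0,"tx":0.005,"ty":0,"tz":0,"fingers":0.03},{"ax":0,"ay":0,"az":0,"tx":0.006,"ty":0,"tz":0,"fingers":0.03},{"ax":0,"ay":0,"az":0,"tx":0.006,"ty":0,"tz":0,"fingers":0.03}]'; python3 go.py 0.5063 0.3471 0.061 86.2
```

```text
time_s: 17.7
tcp_pos: [0.5064, 0.3455, 0.0629]
eef_rot: [-125.7, 89.8, -129.6]
contact_force: [-0.5, -0.5, -0.8]
gripper_width: 0.0579
time_s: 18.2
tcp_pos: [0.5074, 0.3481, 0.0605]
eef_rot: [38.6, 89.9, 34.9]
contact_force: [-0.1, -0.1, 4.3]
gripper_width: 0.0578
t=18.20 tcp [0.5074 0.3481 0.0605] yawY 86.3 w 0.0578 F [-0.1 -0.1  4.3]
  need tx -0.0005 ty -0.0011 tz -0.0011 | ax 0.05 ay 0.10 az -0.08
```

```bash
python3 -m creep '[{"ax":0,"ay":0,"az":0,"tx":0.001,"ty":0,"tz":0,"fingers":0.03},{"ax":0,"ay":0,"az":0,"tx":0.001,"ty":0,"tz":0,"fingers":0.03}]'; python3 -m creep '[{"ax":0,"ay":0,"az":0,"tx":0,"ty":0,"tz":0,"fingers":0.07},{"ax":0,"ay":0,"az":0,"tx":0,"ty":0,"tz":0,"fingers":0.07},{"ax":0,"ay":0,"az":0,"tx":-0.03,"ty":0,"tz":0,"fingers":0.07},{"ax":0,"ay":0,"az":0,"tx":-0.08,"ty":0,"tz":0,"fingers":0.07},{"ax":0,"ay":0,"az":0,"tx":-0.13,"ty":0,"tz":0,"fingers":0.07}]';python3 find.py|head -8; python3 go.py 0.6383 -0.0595 0.19 86.2
```

```text
time_s: 18.4
tcp_pos: [0.5076, 0.3481, 0.0603]
eef_rot: [34.8, 89.8, 31.1]
contact_force: [-2.1, -3.3, 11.4]
gripper_width: 0.0572
time_s: 18.9
tcp_pos: [0.5062, 0.3471, 0.1888]
eef_rot: [-124.3, 89.9, -128.0]
contact_force: [0.3, 0.1, 0.3]
gripper_width: 0.07
green [305.1 155. ] 289 [ 0.6397 -0.0604] 0.082
white [303.1 192.9] 292 [ 0.5291 -0.0519] 0.082
blue [198.9 204. ] 311 [0.5017 0.2487] 0.091
orange [164.2 236.4] 333 [0.4115 0.3476] 0.09
orange [196.9 237.6] 321 [0.4064 0.2548] 0.09
purple [172.1 291.6] 323 [0.2547 0.3273] 0.082
pocket 0 0.403 0.2568
pocket 1 0.4998 0.2503
t=18.95 tcp [0.5099 0.3499 0.1992] yawY 86.3 w 0.0696 F [3.5 2.1 9.4]
  need tx 0.0077 ty -0.4003 tz 0.1543 | ax 0.12 ay 0.51 az -0.42
```

```bash
python3 -m creep '[{"ax":0,"ay":0,"az":0,"tx":0,"ty":-0.046,"tz":0.018,"fingers":0.072},{"ax":0,"ay":0,"az":0,"tx":0,"ty":-0.092,"tz":0.036,"fingers":0.072},{"ax":0,"ay":0,"az":0,"tx":0,"ty":-0.138,"tz":0.054,"fingers":0.072},{"ax":0,"ay":0,"az":0,"tx":0,"ty":-0.184,"tz":0.072,"fingers":0.072},{"ax":0,"ay":0,"az":0,"tx":0,"ty":-0.23,"tz":0.09,"fingers":0.072}]';python3 -m creep '[{"ax":0,"ay":0,"az":0,"tx":0,"ty":-0.046,"tz":0.018,"fingers":0.072},{"ax":0,"ay":0,"az":0,"tx":0,"ty":-0.092,"tz":0.036,"fingers":0.072},{"ax":0,"ay":0,"az":0,"tx":0,"ty":-0.138,"tz":0.054,"fingers":0.072},{"ax":0,"ay":0,"az":0,"tx":0,"ty":-0.17,"tz":0.064,"fingers":0.072},{"ax":0,"ay":0,"az":0,"tx":0,"ty":-0.17,"tz":0.064,"fingers":0.072}]'; python3 -m creep '[{"ax":0,"ay":0,"az":0,"tx":0,"ty":0,"tz":0,"fingers":0.072}]';python3 go.py 0.6383 -0.0595 0.052 86.2; python3 wr.py w5
```

```text
time_s: 19.45
tcp_pos: [0.5816, 0.1105, 0.1882]
eef_rot: [40.5, 90.0, 36.8]
contact_force: [1.0, 0.3, -0.6]
gripper_width: 0.0722
time_s: 19.95
tcp_pos: [0.6343, -0.0656, 0.1873]
eef_rot: [-140.9, 89.9, -144.9]
contact_force: [0.2, -0.2, 0.1]
gripper_width: 0.072
time_s: 20.05
tcp_pos: [0.6338, -0.0626, 0.1875]
eef_rot: [174.2, 90.0, 170.3]
contact_force: [-0.1, 0.2, 0.1]
gripper_width: 0.0715
t=20.05 tcp [ 0.6338 -0.0626  0.1875] yawY 86.1 w 0.0715 F [-0.1  0.2  0.1]
  need tx 0.1355 ty 0.0033 tz 0.0044 | ax -0.10 ay -0.04 az -0.00
[262.  79.] 3114 centroid [ 0.5296 -0.053 ] mec [ 0.5296 -0.0532] z 0.082 [255. 255. 254.]
[260. 194.] 2274 centroid [ 0.638  -0.0614] mec [ 0.6379 -0.0613] z 0.082 [ 80. 151.  63.]
[209. 293.] 823 centroid [ 0.7538 -0.1289] mec [ 0.7709 -0.1358] z 0.086 [157. 165. 168.]
```

View pics/w5.png

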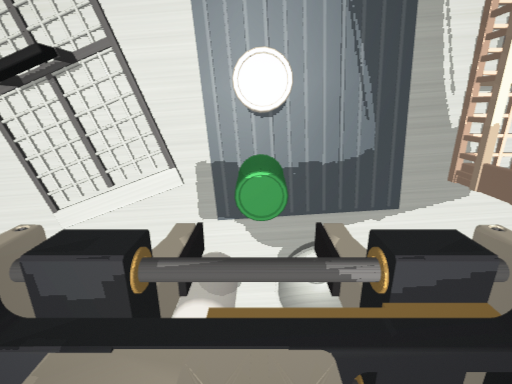

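The green tumbler at (260,194) sits centred below the jaws. The bottle and bowl are ~10 cm further on, clear of the gripper body.

```bash
python3 -m creep '[{"ax":0,"ay":0,"az":0,"tx":0.05,"ty":0.002,"tz":0.005,"fingers":0.072},{"ax":0,"ay":0,"az":0,"tx":0.1,"ty":0.002,"tz":0.005,"fingers":0.072},{"ax":0,"ay":0,"az":0,"tx":0.125,"ty":0.002,"tz":0.005,"fingers":0.072},{"ax":0,"ay":0,"az":0,"tx":0.136,"ty":0.002,"tz":0.005,"fingers":0.072},{"ax":0,"ay":0,"az":0,"tx":0.136,"ty":0.002,"tz":0.005,"fingers":0.072}]'; python3 -m creep '[{"ax":0,"ay":0,"az":0,"tx":0,"ty":0,"tz":0,"fingers":0.03},{"ax":0,"ay":0,"az":0,"tx":0,"ty":0,"tz":0,"fingers":0.03},{"ax":0,"ay":0,"az":0,"tx":0,"ty":0,"tz":0,"fingers":0.03},{"ax":0,"ay":0,"az":0,"tx":-0.01,"ty":0,"tz":0,"fingers":0.03},{"ax":0,"ay":0,"az":0,"tx":-0.04,"ty":0,"tz":0,"fingers":0.03}]' 12; python3 go.py 0.5945 0.244 0.195 86.2
```

```text
time_s: 20.6
tcp_pos: [0.6385, -0.059, 0.0509]
eef_rot: [-164.5, 89.9, -168.2]
contact_force: [0.1, -0.4, -0.2]
gripper_width: 0.0722
time_s: 21.1
tcp_pos: [0.6371, -0.0602, 0.0906]
eef_rot: [-173.2, 89.7, -177.1]
contact_force: [0.1, 0.9, -1.3]
gripper_width: 0.0577
t=21.10 tcp [ 0.6371 -0.0602  0.0906] yawY 86.2 w 0.0577 F [ 0.1  0.9 -1.3]
  need tx -0.1042 ty 0.3006 tz -0.0633 | ax -0.02 ay -0.28 az 0.03
```

```bash
python3 -m creep '[{"ax":0,"ay":0,"az":0,"tx":-0.05,"ty":0,"tz":0,"fingers":0.03},{"ax":0,"ay":0,"az":0,"tx":-0.09,"ty":0.02,"tz":-0.01,"fingers":0.03},{"ax":0,"ay":0,"az":0,"tx":-0.103,"ty":0.06,"tz":-0.02,"fingers":0.03},{"ax":0,"ay":0,"az":0,"tx":-0.103,"ty":0.1,"tz":-0.03,"fingers":0.03},{"ax":0,"ay":0,"az":0,"tx":-0.103,"ty":0.14,"tz":-0.04,"fingers":0.03}]';python3 -m creep '[{"ax":0,"ay":0,"az":0,"tx":0,"ty":0.045,"tz":-0.01,"fingers":0.03},{"ax":0,"ay":0,"az":0,"tx":0,"ty":0.09,"tz":-0.023,"fingers":0.03},{"ax":0,"ay":0,"az":0,"tx":0,"ty":0.13,"tz":-0.023,"fingers":0.03},{"ax":0,"ay":0,"az":0,"tx":0,"ty":0.16,"tz":-0.023,"fingers":0.03},{"ax":0,"ay":0,"az":0,"tx":0,"ty":0.16,"tz":-0.023,"fingers":0.03}]'; python3 -m creep '[{"ax":0,"ay":0,"az":0,"tx":0,"ty":0,"tz":0,"fingers":0.03},{"ax":0,"ay":0,"az":0,"tx":0,"ty":0,"tz":0,"fingers":0.03}]'; python3 go.py 0.5945 0.244 0.061 86.2
```

```text
time_s: 21.6
tcp_pos: [0.6083, 0.0835, 0.1972]
eef_rot: [31.2, 89.8, 27.4]
contact_force: [0.9, 0.6, -1.8]
gripper_width: 0.0577
time_s: 22.1
tcp_pos: [0.596, 0.2471, 0.1958]
eef_rot: [44.6, 89.9, 41.0]
contact_force: [1.0, -0.9, -1.1]
gripper_width: 0.0581
time_s: 22.3
tcp_pos: [0.5959, 0.2428, 0.1955]
eef_rot: [33.9, 90.0, 30.1]
contact_force: [0.2, -0.7, -0.6]
gripper_width: 0.0578
t=22.30 tcp [0.5959 0.2428 0.1955] yawY 86.2 w 0.0578 F [ 0.2 -0.7 -0.6]
  need tx 0.1345 ty 0.0011 tz -0.0015 | ax -0.00 ay 0.01 az -0.01
```

```bash
python3 -m creep '[{"ax":0,"ay":0,"az":0,"tx":0.04,"ty":0,"tz":-0.002,"fingers":0.03},{"ax":0,"ay":0,"az":0,"tx":0.08,"ty":0,"tz":-0.002,"fingers":0.03},{"ax":0,"ay":0,"az":0,"tx":0.11,"ty":0,"tz":-0.002,"fingers":0.03},{"ax":0,"ay":0,"az":0,"tx":0.129,"ty":0,"tz":-0.002,"fingers":0.03},{"ax":0,"ay":0,"az":0,"tx":0.129,"ty":0,"tz":-0.002,"fingers":0.03}]'; python3 -m creep '[{"ax":0,"ay":0,"az":0,"tx":0.002,"ty":0,"tz":0,"fingers":0.03},{"ax":0,"ay":0,"az":0,"tx":0.004,"ty":0,"tz":0,"fingers":0.03},{"ax":0,"ay":0,"az":0,"tx":0.005,"ty":0,"tz":0,"fingers":0.03},{"ax":0,"ay":0,"az":0,"tx":0.006,"ty":0,"tz":0,"fingers":0.03},{"ax":0,"ay":0,"az":0,"tx":0.006,"ty":0,"tz":0,"fingers":0.03}]'; python3 go.py 0.5945 0.244 0.061 86.2
```

```text
time_s: 22.8
tcp_pos: [0.5929, 0.2415, 0.0637]
eef_rot: [-140.5, 89.8, -144.4]
contact_force: [-1.0, -0.1, -0.2]
gripper_width: 0.0578
time_s: 23.3
tcp_pos: [0.5948, 0.244, 0.0613]
eef_rot: [26.8, 89.9, 23.0]
contact_force: [-0.0, -0.8, 4.9]
gripper_width: 0.0578
t=23.30 tcp [0.5948 0.244  0.0613] yawY 86.2 w 0.0578 F [-0.  -0.8  4.9]
  need tx 0.0003 ty 0.0000 tz -0.0003 | ax 0.05 ay 0.10 az -0.05
```

```bash
python3 -m creep '[{"ax":0,"ay":0,"az":0,"tx":0.001,"ty":0,"tz":0,"fingers":0.03},{"ax":0,"ay":0,"az":0,"tx":0.001,"ty":0,"tz":0,"fingers":0.03}]'; python3 -m creep '[{"ax":0,"ay":0,"az":0,"tx":0,"ty":0,"tz":0,"fingers":0.07},{"ax":0,"ay":0,"az":0,"tx":0,"ty":0,"tz":0,"fingers":0.07},{"ax":0,"ay":0,"az":0,"tx":-0.03,"ty":0,"tz":0,"fingers":0.07},{"ax":0,"ay":0,"az":0,"tx":-0.08,"ty":0,"tz":0,"fingers":0.07},{"ax":0,"ay":0,"az":0,"tx":-0.13,"ty":0,"tz":0,"fingers":0.07}]'; python3 -m creep '[{"ax":0,"ay":0,"az":0,"tx":-0.01,"ty":-0.05,"tz":-0.02,"fingers":0.07},{"ax":0,"ay":0,"az":0,"tx":-0.02,"ty":-0.095,"tz":-0.04,"fingers":0.07},{"ax":0,"ay":0,"az":0,"tx":-0.02,"ty":-0.14,"tz":-0.06,"fingers":0.07},{"ax":0,"ay":0,"az":0,"tx":-0.02,"ty":-0.18,"tz":-0.08,"fingers":0.07},{"ax":0,"ay":0,"az":0,"tx":-0.02,"ty":-0.22,"tz":-0.1,"fingers":0.07}]';python3 - <<'E'
from find import *
c=tumblers(); np.savez('top1.npz',**c)
cv2.imwrite('pics/top1.png',cv2.resize(c['pixels'][130:290,130:440],None,fx=2.5,fy=2.5,interpolation=cv2.INTER_CUBIC))
E
```

```text
time_s: 23.5
tcp_pos: [0.5949, 0.2441, 0.0611]
eef_rot: [23.0, 89.9, 19.2]
contact_force: [-2.6, -0.8, 10.9]
gripper_width: 0.0574
time_s: 24.0
tcp_pos: [0.5934, 0.2433, 0.1895]
eef_rot: [-139.0, 89.9, -142.8]
contact_force: [1.3, 1.8, 0.4]
gripper_width: 0.0702
time_s: 24.5
tcp_pos: [0.4782, 0.0291, 0.209]
eef_rot: [83.6, 90.0, 79.9]
contact_force: [1.0, -0.4, 0.7]
gripper_width: 0.07
green [201.2 172. ] 310 [0.5937 0.2414] 0.091
blue [165.4 202.2] 326 [0.5086 0.3442] 0.09
blue [198.9 204. ] 313 [0.5018 0.2486] 0.091
orange [286.5 358.1] 210 [0.0636 0.0067] 0.084
pocket 0 0.403 0.2568
pocket 1 0.4998 0.2503
pocket 2 0.5965 0.2438
pocket 3 0.4095 0.3536
pocket 4 0.5063 0.3471
pocket 5 0.6031 0.3406
```

View pics/top1.png

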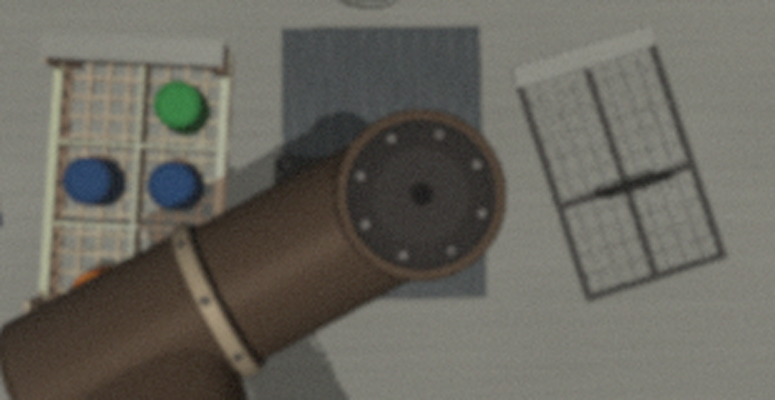

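All five stand in their own compartments (greens/blues/oranges visible; pocket 5 empty). Now measure the grid.

```bash
cat > grid.py <<'E'
from h import *
from scipy.optimize import least_squares
c=cap('top'); W=cloud(c); g=cv2.cvtColor(c['pixels'],cv2.COLOR_BGR2GRAY)
roi=np.zeros(g.shape,bool); roi[125:265,325:445]=1
m=(roi&(W[...,2]>.03)&(W[...,2]<.075)).astype(np.uint8)
v,u=np.where(m>0); print('handle px',len(u),np.median(W[m>0][:,2]))
q=np.array([onplane(c,a,b,.058)[:2] for a,b in zip(u,v)],np.float32); rc=cv2.minAreaRect(q); print('handle rect',rc, q.mean(0))
# dark frame bars
d=(roi&(g<62)&(W[...,2]<.03)); v,u=np.where(d); P=np.array([onplane(c,a,b,.005)[:2] for a,b in zip(u,v)])
print('dark',len(P))
hx=q.mean(0)
def loc(p,X):
    co,s=np.cos(p[2]),np.sin(p[2]); e=X-p[:2]; return np.stack([co*e[:,0]+s*e[:,1],-s*e[:,0]+co*e[:,1]],1)
# init yaw from blade mid/free mid pixels
b=onplane(c,364.,152.,.006)[:2]; f=onplane(c,392.,241.5,.006)[:2]; e=b-f; p=np.array([*((b+f)/2),np.arctan2(e[1],e[0])]); print('manual',b,f,np.linalg.norm(e),np.degrees(p[2]))
for it in range(15):
    l=loc(p,P); k=[(abs(l[:,1]-y)<.012)&(abs(l[:,0])<.12)&(abs(l[:,0]+.03)>.01) for y in(-.089,0,.089)]; kf=(abs(l[:,0]+.1495)<.012)&(abs(l[:,1])<.09)
    def F(z):
        l=loc(z,P); return np.r_[l[k[0],1]+.089,l[k[1],1],l[k[2],1]-.089,l[kf,0]+.1495]
    p=least_squares(F,p,loss='soft_l1',f_scale=.002).x
print('grid',p[:2],np.degrees(p[2]),[x.sum() for x in k],kf.sum(),abs(F(p)).mean()); l=loc(p,P)
for y in k: print(l[y].mean(0))
co,s=np.cos(p[2]),np.sin(p[2])
for n,x in(('handle',-.03),('blade',.1525),('free',-.1525)): print(n,p[0]+co*x,p[1]+s*x)
print('handle meas in grid',loc(p,q[:, :].mean(0)[None]))
np.save('grid.npy',p)
E
python3 grid.py
```

```text
handle px 109 0.05615014630606341
handle rect ((0.4942840337753296, -0.29848217964172363), (0.011219747364521027, 0.0874897837638855), 17.234237670898438) [ 0.49396437 -0.2980883 ]
dark 36
manual [ 0.65880988 -0.25693218] [ 0.37815228 -0.334088  ] 0.29106993669584197 15.371502690545693
grid [ 0.56879437 -0.54783659] 105.94475414759256 [np.int64(0), np.int64(0), np.int64(0)] 0 nan
[nan nan]
[nan nan]
[nan nan]
handle 0.5770356769263687 -0.5766823964138302
blade 0.5269010365675348 -0.40120371441487523
free 0.6106876957973668 -0.6944694569336767
handle meas in grid [[0.26069629 0.00334262]]grid.py:21: RuntimeWarning: Mean of empty slice.
  print('grid',p[:2],np.degrees(p[2]),[x.sum() for x in k],kf.sum(),abs(F(p)).mean()); l=loc(p,P)
  ret = ret.dtype.type(ret / rcount)
grid.py:22: RuntimeWarning: Mean of empty slice.
  for y in k: print(l[y].mean(0))
  ret = um.true_divide(
```

```bash
sed -i "s/^d=(roi.*; v,u=np.where(d)/bh=cv2.morphologyEx(g,cv2.MORPH_BLACKHAT,np.ones((9,9),np.uint8)); d=(roi\&(bh>30)\&(W[...,2]<.03)); v,u=np.where(d)/" grid.py; python3 grid.py
```

```text
handle px 111 0.055873775822379956
handle rect ((0.494168758392334, -0.2990131378173828), (0.011440235190093517, 0.08664508908987045), 15.771158218383789) [ 0.49395624 -0.2979653 ]
dark 1022
manual [ 0.65880988 -0.25693218] [ 0.37815228 -0.334088  ] 0.29106993669584197 15.371502690545693
grid [ 0.52639081 -0.29200467] 16.358691104455243 [np.int64(218), np.int64(191), np.int64(204)] 172 0.002500238805298771
[ 0.00344267 -0.08779734]
[-5.53791284e-05  1.28230895e-04]
[0.00144899 0.08766606]
handle 0.49760528770284906 -0.3004541577887807
blade 0.6727171925209962 -0.24905308006700339
free 0.3800644200851887 -0.3349562510540833
handle meas in grid [[-0.03280034  0.00341587]]
```

The grid handle is near (0.495, −0.299) and its yaw is 16.4°. I go above it with tool y along grid −x (yaw 196.4), which keeps joint 6 in range over the basket as well.

```bash
python3 go.py 0.495 -0.299 0.17 196.4;  python3 -m creep '[{"ax":-8,"ay":0,"az":0,"tx":0,"ty":-0.04,"tz":0,"fingers":0.07},{"ax":-16,"ay":0,"az":0,"tx":0,"ty":-0.08,"tz":0,"fingers":0.06},{"ax":-24,"ay":0,"az":0,"tx":0,"ty":-0.12,"tz":0.01,"fingers":0.05},{"ax":-32,"ay":0,"az":0,"tx":0,"ty":-0.16,"tz":0.02,"fingers":0.04},{"ax":-40,"ay":0,"az":0,"tx":0,"ty":-0.2,"tz":0.03,"fingers":0.04}]'; python3 go.py 0.495 -0.299 0.17 196.4
```

```text
t=24.65 tcp [0.4784 0.029  0.2095] yawY 86.1 w 0.0701 F [ 0.3 -0.1  0.9]
  need tx 0.0393 ty -0.3261 tz 0.0389 | ax -110.31 ay 0.07 az 0.01
time_s: 25.15
tcp_pos: [0.4969, -0.1668, 0.209]
eef_rot: [-24.8, 90.0, 10.6]
contact_force: [0.6, 0.3, 1.1]
gripper_width: 0.0439
t=25.15 tcp [ 0.4969 -0.1668  0.209 ] yawY 125.4 w 0.0439 F [0.6 0.3 1.1]
  need tx 0.0390 ty -0.1066 tz -0.0781 | ax -70.98 ay 0.01 az 0.02
```

```bash
python3 -m creep '[{"ax":-8,"ay":0,"az":0,"tx":0,"ty":-0.02,"tz":-0.016,"fingers":0.04},{"ax":-16,"ay":0,"az":0,"tx":0,"ty":-0.04,"tz":-0.032,"fingers":0.04},{"ax":-24,"ay":0,"az":0,"tx":0,"ty":-0.06,"tz":-0.048,"fingers":0.04},{"ax":-32,"ay":0,"az":0,"tx":0,"ty":-0.08,"tz":-0.06,"fingers":0.04},{"ax":-40,"ay":0,"az":0,"tx":0,"ty":-0.105,"tz":-0.077,"fingers":0.04}]';python3 -m creep '[{"ax":-8,"ay":0,"az":0,"tx":0,"ty":0,"tz":0,"fingers":0.04},{"ax":-16,"ay":0,"az":0,"tx":0,"ty":0,"tz":0,"fingers":0.04},{"ax":-24,"ay":0,"az":0,"tx":0,"ty":0,"tz":0,"fingers":0.04},{"ax":-31,"ay":0,"az":0,"tx":0,"ty":0,"tz":0,"fingers":0.04},{"ax":-31,"ay":0,"az":0,"tx":0,"ty":0,"tz":0,"fingers":0.04}]'; python3 go.py 0.495 -0.299 0.17 196.4; cat > wr2.py <<'E'
import sys; from h import *
c=cap('wrist'); im=c['pixels'].copy(); np.savez('wrist.npz',**c); cv2.imwrite('pics/%s.png'%sys.argv[1],im); W=cloud(c)
m=((W[...,2]>.045)&(W[...,2]<.07)).astype(np.uint8); n,l,st,ce=cv2.connectedComponentsWithStats(m)
for i in range(1,n):
    if st[i,4]>100:
        p=np.argwhere(l==i)[:,::-1]; q=np.array([onplane(c,a,b,.058)[:2] for a,b in p],np.float32); print(ce[i].round(),st[i,4],np.median(W[l==i][:,2]).round(3),cv2.minAreaRect(q),q.mean(0))
E
python3 wr2.py w6
```

```text
time_s: 25.65
tcp_pos: [0.4941, -0.2965, 0.2086]
eef_rot: [52.1, 90.0, 127.5]
contact_force: [0.2, 1.2, -0.3]
gripper_width: 0.0399
time_s: 26.15
tcp_pos: [0.4939, -0.2958, 0.2085]
eef_rot: [57.3, 90.0, 163.5]
contact_force: [-0.7, 0.1, 0.4]
gripper_width: 0.0397
t=26.15 tcp [ 0.4939 -0.2958  0.2085] yawY -163.8 w 0.0397 F [-0.7  0.1  0.4]
  need tx 0.0385 ty -0.0002 tz -0.0034 | ax -0.23 ay 0.02 az -0.03
[259. 169.] 597 0.057 ((0.495851069688797, -0.30421608686447144), (0.009721296839416027, 0.07917724549770355), 16.11061668395996) [ 0.49613765 -0.30514476]
[ 17. 215.] 478 0.056 ((0.766535222530365, -0.16762612760066986), (0.04261588305234909, 0.02527375891804695), 16.105215072631836) [ 0.7670752  -0.16683042]
```

View pics/w6.png

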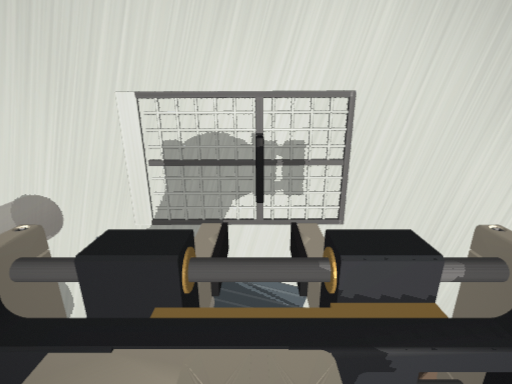

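The wrist view shows the handle at (259,169) with the blade at left (130,155), angle 16.1°. Descend and grip it firmly.

```bash
python3 go.py 0.4955 -0.3015 0.027 196.2; python3 -m creep '[{"ax":0,"ay":0,"az":0,"tx":0.05,"ty":0,"tz":-0.005,"fingers":0.04},{"ax":0,"ay":0,"az":0,"tx":0.09,"ty":0,"tz":-0.005,"fingers":0.04},{"ax":0,"ay":0,"az":0,"tx":0.12,"ty":0,"tz":-0.006,"fingers":0.04},{"ax":0,"ay":0,"az":0,"tx":0.14,"ty":0,"tz":-0.006,"fingers":0.04},{"ax":0,"ay":0,"az":0,"tx":0.14,"ty":0,"tz":-0.006,"fingers":0.04}]'; python3 -m creep '[{"ax":0,"ay":0,"az":0,"tx":0,"ty":0,"tz":0,"fingers":0.04}]'; python3 go.py 0.4955 -0.3015 0.027 196.2
```

```text
t=26.20 tcp [ 0.4938 -0.2958  0.2086] yawY -164.1 w 0.0399 F [-0.2 -1.4 -0.3]
  need tx 0.1816 ty -0.0001 tz -0.0060 | ax -0.28 ay 0.02 az -0.03
time_s: 26.7
tcp_pos: [0.493, -0.301, 0.0658]
eef_rot: [57.0, 89.7, 162.8]
contact_force: [-0.3, -0.2, 0.6]
gripper_width: 0.0401
time_s: 26.8
tcp_pos: [0.4953, -0.3019, 0.0692]
eef_rot: [97.2, 90.0, -156.8]
contact_force: [0.3, -0.3, 0.7]
gripper_width: 0.04
t=26.80 tcp [ 0.4953 -0.3019  0.0692] yawY -164.0 w 0.0400 F [ 0.3 -0.3  0.7]
  need tx 0.0422 ty -0.0003 tz 0.0003 | ax -0.24 ay -0.00 az -0.03
```

```bash
python3 -m creep '[{"ax":0,"ay":0,"az":0,"tx":0.02,"ty":0,"tz":0,"fingers":0.04},{"ax":0,"ay":0,"az":0,"tx":0.035,"ty":0,"tz":0,"fingers":0.04},{"ax":0,"ay":0,"az":0,"tx":0.042,"ty":0,"tz":0,"fingers":0.04},{"ax":0,"ay":0,"az":0,"tx":0.042,"ty":0,"tz":0,"fingers":0.04},{"ax":0,"ay":0,"az":0,"tx":0.042,"ty":0,"tz":0,"fingers":0.04}]'; python3 -m creep '[{"ax":0,"ay":0,"az":0,"tx":0,"ty":0,"tz":0,"fingers":0},{"ax":0,"ay":0,"az":0,"tx":0,"ty":0,"tz":0,"fingers":0},{"ax":0,"ay":0,"az":0,"tx":0,"ty":0,"tz":0,"fingers":0},{"ax":0,"ay":0,"az":0,"tx":0,"ty":0,"tz":0,"fingers":0},{"ax":0,"ay":0,"az":0,"tx":0,"ty":0,"tz":0,"fingers":0}]' 50; python3 go.py 0.4955 -0.3015 0.027 196.2
```

```text
time_s: 27.3
tcp_pos: [0.4956, -0.3021, 0.0282]
eef_rot: [-127.1, 89.9, -21.1]
contact_force: [-0.3, -0.4, -0.4]
gripper_width: 0.0402
time_s: 27.8
tcp_pos: [0.4949, -0.3019, 0.0272]
eef_rot: [-128.8, 90.0, -22.7]
contact_force: [-0.3, 1.7, 2.1]
gripper_width: 0.0098
t=27.80 tcp [ 0.4949 -0.3019  0.0272] yawY -164.0 w 0.0098 F [-0.3  1.7  2.1]
  need tx 0.0002 ty -0.0007 tz 0.0002 | ax -0.15 ay -0.01 az 0.01
```

```bash
python3 -m creep '[{"ax":0,"ay":0,"az":0,"tx":-0.01,"ty":0,"tz":0,"fingers":0},{"ax":0,"ay":0,"az":0,"tx":-0.04,"ty":0,"tz":0,"fingers":0},{"ax":0,"ay":0,"az":0,"tx":-0.08,"ty":0,"tz":0,"fingers":0},{"ax":0,"ay":0,"az":0,"tx":-0.12,"ty":0,"tz":0,"fingers":0},{"ax":0,"ay":0,"az":0,"tx":-0.16,"ty":0,"tz":0,"fingers":0}]'; python3 -m creep '[{"ax":0,"ay":0,"az":0,"tx":-0.04,"ty":0,"tz":0,"fingers":0},{"ax":0,"ay":0,"az":0,"tx":-0.075,"ty":0,"tz":0,"fingers":0},{"ax":0,"ay":0,"az":0,"tx":-0.09,"ty":0,"tz":0,"fingers":0},{"ax":0,"ay":0,"az":0,"tx":-0.09,"ty":0,"tz":0,"fingers":0}]'; python3 go.py 0.463 0.3013 0.275 176.15; python3 - <<'E'
from h import *
for n in('scene','top'): c=cap(n); cv2.imwrite(f'pics/{n}2.png',c['pixels'])
E
```

```text
time_s: 28.3
tcp_pos: [0.4937, -0.3015, 0.1885]
eef_rot: [49.2, 89.9, 155.2]
contact_force: [1.1, -0.5, -4.0]
gripper_width: 0.0095
time_s: 28.7
tcp_pos: [0.4953, -0.3021, 0.2799]
eef_rot: [-121.6, 89.8, -15.6]
contact_force: [-0.4, 0.5, -4.3]
gripper_width: 0.0096
t=28.70 tcp [ 0.4953 -0.3021  0.2799] yawY -164.0 w 0.0096 F [-0.4  0.5 -4.3]
  need tx 0.0041 ty -0.1356 tz 0.5889 | ax 19.89 ay -0.09 az 0.22
```

View pics/scene2.png

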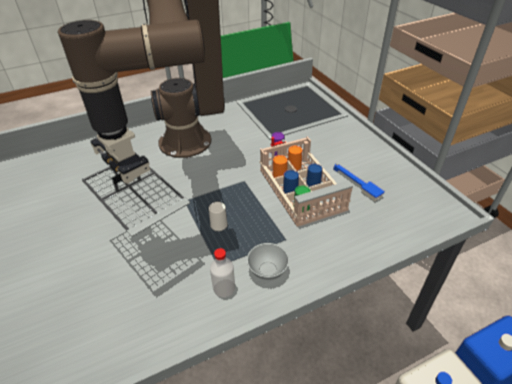

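```bash
python3 -m creep '[{"ax":1,"ay":0,"az":0,"tx":0,"ty":-0.005,"tz":0.025,"fingers":0},{"ax":3,"ay":0,"az":0,"tx":0,"ty":-0.014,"tz":0.065,"fingers":0},{"ax":5,"ay":0,"az":0,"tx":0,"ty":-0.024,"tz":0.105,"fingers":0},{"ax":7,"ay":0,"az":0,"tx":0,"ty":-0.034,"tz":0.148,"fingers":0},{"ax":9,"ay":0,"az":0,"tx":0,"ty":-0.044,"tz":0.192,"fingers":0}]'; python3 go.py 0.463 0.3013 0.275 176.15
```

```text
time_s: 29.3
tcp_pos: [0.4824, -0.1038, 0.2748]
eef_rot: [83.0, 89.8, 179.9]
contact_force: [1.3, -0.0, -3.9]
gripper_width: 0.0097
t=29.30 tcp [ 0.4824 -0.1038  0.2748] yawY -173.1 w 0.0097 F [ 1.3 -0.  -3.9]
  need tx -0.0001 ty -0.0294 tz 0.4045 | ax 10.75 ay 0.01 az -0.22
```

```bash
python3 -m creep '[{"ax":2,"ay":0,"az":0,"tx":0,"ty":-0.003,"tz":0.043,"fingers":0},{"ax":4,"ay":0,"az":0,"tx":0,"ty":-0.006,"tz":0.086,"fingers":0},{"ax":6,"ay":0,"az":0,"tx":0,"ty":-0.009,"tz":0.129,"fingers":0},{"ax":8,"ay":0,"az":0,"tx":0,"ty":-0.012,"tz":0.17,"fingers":0},{"ax":10.7,"ay":0,"az":0,"tx":0,"ty":-0.015,"tz":0.21,"fingers":0}]'; python3 go.py 0.463 0.3013 0.275 176.15
```

```text
time_s: 29.8
tcp_pos: [0.4716, 0.1064, 0.2751]
eef_rot: [115.4, 89.8, -158.3]
contact_force: [0.7, -0.1, -3.4]
gripper_width: 0.0097
t=29.80 tcp [0.4716 0.1064 0.2751] yawY 176.3 w 0.0097 F [ 0.7 -0.1 -3.4]
  need tx -0.0001 ty 0.0213 tz 0.1939 | ax 0.11 ay -0.08 az -0.17
```

```bash
python3 -m creep '[{"ax":0,"ay":0,"az":0,"tx":0,"ty":0.004,"tz":0.043,"fingers":0},{"ax":0,"ay":0,"az":0,"tx":0,"ty":0.008,"tz":0.086,"fingers":0},{"ax":0,"ay":0,"az":0,"tx":0,"ty":0.013,"tz":0.129,"fingers":0},{"ax":0,"ay":0,"az":0,"tx":0,"ty":0.017,"tz":0.165,"fingers":0},{"ax":0,"ay":0,"az":0,"tx":0,"ty":0.021,"tz":0.19,"fingers":0}]'; python3 -m creep '[{"ax":0,"ay":0,"az":0,"tx":0,"ty":0,"tz":0.004,"fingers":0},{"ax":0,"ay":0,"az":0,"tx":0,"ty":0,"tz":0.004,"fingers":0}]'; python3 go.py 0.463 0.3013 0.275 176.15; python3 - <<'E'
from h import *
c=cap('top'); np.savez('top3.npz',**c); cv2.imwrite('pics/top3.png',cv2.resize(c['pixels'][120:320,110:310],None,fx=3,fy=3,interpolation=cv2.INTER_CUBIC))
c=cap('scene'); np.savez('scene3.npz',**c); cv2.imwrite('pics/scene3.png',cv2.resize(c['pixels'][80:260,220:420],None,fx=3,fy=3,interpolation=cv2.INTER_CUBIC))
c=cap('wrist'); np.savez('wrist3.npz',**c); cv2.imwrite('pics/wrist3.png',c['pixels'])
E
```

```text
time_s: 30.3
tcp_pos: [0.4631, 0.2977, 0.2744]
eef_rot: [133.5, 89.8, -140.1]
contact_force: [0.3, -0.9, -4.0]
gripper_width: 0.0098
time_s: 30.5
tcp_pos: [0.4636, 0.3001, 0.2748]
eef_rot: [137.5, 89.8, -136.1]
contact_force: [0.2, 0.3, -3.3]
gripper_width: 0.0098
t=30.50 tcp [0.4636 0.3001 0.2748] yawY 176.4 w 0.0098 F [ 0.2  0.3 -3.3]
  need tx -0.0002 ty 0.0007 tz 0.0012 | ax 0.25 ay -0.17 az -0.16
```

View pics/top3.png

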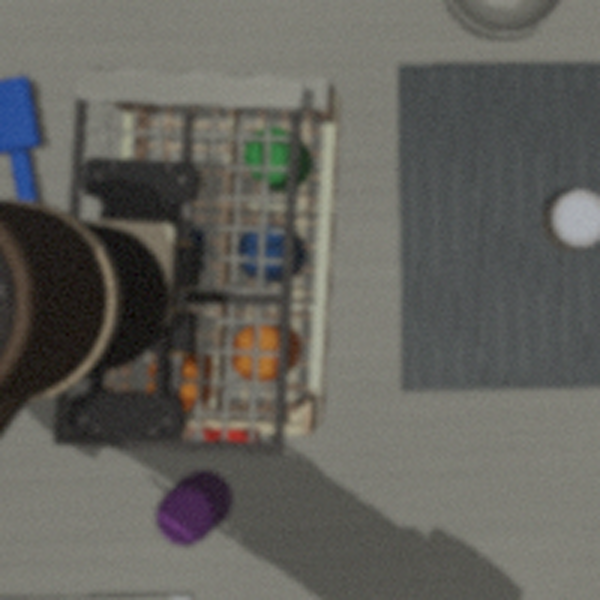

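View pics/scene3.png

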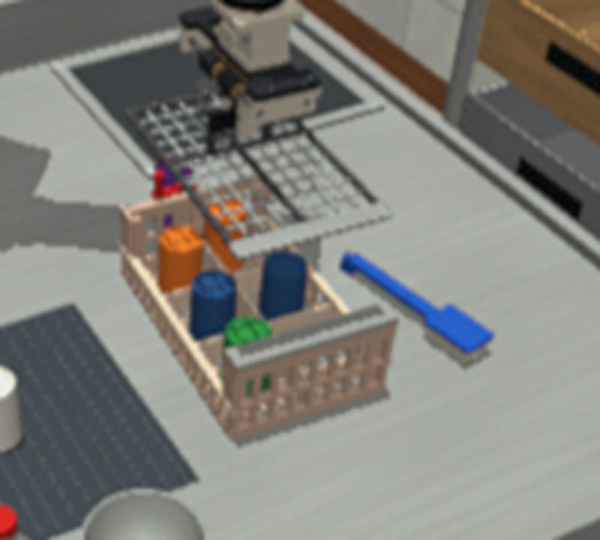

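View pics/wrist3.png

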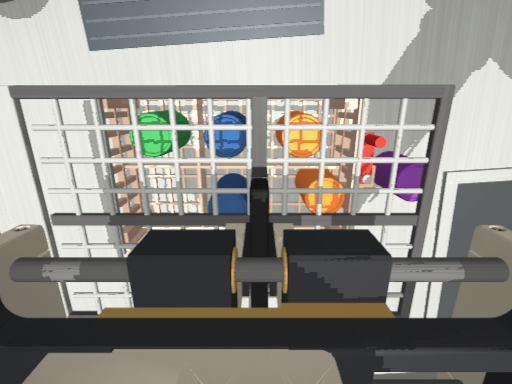

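```bash
python3 - <<'E'
from h import *
c=dict(np.load('top3.npz')); W=cloud(c); b=np.load('basket.npy'); co,s=np.cos(b[2]),np.sin(b[2])
loc=lambda P:np.stack([co*(P[:,0]-b[0])+s*(P[:,1]-b[1]),-s*(P[:,0]-b[0])+co*(P[:,1]-b[1])],1)
z=W[...,2]; m=(z>.235)&(z<.268); m[:, :125]=0; m[:,225:]=0; m[:140]=0;m[275:]=0
print(m.sum(),np.median(z[m]))
v,u=np.where(m); P=loc(np.array([onplane(c,i,j,.2535) for i,j in zip(u,v)]))
o=c['pixels'].copy(); o[m]=(0,0,255); cv2.imwrite('pics/gl.png',cv2.resize(o[120:320,110:310],None,fx=3,fy=3,interpolation=cv2.INTER_NEAREST))
for y0 in(-.089,.089):
    k=(abs(P[:,1]-y0)<.02)&(abs(P[:,0]+.01)<.11); 
    h,e=np.histogram(P[k,1],bins=20); print(y0,k.sum(),np.percentile(P[k,1],[2,50,98]),np.polyfit(P[k,0],P[k,1],1))
k=abs(P[:,1]+.05)<.03; print('x range',np.percentile(P[k,0],[0.5,99.5])); k=abs(P[:,1]-.05)<.03; print('x range',np.percentile(P[k,0],[0.5,99.5]))
t=loc(np.array([[.4636,.3001]])); print('tcp in basket',t)
E
```

```text
2941 0.2520632728540456
-0.089 535 [-0.09548834 -0.08844119 -0.06923588] [ 0.00066095 -0.08481603]
0.089 135 [0.07328064 0.08357836 0.08842726] [-0.02647955  0.08499196]
x range [-0.16166011  0.14150872]
x range [-0.16269304  0.141258  ]
tcp in basket [[-0.03942496 -0.00128094]]
```

View pics/gl.png

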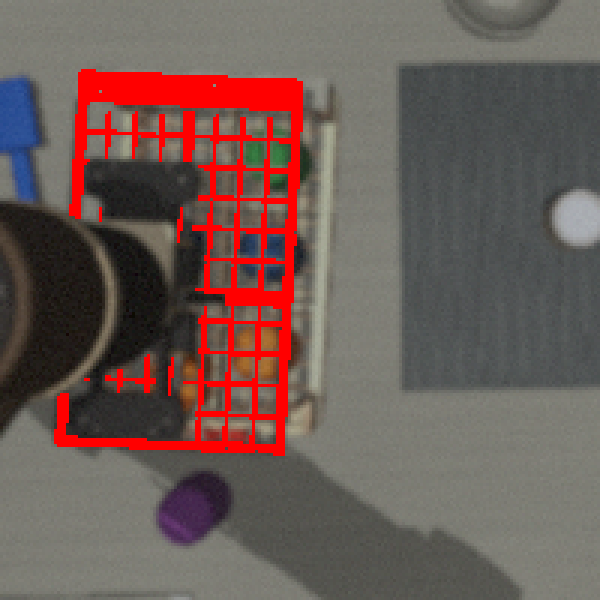

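```bash
cat > gridpose.py <<'E'
from h import *
def run(name,zt,dz=.016):
    c=dict(np.load(name)); W=cloud(c); b=np.load('basket.npy'); co,s=np.cos(b[2]),np.sin(b[2])
    z=W[...,2]; m=((z>zt-dz)&(z<zt+dz)).astype(np.uint8); m[:, :122]=0; m[:,228:]=0; m[:138]=0;m[278:]=0
    n,l,st,ce=cv2.connectedComponentsWithStats(m); i=1+np.argmax(st[1:,4]); v,u=np.where(l==i)
    P=np.array([onplane(c,a,d,zt) for a,d in zip(u,v)])[:,:2]-b[:2]; P=np.stack([co*P[:,0]+s*P[:,1],-s*P[:,0]+co*P[:,1]],1).astype(np.float32)
    rc=cv2.minAreaRect(P); print(rc); print(cv2.boxPoints(rc)); 
    # bar edges by quantile in bins
    for side in(-1,1):
        out=[]
        for x in np.arange(-.14,.15,.01):
            k=abs(P[:,0]-x)<.005
            if k.sum()>2:
                e=(side*P[k,1]).max()
                if e>.08: out.append((x,side*e))
        out=np.array(out); print(side,len(out),np.median(out[:,1]),np.polyfit(out[:,0],out[:,1],1))
run('top3.npz',.2535)
E
python3 gridpose.py
```

```text
((-0.0103444904088974, -0.0036790668964385986), (0.3044234812259674, 0.1840282827615738), 0.3498286008834839)
[[-0.16311519  0.08740401]
 [-0.16199158 -0.09662084]
 [ 0.14242621 -0.09476215]
 [ 0.1413026   0.08926271]]
-1 29 -0.09487204253673553 [ 0.00613962 -0.09479106]
1 16 0.0879230871796608 [0.00895915 0.08730099]
```

The grid is gripped level, with yaw 0.35° off the basket. Its centre is offset from the TCP by (+29, −2.4) mm in basket axes. I check its pitch in the grip and prepare the hooking helper.

```bash
cat > plan.py <<'E'
# plan.py xt zt theta [ylat] ; mm, deg, basket frame: bottom edge of blade tip, tilt blade-down
import sys; from go import *
b=np.load('basket.npy'); Rb=R.from_euler('z',b[2]); OFF=np.array([.0295,-.0024,-.0272]); DY=-0.35
def pose(xt,zt,th,yl=0.):
    G=Rb*R.from_euler('y',th,degrees=True); M=G.as_matrix()
    T=np.array([b[0],b[1],0])+Rb.apply([xt/1e3,yl/1e3,zt/1e3])
    O=T-.1525*M[:,0]; tcp=O-G.apply(OFF)
    Gt=Rb*R.from_euler('z',DY,degrees=True)*R.from_euler('y',th,degrees=True); g=Gt.as_matrix()
    return tcp,R.from_matrix(np.stack([-g[:,2],-g[:,0],g[:,1]],1))
def now():
    s=r.get_state(); Rc=R.from_euler('xyz',s['eef_rot'],degrees=True).as_matrix()
    g=np.stack([-Rc[:,1],Rc[:,2],-Rc[:,0]],1); gz=Rb.inv().as_matrix()@g
    th=np.degrees(np.arctan2(-gz[2,0],gz[0,0])); yw=np.degrees(np.arctan2(gz[1,0],gz[0,0])); ro=np.degrees(np.arctan2(gz[2,1],gz[2,2]))
    O=s['tcp_pos']+g@OFF; T=O+.1525*g[:,0]; F=O-.1525*g[:,0]
    l=lambda p:(1e3*Rb.inv().apply(p-[b[0],b[1],0])).round(1)
    print('NOW tip',l(T),'free',l(F),'tilt %.2f yaw %.2f roll %.2f'%(th,yw,ro),'F basket',Rb.inv().apply(s['contact_force']).round(1))
if __name__=='__main__':
    a=[float(k) for k in sys.argv[1:]]; now()
    if a: p,Rt=pose(*a); need(p,Rt=Rt)
E
python3 - <<'E'
from h import *
for n in('top3.npz',):
    c=dict(np.load(n)); W=cloud(c); z=W[...,2]; m=((z>.238)&(z<.269)).astype(np.uint8); m[:, :122]=0; m[:,228:]=0; m[:138]=0;m[278:]=0
    k,l,st,ce=cv2.connectedComponentsWithStats(m); i=1+np.argmax(st[1:,4]); P=W[l==i]
    A=np.c_[P[:,:2]-[.49,.3],np.ones(len(P))]; x=np.linalg.lstsq(A,P[:,2],rcond=None)[0]; print('slopes deg',np.degrees(x[:2]),x[2])
E
python3 plan.py 128 150 12
```

```text
slopes deg [-0.23807646 -0.01231168] 0.25215748627412987
NOW tip [143.4  -4.4 248.9] free [-161.6   -5.2  249.2] tilt 0.06 yaw 0.14 roll -0.07 F basket [-0.4 -0.2 -4.5]
t=30.65 tcp [0.4643 0.2989 0.2763] yawY 176.3 w 0.0094 F [-0.4 -0.2 -4.5]
  need tx 0.0618 ty 0.0057 tz 0.0049 | ax 0.48 ay -0.12 az 11.94
```

```bash
python3 -m creep '[{"ax":0.1,"ay":0,"az":3,"tx":0,"ty":0.002,"tz":0.001,"fingers":0},{"ax":0.2,"ay":0,"az":6,"tx":0.01,"ty":0.003,"tz":0.002,"fingers":0},{"ax":0.3,"ay":0,"az":9,"tx":0.03,"ty":0.005,"tz":0.004,"fingers":0},{"ax":0.5,"ay":-0.1,"az":12,"tx":0.05,"ty":0.0057,"tz":0.005,"fingers":0},{"ax":0.5,"ay":-0.1,"az":12,"tx":0.062,"ty":0.0057,"tz":0.005,"fingers":0}]'; python3 -m creep '[{"ax":0,"ay":0,"az":0,"tx":0,"ty":0,"tz":0,"fingers":0},{"ax":0,"ay":0,"az":0,"tx":0,"ty":0,"tz":0,"fingers":0},{"ax":0,"ay":0,"az":0,"tx":0,"ty":0,"tz":0,"fingers":0}]'; python3 plan.py 128 125 12; python3 - <<'E'
from h import *
c=cap('top'); np.savez('top4.npz',**c); cv2.imwrite('pics/top4.png',cv2.resize(c['pixels'][130:280,110:260],None,fx=4,fy=4,interpolation=cv2.INTER_CUBIC))
c=cap('scene'); np.savez('scene4.npz',**c); cv2.imwrite('pics/scene4.png',cv2.resize(c['pixels'][110:240,240:400],None,fx=4,fy=4,interpolation=cv2.INTER_CUBIC))
E
```

```text
time_s: 31.15
tcp_pos: [0.4597, 0.3039, 0.2129]
eef_rot: [90.2, 77.8, 175.9]
contact_force: [0.1, 0.2, -4.3]
gripper_width: 0.0099
time_s: 31.45
tcp_pos: [0.4595, 0.3055, 0.2165]
eef_rot: [89.4, 78.1, 175.2]
contact_force: [0.6, 0.2, -4.0]
gripper_width: 0.0096
NOW tip [128.7   0.7 152.5] free [-169.8    2.1  215.2] tilt 11.86 yaw -0.27 roll 0.14 F basket [ 0.6  0.3 -4. ]
t=31.45 tcp [0.4595 0.3055 0.2165] yawY 175.9 w 0.0096 F [ 0.6  0.2 -4. ]
  need tx 0.0266 ty -0.0051 tz -0.0015 | ax 0.08 ay 0.12 az 0.14
```

View pics/scene4.png

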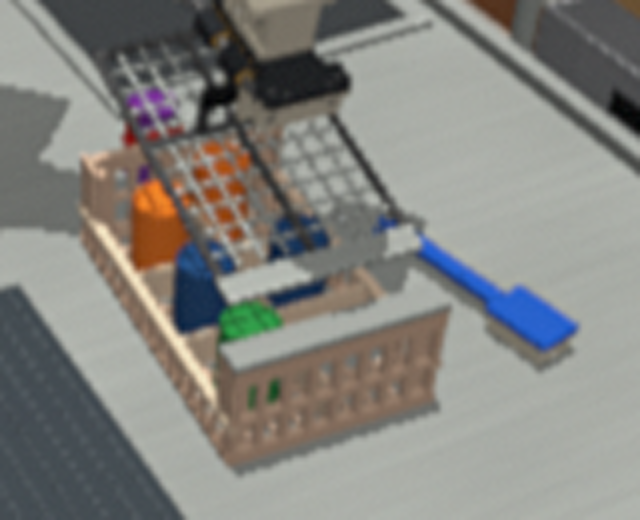

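View pics/top4.png

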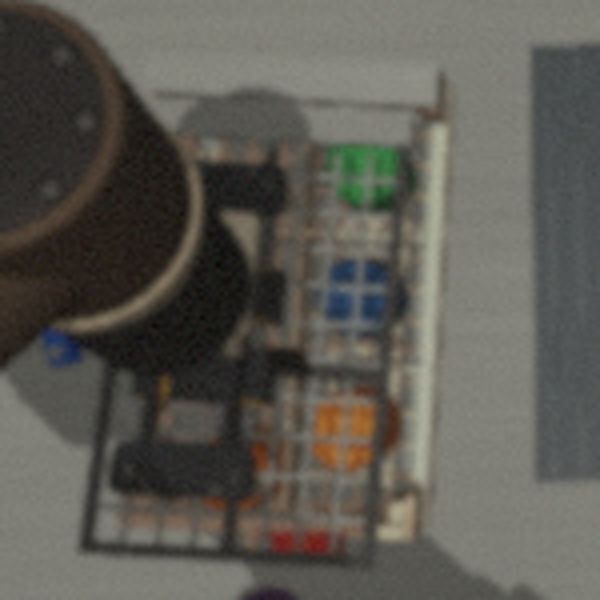

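```bash
cat > blade.py <<'E'
import sys; from h import *
# blade.py file tipz(mm, top of blade near tip) : extents of points of blade, basket frame mm
c=dict(np.load(sys.argv[1])); zt=float(sys.argv[2])/1e3; b=np.load('basket.npy'); Rb=R.from_euler('z',b[2])
W=cloud(c); P=Rb.inv().apply((W-[b[0],b[1],0]).reshape(-1,3)).reshape(W.shape)
m=(P[...,2]>zt-.004)&(P[...,2]<zt+.012)&(P[...,0]>.085)&(P[...,0]<.16)&(abs(P[...,1])<.12)
m=m.astype(np.uint8); n,l,st,ce=cv2.connectedComponentsWithStats(m); i=1+np.argmax(st[1:,4]); Q=P[l==i]*1e3
print(len(Q),'x',np.percentile(Q[:,0],[1,99]).round(1),'y',np.percentile(Q[:,1],[.5,99.5]).round(1),'z',np.median(Q[:,2]).round(1))
E
python3 blade.py top4.npz 158; python3 blade.py scene4.npz 158
```

```text
625 x [ 89.  128.9] y [-90.5  88.2] z 160.1
403 x [ 85.9 130.7] y [-89.7  94.8] z 161.6
```

```bash
python3 -m creep '[{"ax":0.1,"ay":0,"az":0.1,"tx":0.015,"ty":-0.003,"tz":-0.001,"fingers":0},{"ax":0.1,"ay":0.1,"az":0.1,"tx":0.0266,"ty":-0.005,"tz":-0.001,"fingers":0},{"ax":0.1,"ay":0.1,"az":0.1,"tx":0.0266,"ty":-0.005,"tz":-0.001,"fingers":0},{"ax":0.1,"ay":0.1,"az":0.1,"tx":0.0266,"ty":-0.005,"tz":-0.001,"fingers":0}]'; python3 plan.py 128 102 12; 
```

```text
time_s: 31.95
tcp_pos: [0.4583, 0.3042, 0.1872]
eef_rot: [90.7, 77.8, 176.5]
contact_force: [-0.1, 0.9, -3.2]
gripper_width: 0.0098
NOW tip [127.2  -1.3 122.3] free [-171.     0.9  186.5] tilt 12.15 yaw -0.42 roll -0.15 F basket [-0.2  0.8 -3.2]
t=31.95 tcp [0.4583 0.3042 0.1872] yawY 175.7 w 0.0098 F [-0.1  0.9 -3.2]
  need tx 0.0202 ty -0.0050 tz 0.0000 | ax -0.07 ay -0.14 az -0.15
```

```bash
python3 -m creep '[{"ax":0,"ay":0,"az":0,"tx":0.01,"ty":-0.002,"tz":0.001,"fingers":0},{"ax":0,"ay":0,"az":0,"tx":0.016,"ty":-0.004,"tz":0.001,"fingers":0},{"ax":0,"ay":0,"az":0,"tx":0.02,"ty":-0.005,"tz":0.001,"fingers":0},{"ax":0,"ay":0,"az":0,"tx":0.02,"ty":-0.005,"tz":0.001,"fingers":0},{"ax":0,"ay":0,"az":0,"tx":0.02,"ty":-0.005,"tz":0.001,"fingers":0}]'; python3 plan.py 153 99.5 12;  python3 - <<'E'
from h import *
c=cap('top'); np.savez('top5.npz',**c); cv2.imwrite('pics/top5.png',cv2.resize(c['pixels'][130:280,110:260],None,fx=4,fy=4,interpolation=cv2.INTER_CUBIC))
c=cap('scene'); np.savez('scene5.npz',**c); cv2.imwrite('pics/scene5.png',cv2.resize(c['pixels'][130:240,260:400],None,fx=5,fy=5,interpolation=cv2.INTER_CUBIC))
E
python3 blade.py top5.npz 106;python3 blade.py scene5.npz 106
```

```text
time_s: 32.45
tcp_pos: [0.4594, 0.3053, 0.1673]
eef_rot: [90.4, 77.9, 176.2]
contact_force: [-0.1, 0.4, -3.4]
gripper_width: 0.0096
NOW tip [128.2  -0.  102.6] free [-170.     2.1  166.5] tilt 12.10 yaw -0.41 roll -0.09 F basket [-0.2  0.4 -3.4]
t=32.45 tcp [0.4594 0.3053 0.1673] yawY 175.7 w 0.0096 F [-0.1  0.4 -3.4]
  need tx -0.0019 ty -0.0248 tz -0.0011 | ax -0.06 ay -0.07 az -0.10
551 x [ 91.  128.6] y [-91.   82.5] z 110.5
322 x [ 88.4 130. ] y [-89.4  92.8] z 112.2
```

View pics/scene5.png

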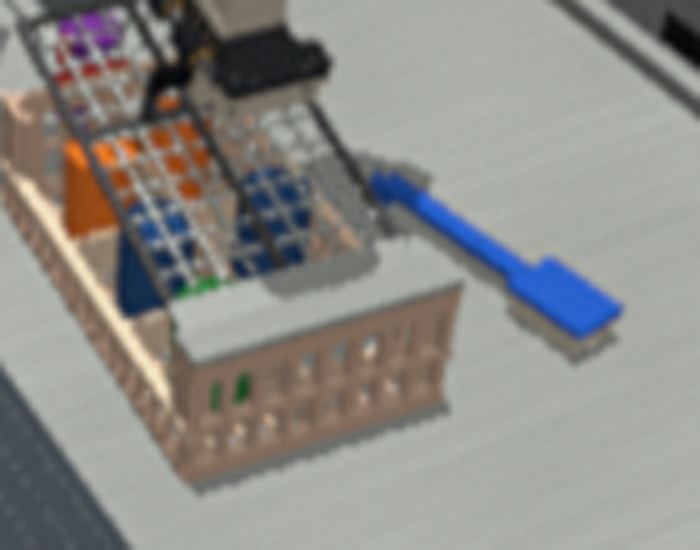

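View pics/top5.png

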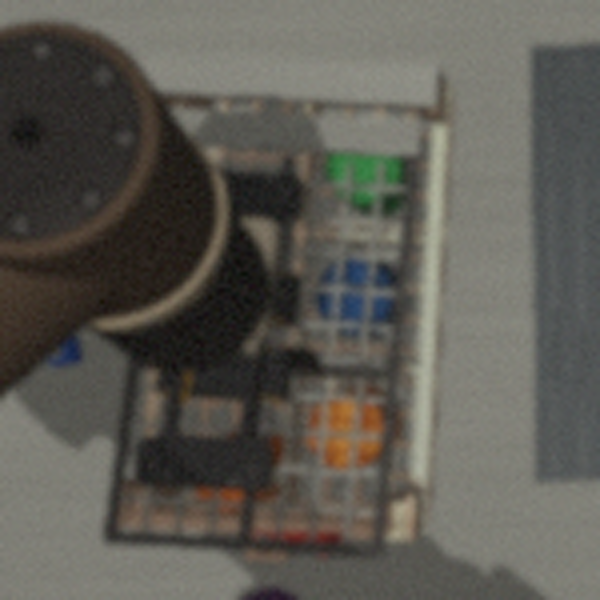

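Tip sits just before the lip (gap visible in the top view at crop row ~105). Slide it under, watching force.

```bash
python3 -m creep '[{"ax":0,"ay":0,"az":0,"tx":0.001,"ty":-0.004,"tz":-0.001,"fingers":0},{"ax":0,"ay":0,"az":0,"tx":0,"ty":-0.008,"tz":-0.001,"fingers":0},{"ax":0,"ay":0,"az":0,"tx":-0.001,"ty":-0.012,"tz":-0.001,"fingers":0},{"ax":0,"ay":0,"az":0,"tx":-0.001,"ty":-0.014,"tz":-0.001,"fingers":0},{"ax":0,"ay":0,"az":0,"tx":-0.001,"ty":-0.014,"tz":-0.001,"fingers":0}]'; python3 plan.py 153 99.5 12
```

```text
time_s: 33.05
tcp_pos: [0.4734, 0.3033, 0.1652]
eef_rot: [90.4, 77.9, 176.1]
contact_force: [-0.1, -0.1, -4.0]
gripper_width: 0.0097
NOW tip [142.4  -1.2 100.5] free [-155.8    1.1  164.4] tilt 12.11 yaw -0.44 roll -0.08 F basket [-0.1 -0.1 -4. ]
t=33.05 tcp [0.4734 0.3033 0.1652] yawY 175.7 w 0.0097 F [-0.1 -0.1 -4. ]
  need tx -0.0009 ty -0.0105 tz -0.0001 | ax -0.09 ay -0.06 az -0.11
```

```bash
python3 -m creep '[{"ax":0,"ay":0,"az":0,"tx":0,"ty":-0.003,"tz":0,"fingers":0},{"ax":0,"ay":0,"az":0,"tx":-0.001,"ty":-0.006,"tz":0.001,"fingers":0},{"ax":0,"ay":0,"az":0,"tx":-0.001,"ty":-0.009,"tz":0.001,"fingers":0},{"ax":0,"ay":0,"az":0,"tx":-0.001,"ty":-0.0105,"tz":0.001,"fingers":0},{"ax":0,"ay":0,"az":0,"tx":-0.001,"ty":-0.0105,"tz":0.001,"fingers":0}]'; python3 plan.py 156 99.5 12
```

```text
time_s: 33.55
tcp_pos: [0.4837, 0.3035, 0.164]
eef_rot: [90.4, 77.9, 176.1]
contact_force: [-0.3, -0.5, -4.2]
gripper_width: 0.0098
NOW tip [152.6  -0.3  99.2] free [-145.6    1.9  163.2] tilt 12.11 yaw -0.42 roll -0.09 F basket [-0.2 -0.5 -4.2]
t=33.55 tcp [0.4837 0.3035 0.164 ] yawY 175.7 w 0.0098 F [-0.3 -0.5 -4.2]
  need tx -0.0006 ty -0.0031 tz -0.0010 | ax -0.07 ay -0.07 az -0.11
```

```bash
python3 -m creep '[{"ax":0,"ay":0,"az":0,"tx":0,"ty":-0.001,"tz":0,"fingers":0},{"ax":0,"ay":0,"az":0,"tx":0,"ty":-0.002,"tz":0,"fingers":0},{"ax":0,"ay":0,"az":0,"tx":-0.0005,"ty":-0.003,"tz":0,"fingers":0},{"ax":0,"ay":0,"az":0,"tx":-0.0005,"ty":-0.003,"tz":0,"fingers":0}]'; python3 plan.py 156 99.5 12;  python3 -m creep '[{"ax":0,"ay":0,"az":0,"tx":0,"ty":-0.001,"tz":0,"fingers":0},{"ax":0,"ay":0,"az":0,"tx":0,"ty":-0.002,"tz":0,"fingers":0},{"ax":0,"ay":0,"az":0,"tx":0,"ty":-0.002,"tz":0,"fingers":0}]'; python3 plan.py 156 99.5 12
```

```text
time_s: 33.95
tcp_pos: [0.4868, 0.3033, 0.1641]
eef_rot: [90.3, 77.9, 176.1]
contact_force: [0.1, -0.3, -4.1]
gripper_width: 0.0097
NOW tip [155.7  -0.2  99.4] free [-142.5    2.   163.3] tilt 12.09 yaw -0.41 roll -0.07 F basket [ 0.2 -0.3 -4.1]
t=33.95 tcp [0.4868 0.3033 0.1641] yawY 175.7 w 0.0097 F [ 0.1 -0.3 -4.1]
  need tx 0.0001 ty -0.0002 tz -0.0011 | ax -0.06 ay -0.06 az -0.09
time_s: 34.25
tcp_pos: [0.4876, 0.3029, 0.1635]
eef_rot: [90.6, 77.8, 176.3]
contact_force: [-5.5, -1.2, -3.0]
gripper_width: 0.0099
NOW tip [156.4  -0.6  98.4] free [-141.7    1.5  162.9] tilt 12.21 yaw -0.41 roll -0.12 F basket [-5.4 -1.5 -3. ]
t=34.25 tcp [0.4876 0.3029 0.1635] yawY 175.7 w 0.0099 F [-5.5 -1.2 -3. ]
  need tx -0.0003 ty 0.0008 tz -0.0007 | ax -0.06 ay -0.11 az -0.21
```

Wall touched at tip x 156.4 mm (true 157), so calibration is confirmed. Back off 3 mm, then swing down about the blade.

```bash
python3 -m creep '[{"ax":0,"ay":0,"az":0,"tx":0,"ty":0.002,"tz":0,"fingers":0},{"ax":0,"ay":0,"az":0,"tx":0,"ty":0.004,"tz":0,"fingers":0},{"ax":0,"ay":0,"az":0,"tx":0,"ty":0.004,"tz":0,"fingers":0}]'; for t in 12 10.5 9 7.5 6; do python3 plan.py 153.5 99 $t; done
```

```text
time_s: 34.55
tcp_pos: [0.4849, 0.3037, 0.1647]
eef_rot: [90.2, 78.0, 175.9]
contact_force: [0.8, 0.2, -3.7]
gripper_width: 0.0095
NOW tip [1.539e+02 1.000e-01 1.001e+02] free [-144.4    2.2  163.8] tilt 12.05 yaw -0.40 roll -0.04 F basket [ 0.8  0.3 -3.7]
t=34.55 tcp [0.4849 0.3037 0.1647] yawY 175.7 w 0.0095 F [ 0.8  0.2 -3.7]
  need tx 0.0013 ty 0.0002 tz -0.0013 | ax -0.05 ay -0.03 az -0.05
NOW tip [1.539e+02 1.000e-01 1.001e+02] free [-144.4    2.2  163.8] tilt 12.05 yaw -0.40 roll -0.04 F basket [ 0.8  0.3 -3.7]
t=34.55 tcp [0.4849 0.3037 0.1647] yawY 175.7 w 0.0095 F [ 0.8  0.2 -3.7]
  need tx 0.0061 ty 0.0008 tz -0.0013 | ax -0.05 ay -0.03 az -1.55
NOW tip [1.539e+02 1.000e-01 1.001e+02] free [-144.4    2.2  163.8] tilt 12.05 yaw -0.40 roll -0.04 F basket [ 0.8  0.3 -3.7]
t=34.55 tcp [0.4849 0.3037 0.1647] yawY 175.7 w 0.0095 F [ 0.8  0.2 -3.7]
  need tx 0.0109 ty 0.0013 tz -0.0013 | ax -0.05 ay -0.03 az -3.05
NOW tip [1.539e+02 1.000e-01 1.001e+02] free [-144.4    2.2  163.8] tilt 12.05 yaw -0.40 roll -0.04 F basket [ 0.8  0.3 -3.7]
t=34.55 tcp [0.4849 0.3037 0.1647] yawY 175.7 w 0.0095 F [ 0.8  0.2 -3.7]
  need tx 0.0157 ty 0.0017 tz -0.0013 | ax -0.05 ay -0.03 az -4.55
NOW tip [1.539e+02 1.000e-01 1.001e+02] free [-144.4    2.2  163.8] tilt 12.05 yaw -0.40 roll -0.04 F basket [ 0.8  0.3 -3.7]
t=34.55 tcp [0.4849 0.3037 0.1647] yawY 175.7 w 0.0095 F [ 0.8  0.2 -3.7]
  need tx 0.0205 ty 0.0020 tz -0.0013 | ax -0.05 ay -0.03 az -6.05
```

```bash
python3 -m creep '[{"ax":0,"ay":0,"az":-1.5,"tx":0.006,"ty":0.001,"tz":-0.001,"fingers":0},{"ax":0,"ay":0,"az":-3,"tx":0.0109,"ty":0.0013,"tz":-0.001,"fingers":0},{"ax":0,"ay":0,"az":-4.5,"tx":0.0157,"ty":0.0017,"tz":-0.001,"fingers":0},{"ax":0,"ay":0,"az":-6,"tx":0.0203,"ty":0.002,"tz":-0.001,"fingers":0},{"ax":0,"ay":0,"az":-6,"tx":0.0203,"ty":0.002,"tz":-0.001,"fingers":0}]'; for t in 6 4.5 3 ; do python3 plan.py 153.5 98.5 $t; done
```

```text
time_s: 35.05
tcp_pos: [0.4776, 0.3027, 0.1449]
eef_rot: [90.9, 83.9, 176.7]
contact_force: [0.1, -0.5, -4.3]
gripper_width: 0.0095
NOW tip [152.4  -1.3  98.5] free [-150.8    0.6  130.9] tilt 6.10 yaw -0.37 roll -0.09 F basket [ 0.1 -0.4 -4.3]
t=35.05 tcp [0.4776 0.3027 0.1449] yawY 175.8 w 0.0095 F [ 0.1 -0.5 -4.3]
  need tx 0.0002 ty -0.0010 tz 0.0001 | ax -0.02 ay -0.09 az -0.10
NOW tip [152.4  -1.3  98.5] free [-150.8    0.6  130.9] tilt 6.10 yaw -0.37 roll -0.09 F basket [ 0.1 -0.4 -4.3]
t=35.05 tcp [0.4776 0.3027 0.1449] yawY 175.8 w 0.0095 F [ 0.1 -0.5 -4.3]
  need tx 0.0050 ty -0.0003 tz 0.0001 | ax -0.02 ay -0.09 az -1.60
NOW tip [152.4  -1.3  98.5] free [-150.8    0.6  130.9] tilt 6.10 yaw -0.37 roll -0.09 F basket [ 0.1 -0.4 -4.3]
t=35.05 tcp [0.4776 0.3027 0.1449] yawY 175.8 w 0.0095 F [ 0.1 -0.5 -4.3]
  need tx 0.0098 ty 0.0002 tz 0.0001 | ax -0.01 ay -0.09 az -3.10
```

```bash
python3 -m creep '[{"ax":0,"ay":0,"az":-0.8,"tx":0.0025,"ty":-0.001,"tz":0,"fingers":0},{"ax":0,"ay":0,"az":-1.6,"tx":0.005,"ty":-0.0005,"tz":0,"fingers":0},{"ax":0,"ay":0,"az":-2.4,"tx":0.0075,"ty":0,"tz":0,"fingers":0},{"ax":0,"ay":0,"az":-3.1,"tx":0.0097,"ty":0,"tz":0,"fingers":0},{"ax":0,"ay":0,"az":-3.1,"tx":0.0097,"ty":0,"tz":0,"fingers":0}]'; for t in 1.5 0 ; do python3 plan.py 153 97.5 $t; done
```

```text
time_s: 35.55
tcp_pos: [0.4768, 0.3027, 0.1351]
eef_rot: [91.9, 87.0, 177.7]
contact_force: [-0.2, 0.2, -3.4]
gripper_width: 0.0095
NOW tip [153.9  -1.4  98.4] free [-150.7    0.6  114.3] tilt 3.00 yaw -0.38 roll -0.10 F basket [-0.2  0.2 -3.4]
t=35.55 tcp [0.4768 0.3027 0.1351] yawY 175.8 w 0.0095 F [-0.2  0.2 -3.4]
  need tx 0.0057 ty 0.0015 tz 0.0002 | ax -0.03 ay -0.10 az -1.50
NOW tip [153.9  -1.4  98.4] free [-150.7    0.6  114.3] tilt 3.00 yaw -0.38 roll -0.10 F basket [-0.2  0.2 -3.4]
t=35.55 tcp [0.4768 0.3027 0.1351] yawY 175.8 w 0.0095 F [-0.2  0.2 -3.4]
  need tx 0.0105 ty 0.0021 tz 0.0002 | ax -0.03 ay -0.10 az -3.00
```

```bash
python3 -m creep '[{"ax":0,"ay":0,"az":-0.8,"tx":0.003,"ty":0.001,"tz":0,"fingers":0},{"ax":0,"ay":0,"az":-1.5,"tx":0.0055,"ty":0.001,"tz":0,"fingers":0},{"ax":0,"ay":0,"az":-2.2,"tx":0.0078,"ty":0.001,"tz":0,"fingers":0},{"ax":0,"ay":0,"az":-2.6,"tx":0.009,"ty":0.001,"tz":0,"fingers":0},{"ax":0,"ay":0,"az":-2.6,"tx":0.009,"ty":0.001,"tz":0,"fingers":0}]';python3 plan.py 153 97 0;  python3 -m creep '[{"ax":0,"ay":0,"az":-0.2,"tx":0.0007,"ty":0,"tz":0,"fingers":0},{"ax":0,"ay":0,"az":-0.4,"tx":0.0015,"ty":0,"tz":0,"fingers":0},{"ax":0,"ay":0,"az":-0.4,"tx":0.0015,"ty":0,"tz":0,"fingers":0}]'; python3 plan.py 153 97 0
```

```text
time_s: 36.05
tcp_pos: [0.4755, 0.3029, 0.1263]
eef_rot: [103.1, 89.6, -171.1]
contact_force: [0.7, -0.3, -4.1]
gripper_width: 0.0099
NOW tip [154.1  -1.3  97.8] free [-150.9    0.7   99.9] tilt 0.40 yaw -0.37 roll -0.09 F basket [ 0.7 -0.2 -4.1]
t=36.05 tcp [0.4755 0.3029 0.1263] yawY 175.8 w 0.0099 F [ 0.7 -0.3 -4.1]
  need tx 0.0021 ty 0.0013 tz 0.0000 | ax -0.02 ay -0.09 az -0.40
time_s: 36.35
tcp_pos: [0.4759, 0.303, 0.1249]
eef_rot: [-175.8, 89.9, -90.1]
contact_force: [0.3, -0.4, -4.6]
gripper_width: 0.0098
NOW tip [154.6  -1.2  97.7] free [-150.4    0.9   97.7] tilt -0.01 yaw -0.40 roll -0.07 F basket [ 0.3 -0.3 -4.6]
t=36.35 tcp [0.4759 0.303  0.1249] yawY 175.8 w 0.0098 F [ 0.3 -0.4 -4.6]
  need tx 0.0007 ty 0.0016 tz -0.0001 | ax -0.05 ay -0.07 az 0.01
```

```bash
python3 -m creep '[{"ax":0,"ay":0,"az":0,"tx":0.0005,"ty":0.001,"tz":0,"fingers":0},{"ax":0,"ay":0,"az":0,"tx":0.001,"ty":0.001,"tz":0,"fingers":0},{"ax":0,"ay":0,"az":0,"tx":0.001,"ty":0.001,"tz":0,"fingers":0}]';python3 plan.py 153 97 0;  python3 -m creep '[{"ax":0,"ay":0,"az":0,"tx":0.0005,"ty":0,"tz":0,"fingers":0},{"ax":0,"ay":0,"az":0,"tx":0.001,"ty":0,"tz":0,"fingers":0},{"ax":0,"ay":0,"az":0,"tx":0.001,"ty":0,"tz":0,"fingers":0}]'; python3 plan.py 153 97 0
```

```text
time_s: 36.65
tcp_pos: [0.475, 0.3032, 0.1242]
eef_rot: [-167.3, 89.9, -81.5]
contact_force: [-0.9, 0.4, -1.3]
gripper_width: 0.0095
NOW tip [153.7  -1.1  97.1] free [-151.3    1.    97. ] tilt -0.01 yaw -0.39 roll -0.06 F basket [-1.   0.3 -1.3]
t=36.65 tcp [0.475  0.3032 0.1242] yawY 175.8 w 0.0095 F [-0.9  0.4 -1.3]
  need tx 0.0000 ty 0.0007 tz -0.0002 | ax -0.04 ay -0.06 az 0.01
time_s: 36.95
tcp_pos: [0.475, 0.3032, 0.1242]
eef_rot: [-140.0, 89.9, -54.2]
contact_force: [-4.4, -2.4, 7.4]
gripper_width: 0.0098
NOW tip [153.7  -1.   97.1] free [-151.3    1.    96.9] tilt -0.04 yaw -0.37 roll -0.04 F basket [-4.3 -2.7  7.4]
t=36.95 tcp [0.475  0.3032 0.1242] yawY 175.8 w 0.0098 F [-4.4 -2.4  7.4]
  need tx -0.0000 ty 0.0007 tz -0.0002 | ax -0.02 ay -0.04 az 0.04
```

Seated (underside 97 mm, load carried by the posts). Relax, release, and lift off.

```bash
python3 -m creep '[{"ax":0,"ay":0,"az":0,"tx":-0.001,"ty":0,"tz":0,"fingers":0.005},{"ax":0,"ay":0,"az":0,"tx":-0.001,"ty":0,"tz":0,"fingers":0.015},{"ax":0,"ay":0,"az":0,"tx":-0.001,"ty":0,"tz":0,"fingers":0.025},{"ax":0,"ay":0,"az":0,"tx":-0.001,"ty":0,"tz":0,"fingers":0.03},{"ax":0,"ay":0,"az":0,"tx":-0.001,"ty":0,"tz":0,"fingers":0.03}]' 10; python3 -m creep '[{"ax":0,"ay":0,"az":0,"tx":-0.02,"ty":0,"tz":0,"fingers":0.03},{"ax":0,"ay":0,"az":0,"tx":-0.05,"ty":0,"tz":0,"fingers":0.03},{"ax":0,"ay":0,"az":0,"tx":-0.09,"ty":0,"tz":0,"fingers":0.03},{"ax":0,"ay":0,"az":0,"tx":-0.12,"ty":0,"tz":0,"fingers":0.03},{"ax":0,"ay":0,"az":0,"tx":-0.12,"ty":0,"tz":0,"fingers":0.03}]'; python3 - <<'E'
from h import *
print(r.get_state()['joints'])
c=cap('scene'); np.savez('scene6.npz',**c); cv2.imwrite('pics/scene6.png',cv2.resize(c['pixels'][110:240,240:400],None,fx=4.5,fy=4.5,interpolation=cv2.INTER_CUBIC))
c=cap('top'); np.savez('top6.npz',**c)
c=cap('wrist'); np.savez('wrist6.npz',**c); cv2.imwrite('pics/wrist6.png',c['pixels'])
E
```

```text
time_s: 37.45
tcp_pos: [0.475, 0.3032, 0.124]
eef_rot: [-171.8, 89.9, -86.0]
contact_force: [-1.2, -0.0, -0.3]
gripper_width: 0.0285
time_s: 37.95
tcp_pos: [0.4768, 0.3048, 0.2489]
eef_rot: [-51.3, 89.6, 34.5]
contact_force: [0.1, 0.3, 0.2]
gripper_width: 0.0298
[ 52.49048354   9.23118175 -11.75897434   0.13983518 -68.61000576
 -56.74941003]
```

View pics/scene6.png

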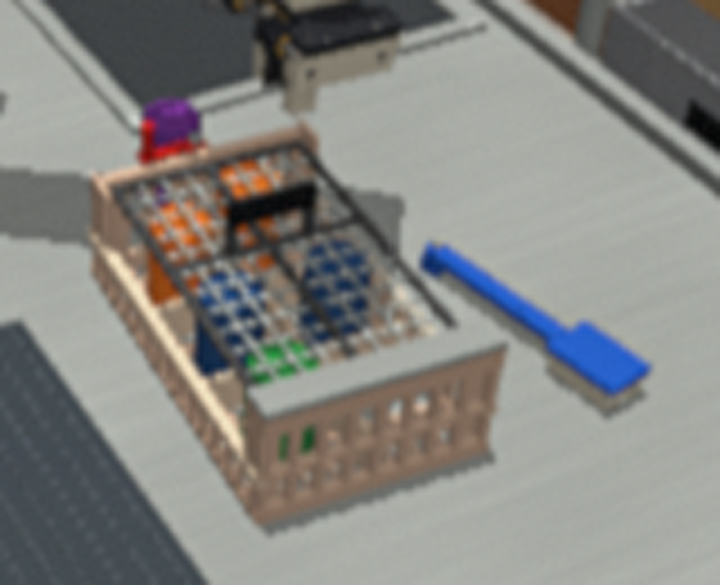

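View pics/wrist6.png

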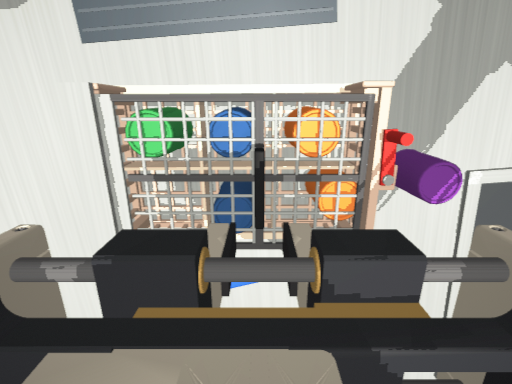

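The grid lies flat with the blade under the lip. The red pin shows at wrist (398,136), beside the −x wall. I locate the pin.

```bash
cat > pin.py <<'E'
import sys; from h import *
b=np.load('basket.npy'); Rb=R.from_euler('z',b[2])
for n in sys.argv[1:]:
    c=dict(np.load(n)); hsv=cv2.cvtColor(c['pixels'],cv2.COLOR_BGR2HSV); W=cloud(c); P=Rb.inv().apply((W-[b[0],b[1],0]).reshape(-1,3)).reshape(W.shape)*1e3
    red=((hsv[...,0]<7)|(hsv[...,0]>172))&(hsv[...,1]>140)&(P[...,0]<-90)&(P[...,0]>-240)&(abs(P[...,1])<90)
    t=red&(P[...,2]>138)&(P[...,2]<150); a=red&(P[...,2]>100)&(P[...,2]<120)
    for nm,m in(('pin top',t),('pin all',red&(P[...,2]>120)),('arm',a)):
        if m.sum(): print(n,nm,m.sum(),P[m].mean(0).round(1),P[m].min(0).round(1),P[m].max(0).round(1))
    v,u=np.where(t)
    if len(u): q=onplane(c,u.mean(),v.mean(),.144); print('  ray top',(1e3*Rb.inv().apply(q-[b[0],b[1],0])).round(1),'world',q.round(4))
E
python3 pin.py scene6.npz top6.npz wrist6.npz
python3 - <<'E'
from h import *
b=np.load('basket.npy'); Rb=R.from_euler('z',b[2])
for x,y in((-172,-48),(-172,0),(-124,0)): print(x,y,(Rb.apply([x/1e3,y/1e3,0])[:2]+b[:2]).round(4))
E
```

```text
scene6.npz pin top 6 [-165.2  -46.3  142.9] [-170.7  -50.3  138.2] [-160.9  -42.6  146. ]
scene6.npz pin all 13 [-164.8  -46.6  135.3] [-170.7  -51.3  121.6] [-158.   -42.6  146. ]
scene6.npz arm 30 [-166.6  -28.3  112.6] [-178.7  -52.1  104.2] [-159.2   -3.2  119.6]
  ray top [-163.8  -47.   144. ] world [0.3364 0.2629 0.144 ]
top6.npz pin top 14 [-168.3  -47.8  143.1] [-172.6  -52.   138.8] [-164.3  -43.2  149.4]
top6.npz pin all 26 [-180.6  -41.6  285.6] [-237.4  -60.1  124.5] [-163.9   30.6  694.3]
top6.npz arm 56 [-170.4  -21.3  111.1] [-176.2  -50.4  107. ] [-164.6   -4.5  119.2]
  ray top [-168.2  -47.9  144. ] world [0.332  0.2622 0.144 ]
wrist6.npz pin top 161 [-168.1  -47.   142.8] [-174.9  -52.5  138.1] [-162.4  -40.9  144.9]
wrist6.npz pin all 267 [-166.6  -47.3  137.4] [-174.9  -52.7  120.1] [-162.3  -40.9  144.9]
wrist6.npz arm 562 [-168.4  -25.5  111.7] [-181.7  -53.5  102.4] [-161.6    7.3  119.7]
  ray top [-167.4  -47.1  144. ] world [0.3328 0.263  0.144 ]
-172 -48 [0.3282 0.2624]
-172 0 [0.3314 0.3103]
-124 0 [0.3793 0.3071]
```

```bash
cat > bp.py <<'E'
# bp.py x y z(mm, basket) yawrel(deg: tool y dir relative to basket x)
import sys; from go import *
b=np.load('basket.npy'); Rb=R.from_euler('z',b[2]); a=[float(k) for k in sys.argv[1:]]
p=Rb.apply(np.array(a[:3])/1e3)+[b[0],b[1],0]; need(p,a[3]+np.degrees(b[2]))
s=r.get_state(); print('  tcp in basket',(1e3*Rb.inv().apply(s['tcp_pos']-[b[0],b[1],0])).round(1))
E
python3 bp.py -168 -47.5 190 180; 
```

```text
t=38.10 tcp [0.4745 0.3031 0.2434] yawY 175.7 w 0.0298 F [ 0.3 -0.7 -1. ]
  need tx 0.0536 ty 0.1389 tz -0.0509 | ax -0.41 ay -0.08 az -0.04
  tcp in basket [-28.7   2.4 243.4]
```

```bash
python3 -m creep '[{"ax":-0.4,"ay":0,"az":0,"tx":0,"ty":0.04,"tz":-0.015,"fingers":0.035},{"ax":-0.4,"ay":0,"az":0,"tx":0,"ty":0.08,"tz":-0.03,"fingers":0.035},{"ax":-0.4,"ay":0,"az":0,"tx":0,"ty":0.11,"tz":-0.045,"fingers":0.035},{"ax":-0.4,"ay":0,"az":0,"tx":0.03,"ty":0.139,"tz":-0.051,"fingers":0.035},{"ax":-0.4,"ay":0,"az":0,"tx":0.053,"ty":0.139,"tz":-0.051,"fingers":0.035}]'; python3 -m creep '[{"ax":0,"ay":0,"az":0,"tx":0,"ty":0,"tz":0,"fingers":0.035},{"ax":0,"ay":0,"az":0,"tx":0,"ty":0,"tz":0,"fingers":0.035}]'; python3 bp.py -168 -47.5 118 180; python3 - <<'E'
from h import *
c=cap('wrist'); np.savez('wrist7.npz',**c); cv2.imwrite('pics/wrist7.png',c['pixels'])
c=cap('scene'); np.savez('scene7.npz',**c)
cv2.imwrite('pics/scene7.png',cv2.resize(c['pixels'][80:200,220:360],None,fx=5,fy=5,interpolation=cv2.INTER_CUBIC))
E
python3 pin.py wrist7.npz scene7.npz
```

```text
time_s: 38.6
tcp_pos: [0.3296, 0.2609, 0.1895]
eef_rot: [129.7, 89.9, -144.1]
contact_force: [0.5, -0.0, 1.1]
gripper_width: 0.035
time_s: 38.8
tcp_pos: [0.3327, 0.2625, 0.1909]
eef_rot: [175.6, 89.8, -98.3]
contact_force: [-0.1, -0.3, 0.2]
gripper_width: 0.035
t=38.80 tcp [0.3327 0.2625 0.1909] yawY 176.2 w 0.0350 F [-0.1 -0.3  0.2]
  need tx 0.0729 ty 0.0004 tz 0.0003 | ax 0.03 ay -0.18 az -0.01
  tcp in basket [-167.5  -47.6  190.9]
wrist7.npz pin top 181 [-169.2  -47.7  142.9] [-174.5  -53.4  138. ] [-163.7  -40.7  145.3]
wrist7.npz pin all 267 [-169.1  -49.   138.6] [-174.8  -53.4  120.2] [-163.4  -40.7  145.3]
wrist7.npz arm 439 [-170.8  -23.7  111.7] [-177.9  -54.2  101.8] [-163.2    8.1  119.9]
  ray top [-169.2  -48.2  144. ] world [0.331 0.262 0.144]
scene7.npz pin top 5 [-163.3  -47.6  143.4] [-165.9  -50.5  138.6] [-160.5  -44.6  148.9]
scene7.npz pin all 14 [-165.   -47.2  134. ] [-169.9  -52.8  120.6] [-160.5  -44.2  148.9]
scene7.npz arm 30 [-166.2  -28.6  112.8] [-174.9  -52.2  105.7] [-157.6   -3.5  119.5]
  ray top [-162.5  -47.9  144. ] world [0.3376 0.2618 0.144 ]
```

View pics/wrist7.png

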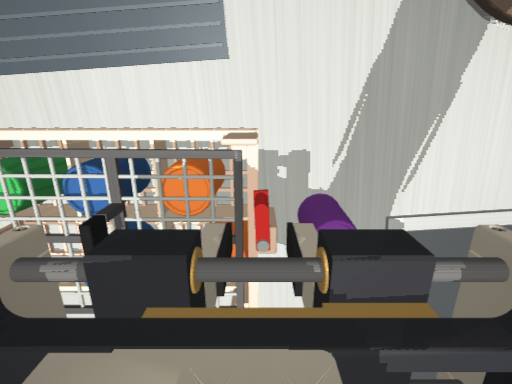

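View pics/scene7.png

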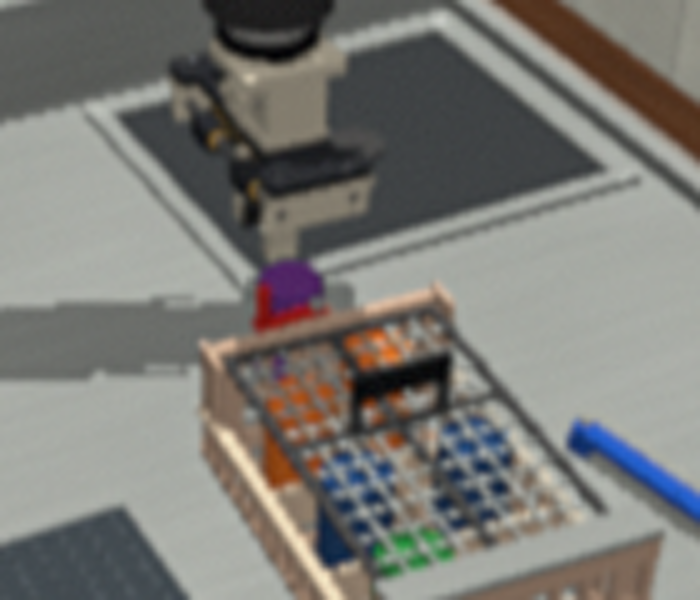

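```bash
python3 -m creep '[{"ax":0,"ay":0,"az":0,"tx":0.03,"ty":0.001,"tz":0,"fingers":0.035},{"ax":0,"ay":0,"az":0,"tx":0.055,"ty":0.001,"tz":0,"fingers":0.035},{"ax":0,"ay":0,"az":0,"tx":0.069,"ty":0.001,"tz":0,"fingers":0.035},{"ax":0,"ay":0,"az":0,"tx":0.072,"ty":0.001,"tz":0,"fingers":0.035},{"ax":0,"ay":0,"az":0,"tx":0.072,"ty":0.001,"tz":0,"fingers":0.035}]'; python3 -m creep '[{"ax":0,"ay":0,"az":0,"tx":0,"ty":0,"tz":0,"fingers":0.005},{"ax":0,"ay":0,"az":0,"tx":0,"ty":0,"tz":0,"fingers":0.005},{"ax":0,"ay":0,"az":0,"tx":0,"ty":0,"tz":0,"fingers":0.005},{"ax":0,"ay":0,"az":0,"tx":0,"ty":0,"tz":0,"fingers":0.005},{"ax":0,"ay":0,"az":0,"tx":0,"ty":0,"tz":0,"fingers":0.005}]' 8; python3 bp.py -168 -47.5 118 180
```

```text
time_s: 39.4
tcp_pos: [0.3321, 0.2629, 0.1194]
eef_rot: [-175.4, 89.9, -89.3]
contact_force: [0.2, -0.1, 0.3]
gripper_width: 0.0349
time_s: 39.9
tcp_pos: [0.3316, 0.2629, 0.1195]
eef_rot: [-148.2, 90.0, -62.1]
contact_force: [-2.5, -0.1, 4.5]
gripper_width: 0.0115
t=39.90 tcp [0.3316 0.2629 0.1195] yawY 176.2 w 0.0115 F [-2.5 -0.1  4.5]
  need tx 0.0015 ty -0.0006 tz -0.0002 | ax 0.01 ay -0.03 az 0.02
  tcp in basket [-168.6  -47.3  119.5]
```

```bash
python3 -m creep '[{"ax":-5.9,"ay":0,"az":0,"tx":0,"ty":-0.0049,"tz":0.0006,"fingers":0.005},{"ax":-11.9,"ay":0,"az":0,"tx":0,"ty":-0.0098,"tz":0.0018,"fingers":0.005},{"ax":-17.9,"ay":0,"az":0,"tx":0,"ty":-0.0146,"tz":0.0034,"fingers":0.005},{"ax":-23.9,"ay":0,"az":0,"tx":0,"ty":-0.0191,"tz":0.0055,"fingers":0.005},{"ax":-29.9,"ay":0,"az":0,"tx":0,"ty":-0.0234,"tz":0.0081,"fingers":0.005}]'; for f in 40 46 52 58 64; do python3 - $f <<'E'
import sys,math; f=math.radians(float(sys.argv[1])); print(f, -172+48*math.sin(f), -48*math.cos(f))
E
done; python3 bp.py -136.2 -33.3 119.5 222
```

```text
time_s: 40.4
tcp_pos: [0.3557, 0.2689, 0.1195]
eef_rot: [162.8, 89.9, -80.9]
contact_force: [-0.4, -2.2, 5.0]
gripper_width: 0.0118
0.6981317007977318 -141.14619473504612 -36.770133269710946
0.8028514559173916 -137.47168958374476 -33.34360178203187
0.9075712110370514 -134.17548382687733 -29.5517508156316
1.0122909661567112 -131.29369138449155 -25.436124683193835
1.117010721276371 -128.85788577763998 -21.04181504587572
t=40.40 tcp [0.3557 0.2689 0.1195] yawY -153.7 w 0.0118 F [-0.4 -2.2  5. ]
  need tx -0.0000 ty -0.0108 tz 0.0011 | ax -11.84 ay -0.09 az -0.04
  tcp in basket [-144.9  -39.7  119.5]
```

Tracks the arc well (pin at 34°). Same again.

```bash
python3 -m creep '[{"ax":-6,"ay":0,"az":0,"tx":0,"ty":-0.005,"tz":0.0006,"fingers":0.005},{"ax":-12,"ay":0,"az":0,"tx":0,"ty":-0.0099,"tz":0.0017,"fingers":0.005},{"ax":-18,"ay":0,"az":0,"tx":0,"ty":-0.0146,"tz":0.0034,"fingers":0.005},{"ax":-24,"ay":0,"az":0,"tx":0,"ty":-0.0192,"tz":0.0055,"fingers":0.005},{"ax":-30,"ay":0,"az":0,"tx":0,"ty":-0.0235,"tz":0.0081,"fingers":0.005}]'; python3 bp.py -124 0 119.5 270
```

```text
time_s: 40.9
tcp_pos: [0.3738, 0.2862, 0.1195]
eef_rot: [145.7, 89.9, -68.0]
contact_force: [2.5, -4.3, 3.9]
gripper_width: 0.0119
t=40.90 tcp [0.3738 0.2862 0.1195] yawY -123.7 w 0.0119 F [ 2.5 -4.3  3.9]
  need tx -0.0000 ty -0.0204 tz 0.0069 | ax -29.83 ay -0.10 az -0.11
  tcp in basket [-128.1  -21.1  119.5]
```

```bash
python3 -m creep '[{"ax":-6.5,"ay":0,"az":0,"tx":0,"ty":-0.0054,"tz":0.0008,"fingers":0.005},{"ax":-13,"ay":0,"az":0,"tx":0,"ty":-0.0107,"tz":0.0021,"fingers":0.005},{"ax":-19.5,"ay":0,"az":0,"tx":0,"ty":-0.0157,"tz":0.0041,"fingers":0.005},{"ax":-25.7,"ay":0,"az":0,"tx":0,"ty":-0.0202,"tz":0.0068,"fingers":0.005},{"ax":-25.7,"ay":0,"az":0,"tx":0,"ty":-0.0202,"tz":0.0068,"fingers":0.005}]'; python3 bp.py -124 0 119.5 270
```

```text
time_s: 41.4
tcp_pos: [0.3805, 0.3082, 0.1197]
eef_rot: [-178.1, 89.8, -6.0]
contact_force: [8.9, -1.0, 0.3]
gripper_width: 0.0119
t=41.40 tcp [0.3805 0.3082 0.1197] yawY -98.0 w 0.0119 F [ 8.9 -1.   0.3]
  need tx 0.0002 ty 0.0013 tz 0.0011 | ax -4.13 ay -0.18 az -0.00
  tcp in basket [-122.8    1.3  119.7]
```

```bash
python3 -m creep '[{"ax":0,"ay":0,"az":0,"tx":0,"ty":-0.001,"tz":-0.001,"fingers":0.005},{"ax":0,"ay":0,"az":0,"tx":0,"ty":-0.002,"tz":-0.001,"fingers":0.005},{"ax":0,"ay":0,"az":0,"tx":0,"ty":-0.003,"tz":-0.001,"fingers":0.005},{"ax":0,"ay":0,"az":0,"tx":0,"ty":-0.003,"tz":-0.001,"fingers":0.005}]'; python3 bp.py -124 0 119.5 270
```

```text
time_s: 41.8
tcp_pos: [0.3806, 0.3086, 0.1194]
eef_rot: [106.7, 89.8, -81.6]
contact_force: [5.7, -7.4, 7.5]
gripper_width: 0.0117
t=41.80 tcp [0.3806 0.3086 0.1194] yawY -98.2 w 0.0117 F [ 5.7 -7.4  7.5]
  need tx -0.0001 ty 0.0017 tz 0.0011 | ax -4.38 ay -0.06 az -0.23
  tcp in basket [-122.8    1.6  119.4]
```

It is at the stop: 3 mm commanded gave only 0.4 mm of motion, with 7 N back. Release, lift and retreat for the final check.

```bash
python3 -m creep '[{"ax":0,"ay":0,"az":0,"tx":0,"ty":0.001,"tz":0,"fingers":0.035},{"ax":0,"ay":0,"az":0,"tx":0,"ty":0.001,"tz":0,"fingers":0.035},{"ax":0,"ay":0,"az":0,"tx":0,"ty":0.001,"tz":0,"fingers":0.035},{"ax":0,"ay":0,"az":0,"tx":0,"ty":0.001,"tz":0,"fingers":0.035}]'; python3 -m creep '[{"ax":0,"ay":0,"az":0,"tx":-0.03,"ty":0.001,"tz":0,"fingers":0.035},{"ax":0,"ay":0,"az":0,"tx":-0.07,"ty":0.001,"tz":0,"fingers":0.035},{"ax":0,"ay":0,"az":0,"tx":-0.11,"ty":0.001,"tz":0,"fingers":0.035},{"ax":0,"ay":0,"az":0,"tx":-0.14,"ty":0.03,"tz":0,"fingers":0.035},{"ax":0,"ay":0,"az":0,"tx":-0.16,"ty":0.07,"tz":-0.01,"fingers":0.035}]'; python3 -m creep '[{"ax":0,"ay":0,"az":0,"tx":0,"ty":0.045,"tz":-0.01,"fingers":0.035},{"ax":0,"ay":0,"az":0,"tx":0,"ty":0.09,"tz":-0.02,"fingers":0.035},{"ax":0,"ay":0,"az":0,"tx":0,"ty":0.135,"tz":-0.03,"fingers":0.035},{"ax":0,"ay":0,"az":0,"tx":0,"ty":0.18,"tz":-0.04,"fingers":0.035},{"ax":0,"ay":0,"az":0,"tx":0,"ty":0.225,"tz":-0.05,"fingers":0.035}]';python3 -m creep '[{"ax":0,"ay":0,"az":0,"tx":0,"ty":0.045,"tz":-0.01,"fingers":0.035},{"ax":0,"ay":0,"az":0,"tx":0,"ty":0.09,"tz":-0.01,"fingers":0.035},{"ax":0,"ay":0,"az":0,"tx":0,"ty":0.135,"tz":-0.01,"fingers":0.035},{"ax":0,"ay":0,"az":0,"tx":0,"ty":0.18,"tz":-0.01,"fingers":0.035},{"ax":0,"ay":0,"az":0,"tx":0,"ty":0.225,"tz":-0.01,"fingers":0.035}]'; python3 - <<'E'
from h import *
c=cap('scene'); np.savez('scene8.npz',**c); cv2.imwrite('pics/scene8.png',cv2.resize(c['pixels'][110:240,240:400],None,fx=4.5,fy=4.5,interpolation=cv2.INTER_CUBIC)); cv2.imwrite('pics/scene8f.png',c['pixels'])
c=cap('top'); np.savez('top8.npz',**c); cv2.imwrite('pics/top8.png',cv2.resize(c['pixels'][130:310,120:260],None,fx=3.3,fy=3.3,interpolation=cv2.INTER_CUBIC))
E
python3 pin.py scene8.npz top8.npz
```

```text
time_s: 42.2
tcp_pos: [0.3797, 0.3093, 0.1189]
eef_rot: [84.7, 89.9, -103.5]
contact_force: [0.3, 0.5, 0.9]
gripper_width: 0.0341
time_s: 42.7
tcp_pos: [0.3798, 0.2395, 0.2813]
eef_rot: [-143.9, 89.9, 28.0]
contact_force: [1.1, -0.8, 0.3]
gripper_width: 0.035
time_s: 43.2
tcp_pos: [0.3966, 0.0073, 0.2797]
eef_rot: [163.6, 89.9, -24.5]
contact_force: [1.2, -0.9, -0.7]
gripper_width: 0.0349
time_s: 43.7
tcp_pos: [0.374, -0.2169, 0.2799]
eef_rot: [140.3, 89.9, -48.0]
contact_force: [2.2, 0.7, 0.4]
gripper_width: 0.0351
scene8.npz pin top 4 [-119.8   -0.   143.9] [-124.5   -1.2  140.8] [-114.9    1.4  149.5]
scene8.npz pin all 16 [-121.6   -0.3  132.2] [-129.1   -3.8  120.8] [-114.9    3.7  149.5]
scene8.npz arm 26 [-138.9   -0.7  112.6] [-165.9   -5.   102.4] [-115.9    5.9  119.9]
  ray top [-1.197e+02 -1.000e-01  1.440e+02] world [0.3836 0.3067 0.144 ]
top8.npz pin top 17 [-122.7   -0.3  143. ] [-129.1   -5.7  139.9] [-118.4    5.3  145.2]
top8.npz pin all 22 [-122.7   -1.2  139.6] [-129.1   -5.7  122.1] [-118.4    5.3  145.2]
top8.npz arm 62 [-143.7    1.   110.6] [-162.7   -5.7  103.1] [-118.1    9.3  115.6]
  ray top [-122.6   -0.5  144. ] world [0.3806 0.3064 0.144 ]
```

View pics/scene8.png

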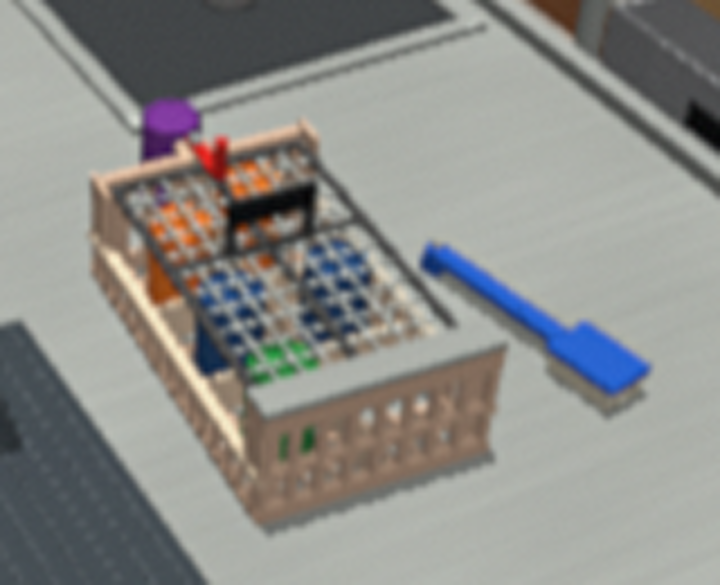

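View pics/top8.png

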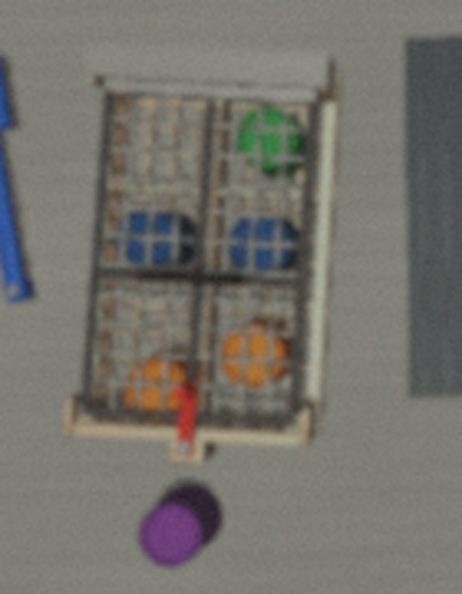

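View pics/scene8f.png

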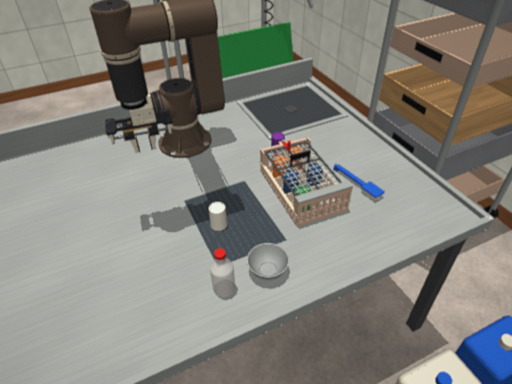

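The catch is over the grid. The orange tumbler in pocket 3 (155,385) looks nearer the −x wall than where I placed it, so I check tumbler positions, the grid plane and the catch angle numerically.

```bash
python3 - <<'E'
from h import *
b=np.load('basket.npy'); Rb=R.from_euler('z',b[2])
for n in('top8.npz','scene8.npz'):
    c=dict(np.load(n)); W=cloud(c); P=1e3*Rb.inv().apply((W-[b[0],b[1],0]).reshape(-1,3)).reshape(W.shape); hsv=cv2.cvtColor(c['pixels'],cv2.COLOR_BGR2HSV)
    ins=(abs(P[...,0])<156)&(abs(P[...,1])<97)
    for nm,lo,hi in(('orange',8,24),('green',45,85),('blue',98,125)):
        m=(ins&(hsv[...,0]>=lo)&(hsv[...,0]<=hi)&(hsv[...,1]>(120 if nm=='orange' else 90))&(P[...,2]>80)&(P[...,2]<97)).astype(np.uint8)
        m=cv2.morphologyEx(m,cv2.MORPH_CLOSE,np.ones((5,5),np.uint8)); k,l,st,ce=cv2.connectedComponentsWithStats(m)
        for i in range(1,k):
            if st[i,4]>60:
                q=P[(l==i)&(P[...,2]>82)&(P[...,2]<97)]; print(n,nm,ce[i].round(),st[i,4],'mid',((q.min(0)+q.max(0))/2).round(1),'span',(np.ptp(q,0)).round(1),'z',np.median(q[:,2]).round(1))
    g=ins&(P[...,2]>98)&(P[...,2]<110)&(abs(P[...,0])<150)&(abs(P[...,1])<93); Q=P[g]
    A=np.c_[Q[:,:2],np.ones(len(Q))]; x=np.linalg.lstsq(A,Q[:,2],rcond=None)[0]; print(n,'grid plane tilt deg',np.degrees(x[:2]).round(2),'z0',x[2].round(1),len(Q), 'x span',Q[:,0].min().round(1),Q[:,0].max().round(1),'y',np.percentile(Q[:,1],[.5,99.5]).round(1))
    red=((hsv[...,0]<7)|(hsv[...,0]>172))&(hsv[...,1]>140)&ins&(P[...,2]>104)&(P[...,2]<118)|(((hsv[...,0]<7)|(hsv[...,0]>172))&(hsv[...,1]>140)&(P[...,0]>-180)&(P[...,0]<-110)&(abs(P[...,1])<30)&(P[...,2]>104)&(P[...,2]<118))
    if n[0]=='t':
        v,u=np.where(red); q=np.array([onplane(c,a,d,.112) for a,d in zip(u,v)]); q=1e3*Rb.inv().apply(q-[b[0],b[1],0]); vx,vy,x0,y0=cv2.fitLine(q[:,:2].astype(np.float32),cv2.DIST_HUBER,0,.01,.01).ravel(); print('arm dir',np.degrees(np.arctan2(vy,vx)).round(1),x0,y0,q.min(0).round(1),q.max(0).round(1))
E
```

```text
top8.npz orange [197. 238.] 259 mid [-92.1 -50.   90.5] span [51.3 51.9 12.5] z 90.5
top8.npz orange [167. 247.] 206 mid [-122.5   33.6   89.7] span [42.3 50.8 14.3] z 90.4
top8.npz green [200. 171.] 194 mid [ 94.7 -50.6  90.8] span [52.4 51.7 12.2] z 90.2
top8.npz blue [165. 202.] 165 mid [ 3.5 47.4 90.4] span [40.4 34.7 11. ] z 90.1
top8.npz blue [199. 204.] 218 mid [  3.3 -49.2  90.2] span [38.5 48.9 11.1] z 90.3
top8.npz grid plane tilt deg [ 0.07 -0.01] z0 101.8 2662 x span -149.9 140.1 y [-91.6  92.1]
arm dir -4.6 -144.14648 0.20070927 [-162.6   -5.9  112. ] [-118.1    7.6  112. ]
scene8.npz orange [280. 160.] 97 mid [-89.9 -47.7  89.5] span [52.1 52.1 12.9] z 91.4
scene8.npz green [301. 190.] 86 mid [ 93.2 -50.2  92.3] span [36.4 50.8  8.3] z 92.3
scene8.npz blue [314. 168.] 82 mid [ 6.3 45.9 90.5] span [50.2 46.3 11.7] z 91.1
scene8.npz blue [291. 176.] 82 mid [  5.3 -47.1  89.2] span [53.9 50.4 13.7] z 91.1
scene8.npz grid plane tilt deg [-0.08 -0.05] z0 103.0 1108 x span -149.7 121.8 y [-90.7  92.3]
```

Orange in pocket 3 has shifted about 3 cm inside its compartment, at about (−126, +34), top still level at the same height as the others. That is the kind of knock the task warned about, and it still stands alone in its compartment. The arm-direction fit reads −4.6°, which disagrees with the stop I felt, so I go back, look closer and nudge the pin firmly with shut fingers.

```bash
python3 bp.py -122 -50 240 270; python3 -m creep '[{"ax":-1,"ay":0,"az":0,"tx":0,"ty":-0.045,"tz":0,"fingers":0},{"ax":-2,"ay":0,"az":0,"tx":0,"ty":-0.09,"tz":0,"fingers":0},{"ax":-3,"ay":0,"az":0,"tx":0,"ty":-0.135,"tz":0,"fingers":0},{"ax":-4,"ay":0,"az":0,"tx":0,"ty":-0.18,"tz":0,"fingers":0},{"ax":-4,"ay":0,"az":0,"tx":0,"ty":-0.225,"tz":0,"fingers":0}]'; python3 bp.py -122 -50 240 270
```

```text
t=43.80 tcp [ 0.3732 -0.2193  0.2793] yawY -98.6 w 0.0354 F [ 0.3 -0.  -0. ]
  need tx 0.0385 ty -0.4718 tz 0.0664 | ax -4.75 ay 0.06 az -0.10
  tcp in basket [ -94.8 -525.6  279.3]
time_s: 44.3
tcp_pos: [0.4066, 0.0095, 0.2796]
eef_rot: [151.5, 89.9, -32.7]
contact_force: [1.5, 0.1, -0.1]
gripper_width: 0.0026
t=44.30 tcp [0.4066 0.0095 0.2796] yawY -94.2 w 0.0026 F [ 1.5  0.1 -0.1]
  need tx 0.0395 ty -0.2448 tz 0.0467 | ax -0.34 ay -0.05 az -0.03
  tcp in basket [ -76.8 -295.   279.6]
```

```bash
python3 -m creep '[{"ax":0,"ay":0,"az":0,"tx":0,"ty":-0.045,"tz":0.01,"fingers":0},{"ax":0,"ay":0,"az":0,"tx":0,"ty":-0.09,"tz":0.02,"fingers":0},{"ax":0,"ay":0,"az":0,"tx":0,"ty":-0.135,"tz":0.03,"fingers":0},{"ax":0,"ay":0,"az":0,"tx":0,"ty":-0.18,"tz":0.04,"fingers":0},{"ax":0,"ay":0,"az":0,"tx":0,"ty":-0.22,"tz":0.046,"fingers":0}]';python3 -m creep '[{"ax":-0.3,"ay":0,"az":0,"tx":0.02,"ty":-0.025,"tz":0,"fingers":0},{"ax":-0.3,"ay":0,"az":0,"tx":0.039,"ty":-0.025,"tz":0,"fingers":0},{"ax":-0.3,"ay":0,"az":0,"tx":0.039,"ty":-0.025,"tz":0,"fingers":0}]'; python3 bp.py -122 -50 119 270; python3 - <<'E'
from h import *
c=cap('wrist'); np.savez('wrist9.npz',**c); cv2.imwrite('pics/wrist9.png',c['pixels'])
E
python3 pin.py wrist9.npz
```

```text
time_s: 44.8
tcp_pos: [0.376, 0.2327, 0.2793]
eef_rot: [146.7, 90.0, -37.4]
contact_force: [1.7, -0.4, -0.2]
gripper_width: 0.0005
time_s: 45.1
tcp_pos: [0.3774, 0.2549, 0.2375]
eef_rot: [57.8, 89.6, -126.1]
contact_force: [-0.2, -0.7, -0.9]
gripper_width: 0.0003
t=45.10 tcp [0.3774 0.2549 0.2375] yawY -93.9 w 0.0003 F [-0.2 -0.7 -0.9]
  need tx 0.1184 ty -0.0027 tz -0.0008 | ax -0.01 ay 0.19 az -0.30
  tcp in basket [-122.4  -52.1  237.5]
wrist9.npz pin top 125 [-122.7    1.1  143.1] [-129.5   -4.2  138.1] [-117.2    7.1  145.5]
wrist9.npz pin all 188 [-121.6    0.3  138.4] [-129.5   -4.3  120. ] [-117.2    7.1  145.5]
wrist9.npz arm 430 [-1.454e+02  1.000e-01  1.114e+02] [-177.4   -5.3  100.4] [-116.1   15.3  118.8]
  ray top [-122.4    0.9  144. ] world [0.3809 0.3078 0.144 ]
```

View pics/wrist9.png

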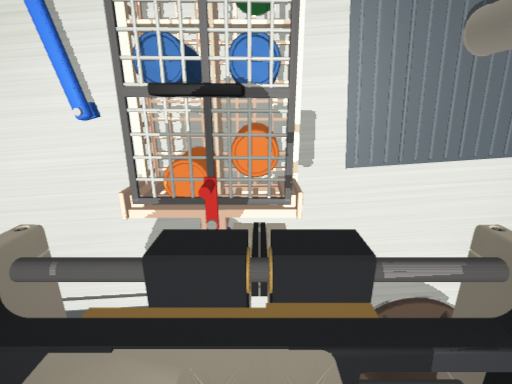

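The close view puts the pin at y +1 mm, consistent with the stop. A gentle nudge settles it.

```bash
python3 -m creep '[{"ax":0,"ay":0,"az":0,"tx":0.04,"ty":0,"tz":0,"fingers":0},{"ax":0,"ay":0,"az":0,"tx":0.08,"ty":0,"tz":0,"fingers":0},{"ax":0,"ay":0,"az":0,"tx":0.107,"ty":0,"tz":0,"fingers":0},{"ax":0,"ay":0,"az":0,"tx":0.116,"ty":0,"tz":0,"fingers":0},{"ax":0,"ay":0,"az":0,"tx":0.116,"ty":0,"tz":0,"fingers":0}]'; python3 -m creep '[{"ax":0,"ay":0,"az":0,"tx":0,"ty":-0.005,"tz":0,"fingers":0},{"ax":0,"ay":0,"az":0,"tx":0,"ty":-0.01,"tz":0,"fingers":0},{"ax":0,"ay":0,"az":0,"tx":0,"ty":-0.015,"tz":0,"fingers":0},{"ax":0,"ay":0,"az":0,"tx":0,"ty":-0.018,"tz":0,"fingers":0},{"ax":0,"ay":0,"az":0,"tx":0,"ty":-0.018,"tz":0,"fingers":0}]'; python3 bp.py -122 -27 119 270
```

```text
time_s: 45.65
tcp_pos: [0.3793, 0.2546, 0.1243]
eef_rot: [86.3, 89.9, -97.7]
contact_force: [0.4, 0.4, 0.5]
gripper_width: 0.0004
time_s: 46.15
tcp_pos: [0.3805, 0.2735, 0.1243]
eef_rot: [116.2, 90.0, -67.7]
contact_force: [-0.6, 0.2, -0.1]
gripper_width: 0.0006
t=46.15 tcp [0.3805 0.2735 0.1243] yawY -93.9 w 0.0006 F [-0.6  0.2 -0.1]
  need tx 0.0053 ty -0.0064 tz 0.0014 | ax -0.07 ay -0.02 az -0.04
  tcp in basket [-120.6  -33.4  124.3]
```

```bash
python3 -m creep '[{"ax":0,"ay":0,"az":0,"tx":0,"ty":-0.002,"tz":0.001,"fingers":0},{"ax":0,"ay":0,"az":0,"tx":0,"ty":-0.004,"tz":0.002,"fingers":0},{"ax":0,"ay":0,"az":0,"tx":0,"ty":-0.006,"tz":0.002,"fingers":0},{"ax":0,"ay":0,"az":0,"tx":0,"ty":-0.008,"tz":0.002,"fingers":0}]'; python3 bp.py -122 -27 119 270;  python3 -m creep '[{"ax":0,"ay":0,"az":0,"tx":0,"ty":-0.002,"tz":0,"fingers":0},{"ax":0,"ay":0,"az":0,"tx":0,"ty":-0.003,"tz":0,"fingers":0},{"ax":0,"ay":0,"az":0,"tx":0,"ty":-0.004,"tz":0,"fingers":0}]'; python3 bp.py -122 -27 119 270
```

```text
time_s: 46.55
tcp_pos: [0.3789, 0.2811, 0.124]
eef_rot: [88.4, 89.9, -95.5]
contact_force: [-0.4, -0.7, 0.2]
gripper_width: 0.0004
t=46.55 tcp [0.3789 0.2811 0.124 ] yawY -93.9 w 0.0004 F [-0.4 -0.7  0.2]
  need tx 0.0050 ty 0.0011 tz -0.0007 | ax -0.09 ay 0.00 az -0.07
  tcp in basket [-122.7  -25.9  124. ]
time_s: 46.85
tcp_pos: [0.3792, 0.285, 0.1239]
eef_rot: [86.4, 89.9, -97.6]
contact_force: [0.8, 0.6, 0.5]
gripper_width: 0.0003
t=46.85 tcp [0.3792 0.285  0.1239] yawY -93.9 w 0.0003 F [0.8 0.6 0.5]
  need tx 0.0049 ty 0.0050 tz -0.0007 | ax -0.10 ay 0.01 az -0.08
  tcp in basket [-122.7  -22.   123.9]
```

```bash
python3 -m creep '[{"ax":0,"ay":0,"az":0,"tx":0,"ty":-0.001,"tz":0,"fingers":0},{"ax":0,"ay":0,"az":0,"tx":0,"ty":-0.002,"tz":0,"fingers":0},{"ax":0,"ay":0,"az":0,"tx":0,"ty":-0.004,"tz":0,"fingers":0}]'; python3 -m creep '[{"ax":0,"ay":0,"az":0,"tx":0,"ty":-0.001,"tz":0,"fingers":0},{"ax":0,"ay":0,"az":0,"tx":0,"ty":-0.002,"tz":0,"fingers":0},{"ax":0,"ay":0,"az":0,"tx":0,"ty":-0.003,"tz":0,"fingers":0}]'; python3 bp.py -122 -15 119 270
```

```text
time_s: 47.15
tcp_pos: [0.3791, 0.2869, 0.1238]
eef_rot: [81.4, 89.7, -102.5]
contact_force: [3.1, -10.7, 5.8]
gripper_width: 0.0006
time_s: 47.45
tcp_pos: [0.3791, 0.2872, 0.1237]
eef_rot: [81.5, 89.4, -102.4]
contact_force: [4.6, -18.6, 10.4]
gripper_width: 0.0006
t=47.45 tcp [0.3791 0.2872 0.1237] yawY -94.0 w 0.0006 F [  4.6 -18.6  10.4]
  need tx 0.0046 ty -0.0049 tz -0.0009 | ax -0.12 ay 0.09 az -0.57
  tcp in basket [-122.9  -19.8  123.7]
```

The pin is hard against the stop (19 N, no movement). Back away, lift, retreat and do the final check.

```bash
python3 -m creep '[{"ax":0,"ay":0,"az":0,"tx":0,"ty":0.006,"tz":0,"fingers":0},{"ax":0,"ay":0,"az":0,"tx":0,"ty":0.02,"tz":0,"fingers":0},{"ax":0,"ay":0,"az":0,"tx":-0.04,"ty":0.03,"tz":0,"fingers":0},{"ax":0,"ay":0,"az":0,"tx":-0.09,"ty":0.03,"tz":0,"fingers":0},{"ax":0,"ay":0,"az":0,"tx":-0.14,"ty":0.03,"tz":0,"fingers":0}]'; python3 -m creep '[{"ax":0,"ay":0,"az":0,"tx":0,"ty":0.045,"tz":-0.01,"fingers":0},{"ax":0,"ay":0,"az":0,"tx":0,"ty":0.09,"tz":-0.02,"fingers":0},{"ax":0,"ay":0,"az":0,"tx":0,"ty":0.135,"tz":-0.03,"fingers":0},{"ax":0,"ay":0,"az":0,"tx":0,"ty":0.18,"tz":-0.04,"fingers":0},{"ax":0,"ay":0,"az":0,"tx":0,"ty":0.225,"tz":-0.05,"fingers":0}]';python3 -m creep '[{"ax":0,"ay":0,"az":0,"tx":0,"ty":0.045,"tz":-0.01,"fingers":0},{"ax":0,"ay":0,"az":0,"tx":0,"ty":0.09,"tz":-0.01,"fingers":0},{"ax":0,"ay":0,"az":0,"tx":0,"ty":0.135,"tz":-0.01,"fingers":0},{"ax":0,"ay":0,"az":0,"tx":0,"ty":0.18,"tz":-0.01,"fingers":0},{"ax":0,"ay":0,"az":0,"tx":0,"ty":0.2,"tz":-0.01,"fingers":0}]'; python3 - <<'E'
from h import *
c=cap('scene'); np.savez('sceneA.npz',**c); a=cv2.resize(c['pixels'][120:220,250:360],None,fx=5,fy=5,interpolation=cv2.INTER_CUBIC)
c=cap('top'); np.savez('topA.npz',**c); cv2.imwrite('pics/topA.png',c['pixels']); cv2.imwrite('pics/sceneA.png',a)
E
python3 pin.py sceneA.npz topA.npz
```

```text
time_s: 47.95
tcp_pos: [0.3771, 0.2611, 0.2656]
eef_rot: [71.9, 89.9, -112.0]
contact_force: [0.8, 1.6, 0.0]
gripper_width: 0.0007
time_s: 48.45
tcp_pos: [0.4116, 0.0325, 0.2647]
eef_rot: [-170.8, 89.9, 5.3]
contact_force: [1.8, 0.9, -0.8]
gripper_width: 0.0005
time_s: 48.95
tcp_pos: [0.4072, -0.1687, 0.2646]
eef_rot: [123.5, 89.9, -60.6]
contact_force: [0.6, -0.4, -0.1]
gripper_width: 0.0005
sceneA.npz pin top 6 [-118.8   -0.5  142.4] [-119.7   -2.7  138.1] [-116.7    2.1  147.4]
sceneA.npz pin all 17 [-119.8   -1.2  132.8] [-126.3   -5.2  122.1] [-114.4    3.3  147.4]
sceneA.npz arm 26 [-139.6   -0.7  111.9] [-163.2   -6.6  100.3] [-109.7    6.8  117.7]
  ray top [-116.7   -1.5  144. ] world [0.3864 0.3051 0.144 ]
topA.npz pin top 17 [-123.1    0.2  142.4] [-129.2   -4.8  138.7] [-118.4    5.4  145.3]
topA.npz pin all 23 [-123.1   -0.9  139. ] [-129.2   -5.1  122.3] [-118.4    5.4  145.3]
topA.npz arm 62 [-143.8    0.9  110.7] [-162.8   -6.   103.2] [-118.     9.5  115.1]
  ray top [-1.23e+02 -1.00e-01  1.44e+02] world [0.3803 0.3069 0.144 ]
```

View pics/sceneA.png

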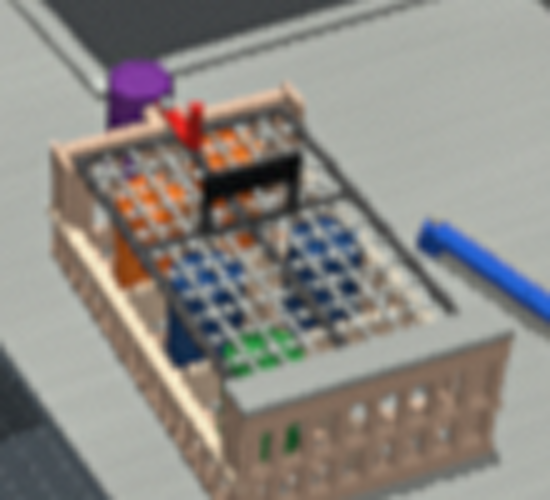

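View pics/topA.png

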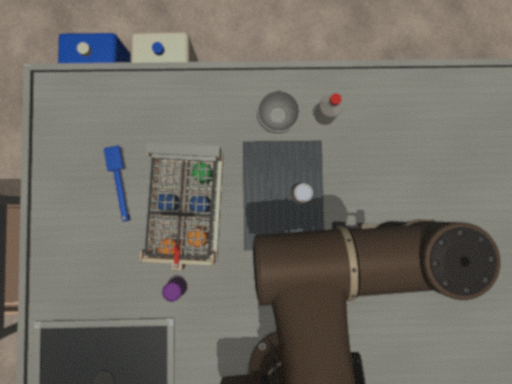

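Final views agree: grid flat with the blade under the lip at (184,152), catch in at (177,257), and bottle, bowl, brush, white and purple at their starting pixels. Handing in.

```bash
python3 - <<'E'
from h import *
print(r.get_state()['time_s'], order.close_job())
E
```

```text
the job is handed in; nothing more can be done
49.05 None
```

The job is handed in, at 49 s on the robot's clock. The five tumblers present (2 blue, 2 orange, 1 green) each stand mouth down in a compartment of their own. Compartment 5 is empty. I lowered each one until I felt the floor before letting go.

- **Grid:** I went in with it tilted 12° and slid the blade under the lip until it lightly touched the wall. Then I backed off about 3 mm, swung it down and released it. At the last check it lay flat to within 0.1°, resting on the posts.
- **Catch:** it is turned all the way in, against its stop. A final push of about 19 N did not move it.
- **Left alone:** the bottle, bowl, brush and the white and purple look-alikes show no change of place in the last pictures.

**Readings that disagreed:**
- The orange tumbler in compartment 3 is about 3 cm from where I set it, probably the knock the task warned of. It still stands level and alone in its compartment, so I left it.
- One camera fit of the catch arm read about 4.6° short of fully in. The stop I felt and the pin's position in the wrist view both say it is fully in.

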